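# Raise the stand, tip the offcuts over the bin's rail, key the tray back on top

## Robot

A 6-joint arm with a two-finger parallel gripper is mounted at the origin on the work surface. World frame = base frame: x ahead of the robot, y to its left, z up, the work surface at z = 0. Lengths are in m, angles in degrees, forces in N, time in s.
With the tool pointing down it reaches from about 0.35 to 0.875 m from the base axis. Payload 4.2 kg.
Tool frame: the origin (TCP) lies midway between the tips of the shut fingers; the grasp point (between the pads) lies 19 mm behind it (hold_point_z is the z of the grasp point in the tool frame, in m); z points along the fingers, y is the direction in which the jaws open and shut (so a half turn about z gives the same grasp; the last joint's range is limited). The gripper opens to 87 mm and grips with 3 to 60 N. Pads are 19 mm wide; open, the fingers measure 117 mm over their backs; the gripper's body (75 mm by 190 mm) begins 51 mm behind the grasp point.
Start: joints at [-56.918, 22.042, 0.453, 0, -68.411, -14.817], TCP at [0.196, -0.593, 0.223] pointing down, gripper open.
Joint ranges: [-179.83, 179.83], [-69.29, 118.12], [-61.27, 80.66], [-181.25, 117.63], [-171.15, -9.14], [-177.46, 177.46]. Speed limits (degrees/s): [159.86, 159.86, 180, 180, 180, 180].

## Interface

Orientations are given as a 3x3 rotation matrix whose columns are the frame's x, y, z axes.
In Python, from station import * gives the robot as it stands. The module is installed in compiled form; this text tells all that it offers.
- The arm moves only by the tool jog_arm, never from a script. Its argument "moves" is a list of rows, each a list of 7 numbers: the closure, from -1 (fully open) to 1 (shut), then the shift along the tool's x, y, z in m, then the turn, a rotation vector about the tool's x, y, z in rad. In form: [[gripper, x, y, z, wx, wy, wz], ...]. A call has exactly 10 rows; each row is the pose to reach, as a shift and turn from the pose commanded when the call began, along the tool's axes at that moment; what a row does not reach only later rows make up. A row lasts 1/12 s, in which the tool goes at most 41.7 mm and 7.16 degrees, less where a joint would pass 70% of its speed; a pose out of reach is approached as far as the arm can. A call with a gripper value outside its range is refused whole. The fingers move at their own pace and stop on an object; the grip force is fixed at half the most. Time passes only in rows, so rows that repeat a pose let the fingers close, or fill a call up. It gives the time, the measured TCP pose, the force and the opening at its end, in the units of the state.
- sense(): the state, without advancing time (a new reading comes with each control period).
- capture(name): name is "scene" or "top"; returns a dict with "frame" (420x560x3 uint8, red, green, blue), "fov_y" (degrees; the focal length in pixels is half the picture's height over the tangent of half this angle, whatever the lens; pixels are square), "cx", "cy" (the principal point, pixels), "world_from_camera" (4x4, takes a point from camera to world coordinates). Camera axes: x right, y down, z forward; pixel columns grow to the right and rows downward; lengths in m; the calibration is good to about 2 mm. A picture is of the moment at which its call begins. There is no depth.
- finish_job(): hands the job in, once; it reports no verdict.
The state is a dict: "time_s": time; "joints": joint angles; "joint_velocities": joint speeds; "effort": joint torques, N m; "tcp_pos": TCP position; "ee_rot": TCP orientation; "wrist_force": force on the tool from outside, world axes, zero at the start; "moment": the same for the moment, N m; "gripper_width": opening from 0.0 (shut) to 1.0 (fully open).
Only numpy, scipy, OpenCV 4.12 (cv2) and the standard library are available. Lean on these libraries where they do the work, as an engineer would, in place of code of your own. Each camera call takes 0.05 s, during which the arm holds its last target.

## Task

Reset the cutting bench for the next, taller job. Gather all the metal offcuts in the offcut tray; then, keeping the tray level, hook the lip of its open front over the scrap bin's rail and, with it still hooked there, swing the tray up about the rail to well past 50 degrees so that everything slides out into the bin. The white stand is to end raised by its loose riser, with the empty tray on top of the riser, all lugs fully down in their notches; leave the other tools on the bench where they are.

Things in the scene. Friction and masses are not known exactly. Their poses are not given: they have to be found in the camera images.
- tray: Loose aluminium tray 190 (x) x 150 (y) mm, 0.4 kg, open at its front (+x) end; 22 mm walls on the other 3 sides, 4 mm thick, tops at z = 46. Floor from z = 20 to 24. It stands on 3 dark lugs 20 mm tall: front one 16 (x) x 80 (y) mm centred at x = +48, two rear ones 16 x 26 mm at x = -70, y = +38 and -38. Origin: centre, level with the lug undersides; z up.
- tray_bar (a point): Middle of the tray's round rubber-covered bail bar, 22 mm in diameter, along the tray's y over its middle, 94 mm above the tray's origin, between two posts at the side walls (142 mm free): where to grip it, from any tilt about the bar. 59 mm free below it down to the floor.
- tray_hook (a point): Point in the hook channel under the tray's front edge, at x = +81, z = +15 mm of the tray, where the centre of the bin's rail lies when hooked (the floor's underside then rests on the rail). The lip in front of it hangs from the edge: x = 91 to 95, full width, tip at z = +8.
- bin: Fixed open grey steel scrap bin, 190 (x) x 224 (y) mm, walls 4 mm thick, inner floor 4 mm up. Back and side walls 115 mm high; front wall (-x side) only 70 mm high, with a round tipping rail above it as the rim. Origin: centre of its underside; +x points from the rail into the bin; z up.
- bin_rail (a point): Middle of the bin's tipping rail: a fixed round bar 10 mm in diameter along the bin's y, across its full width, centre 110 mm above the bench and 90 mm from the bin's centre towards -x. 35 mm free below it down to the front wall. Axes as the bin's.
- stand: Fixed keyed stand: white block 24 mm high, x from -90 to +68 mm, y +-62 mm, with three 14 mm deep notches for the lugs of the riser or tray (a long one in front, +x, two short at the rear), 3.5 mm play on each side of a lug: they seat one way round only. Origin: under the origin of the riser when seated; x as the seated riser's x; z up.
- stand_seat (a point): Where the riser's origin lies when seated: the floor of the stand's notches, 10 mm above the bench. Not keyed, it stands about 14 mm too high. Axes as the stand's.
- riser: Loose white keyed riser, 0.4 kg, same outline as the stand, 42 mm high in all. On top, notches 14 mm deep like the stand's; below, three dark lugs 18 mm tall, in outline and place like the tray's. The body is z = 18 to 42. Two windows through its middle, 30 (x) x 60 (y) mm, leave a web between them. Origin: level with the lug undersides, lugs placed as the tray's; z up.
- riser_grip (a point): Grip point in the riser's web, at x = -11, z = +30 mm of the riser: the web is 24 mm thick (x), 60 mm long (y), its top at z = 42; pinch it along x with a finger down each window.
- riser_seat (a point): Where the tray's origin lies when seated on the riser: the floor of the riser's notches, 28 mm above the riser's origin (3.5 mm play round each lug). Axes as the riser's, which the seated tray's axes match.
- offcut1: Steel square tube offcut 66 x 30 x 30 mm (length x width x height), about 80 g, loose. Origin: centre of the underside; x along its length, y across its width, z up.
- offcut2: Steel flat tube offcut 60 x 40 x 28 mm, about 80 g, loose. Origin: centre of the underside; x along its length, y across its width, z up.
- offcut3: Steel U-channel offcut 70 x 40 x 25 mm, lying open side down, about 80 g, loose. Origin: centre of the underside; x along its length, y across its width, z up.
- offcut4: Aluminium U-channel offcut 62 x 34 x 28 mm, lying open side down, about 80 g, loose. Origin: centre of the underside; x along its length, y across its width, z up.
- offcut5: Aluminium flat tube offcut 68 x 36 x 26 mm, about 80 g, loose. Origin: centre of the underside; x along its length, y across its width, z up.
- offcut6: Aluminium flat tube offcut 64 x 30 x 24 mm, about 80 g, loose. Origin: centre of the underside; x along its length, y across its width, z up.
- disc: Bystander: grinding disc 60 mm across, 8 mm thick, lying flat. Origin: centre of underside.
- nut: Bystander: large round steel nut 38 mm across, 18 mm high. Origin: centre of underside.
- hammer: Bystander: wooden-handled hammer 260 mm long, lying. Origin: centre of underside.
- dolly: Bystander: round steel panel dolly 72 mm across, 42 mm high. Origin: centre of underside.
- tin: Bystander: closed tin 90 mm across, 110 mm high. Origin: centre of underside.
Not all that is in view belongs to the job. Leave any yellow look-alike of the offcut2 alone.

How it is judged:
By the outcome, as a careful person would: the job done as asked, in the order asked, and still so for the second after the job is handed in, with the robot touching nothing.
Of offcut1, offcut2, offcut3, offcut4, offcut5, offcut6 only 4 to 6 are there at a start; the rules pass over those that are not, and their reading is None.
At some moment in a run one of offcut1, offcut2, offcut3, offcut4, offcut5, offcut6, tray may be knocked a few centimetres aside while the robot is not near it.
It also fails if it takes over 210 s, if anything falls off the work surface, if the arm or the gripper's body presses on something with over 40 N, if the wrist force passes 120 N, or if a joint passes its speed limit or range.

## Working session

There is one attempt and no reset: what is moved stays moved. The work goes in short steps, Python scripts to look and compute and a tool call to move; the robot and the scene stay as the last step left them, time stands still between calls to the robot, and variables do not carry over. Pictures are saved under pics/ and viewed, and the job is handed in when it is done.

Besides the shell and the picture viewer there is one more tool, called after ">>>" as name([rows], argument=value, ...), one row to a line, values as JSON. jog_arm: Moves the arm, as the interface text tells. Its arguments: {"type":"object","properties":{"moves":{"type":"array"}},"required":["moves"]}

```bash
mkdir -p pics; ls
python3 - <<'E'
from station import *
import cv2,json
s=sense();print(s)
for n in("scene","top"):
    c=capture(n);print(n,c["fov_y"],c["cx"],c["cy"],c["world_from_camera"])
    cv2.imwrite(f"pics/{n}0.png",cv2.cvtColor(c["frame"],cv2.COLOR_RGB2BGR))
E
```

```text
pics
{'time_s': 0.0, 'joints': array([-5.69184125e+01,  2.20905406e+01,  3.80134749e-01, -2.76841759e-02,
       -6.84095128e+01, -1.48171009e+01]), 'joint_velocities': array([-0.01526669, -0.16539182,  0.0486077 , -0.05600237,  0.12656049,
       -0.0367729 ]), 'effort': array([-2.29428706e-04, -3.90665174e+01,  1.87407303e+01,  4.21982780e+00,
        1.10348166e-02, -1.86870561e-04]), 'tcp_pos': array([ 0.19571318, -0.59294581,  0.22146771]), 'ee_rot': array([[-9.49675731e-01, -3.13233809e-01, -7.65943504e-04],
       [-3.13234729e-01,  9.49673633e-01,  1.99888807e-03],
       [ 1.01277025e-04,  2.13821560e-03, -9.99997709e-01]]), 'wrist_force': array([-0.16339732,  0.07840872,  0.04354722]), 'moment': array([-0.01351038, -0.06107749,  0.05517792]), 'gripper_width': 0.9984334444193387}
scene 48.765807189663555 274.9649918491132 208.42610315602502 [[ 0.53484304  0.54207263 -0.64815137  1.203806  ]
 [ 0.84474771 -0.32619824  0.42425937 -0.45583684]
 [ 0.01855356 -0.77443656 -0.63237946  0.77184322]
 [ 0.          0.          0.          1.        ]]
top 52.68725356193115 283.4615799128143 208.75117669710676 [[-0.00844794 -0.98238885  0.18665684  0.27477409]
 [-0.99994077  0.00701838 -0.00831822  0.02247797]
 [ 0.0068617  -0.18671605 -0.98238996  1.36035138]
 [ 0.          0.          0.          1.        ]]
```

View pics/scene0.png

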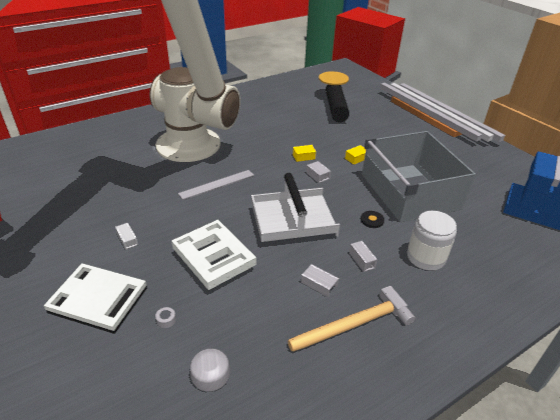

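View pics/top0.png

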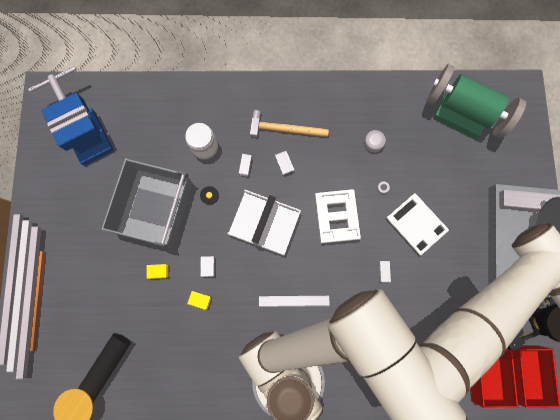

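```bash
cat > h.py <<'E'
from station import *
import numpy as np, cv2
from scipy.optimize import least_squares
from scipy.spatial.transform import Rotation as R
def cap(n):
    c=capture(n); c["f"]=210/np.tan(np.radians(c["fov_y"]/2)); return c
def proj(c,P):
    P=np.atleast_2d(P).astype(float); W=np.linalg.inv(c["world_from_camera"])
    q=P@W[:3,:3].T+W[:3,3]
    return np.stack([c["f"]*q[:,0]/q[:,2]+c["cx"],c["f"]*q[:,1]/q[:,2]+c["cy"]],1)
def unproj(c,uv,z):
    uv=np.atleast_2d(uv).astype(float); T=c["world_from_camera"]
    d=np.c_[(uv[:,0]-c["cx"])/c["f"],(uv[:,1]-c["cy"])/c["f"],np.ones(len(uv))]@T[:3,:3].T
    o=T[:3,3]; return o+d*((z-o[2])/d[:,2])[:,None]
def crop(c,x0,y0,w,h,k,name,lines=()):
    im=cv2.cvtColor(c["frame"],cv2.COLOR_RGB2BGR)[y0:y0+h,x0:x0+w]
    im=cv2.resize(im,None,fx=k,fy=k,interpolation=cv2.INTER_CUBIC)
    for P,col in lines:   # world polyline
        q=((proj(c,P)-[x0,y0]+.5)*k-.5).round().astype(int)
        cv2.polylines(im,[q.reshape(-1,1,2)],False,col,1,cv2.LINE_AA)
    step=20
    for x in range((x0//step+1)*step,x0+w,step): cv2.putText(im,str(x),((x-x0)*k,10),0,.35,(0,255,255),1); cv2.line(im,((x-x0)*k,12),((x-x0)*k,18),(0,255,255),1)
    for y in range((y0//step+1)*step,y0+h,step): cv2.putText(im,str(y),(0,(y-y0)*k),0,.35,(0,255,255),1)
    cv2.imwrite(f"pics/{name}.png",im)
def box(p,yaw,x0,x1,y0,y1,z0,z1,col=(0,0,255)):
    c,s=np.cos(yaw),np.sin(yaw)
    def f(x,y,z): return [p[0]+c*x-s*y,p[1]+s*x+c*y,z+(p[2] if len(p)>2 else 0)]
    L=[]
    for z in(z0,z1): L.append(([f(x0,y0,z),f(x1,y0,z),f(x1,y1,z),f(x0,y1,z),f(x0,y0,z)],col))
    for x,y in((x0,y0),(x1,y0),(x1,y1),(x0,y1)): L.append(([f(x,y,z0),f(x,y,z1)],col))
    return L
E
python3 - <<'E'
from h import *
c=cap("top")
crop(c,90,140,130,120,6,"t1")
crop(c,220,110,130,150,5,"t2")
crop(c,310,170,150,130,5,"t3")
crop(c,180,140,120,50,6,"t4");
E
```

```text
(no output)
```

View pics/t1.png

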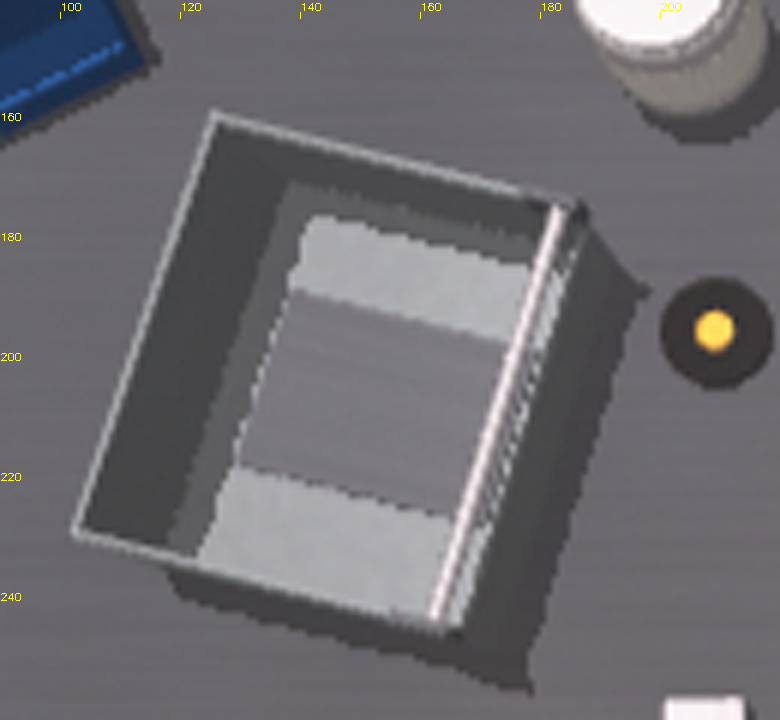

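View pics/t2.png

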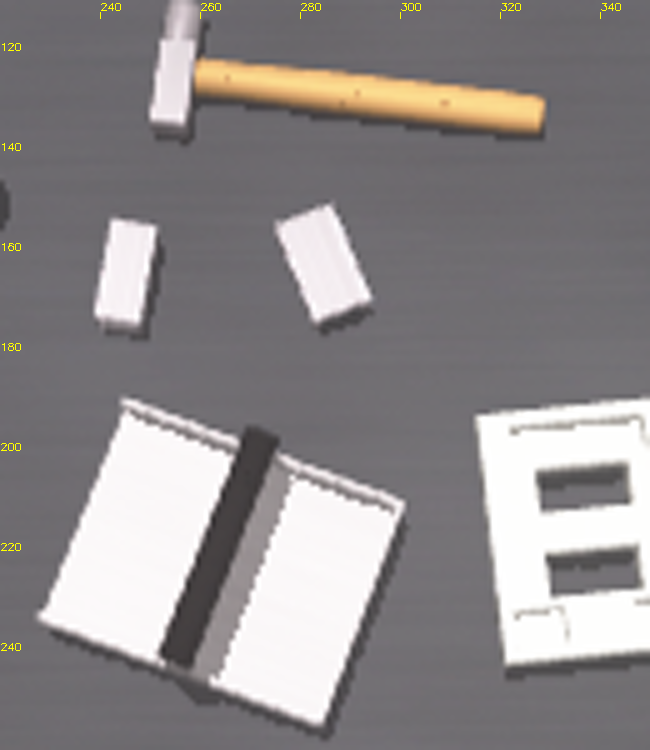

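View pics/t3.png

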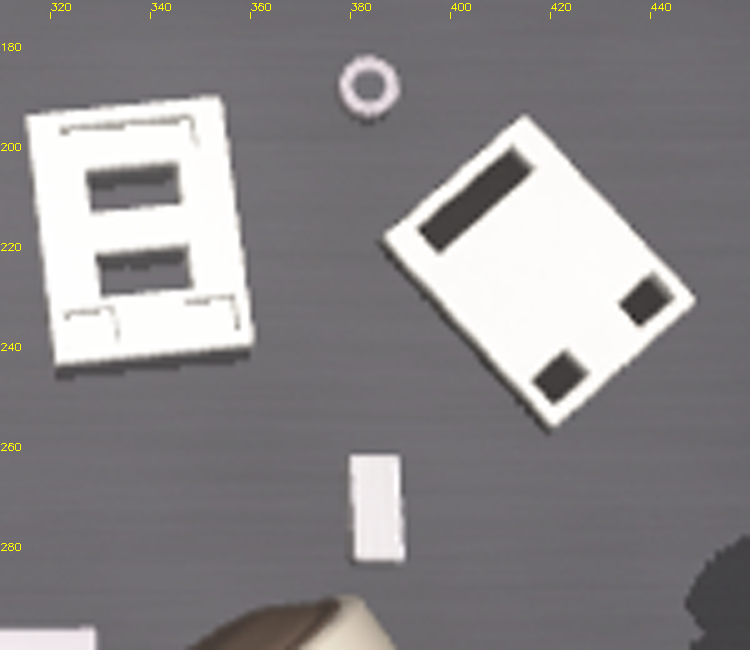

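Run:
```python
from h import *
c=cap("scene")
crop(c,240,160,110,90,7,"s1")
crop(c,160,215,100,80,7,"s2")
crop(c,290,230,110,80,7,"s3")
crop(c,340,120,140,110,5,"s4")
```

```text
(no output)
```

View pics/s1.png

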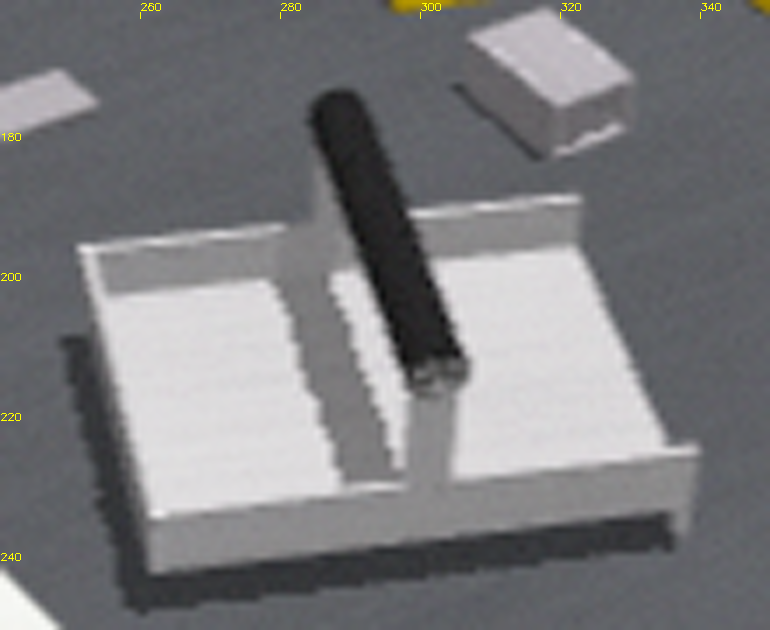

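View pics/s2.png

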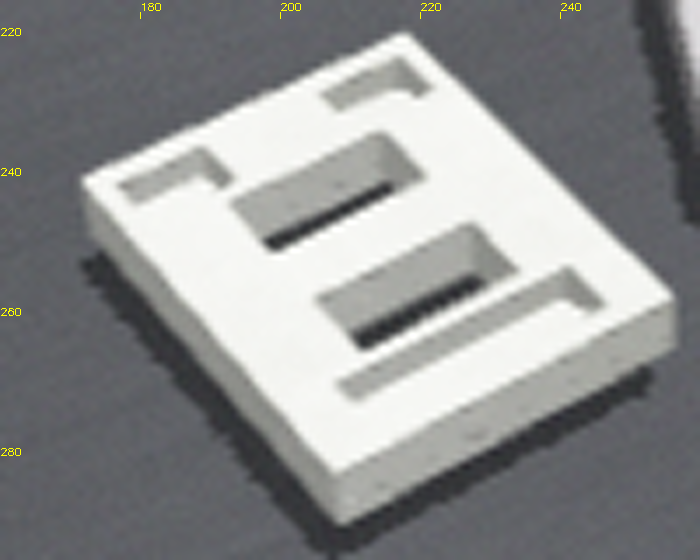

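View pics/s3.png

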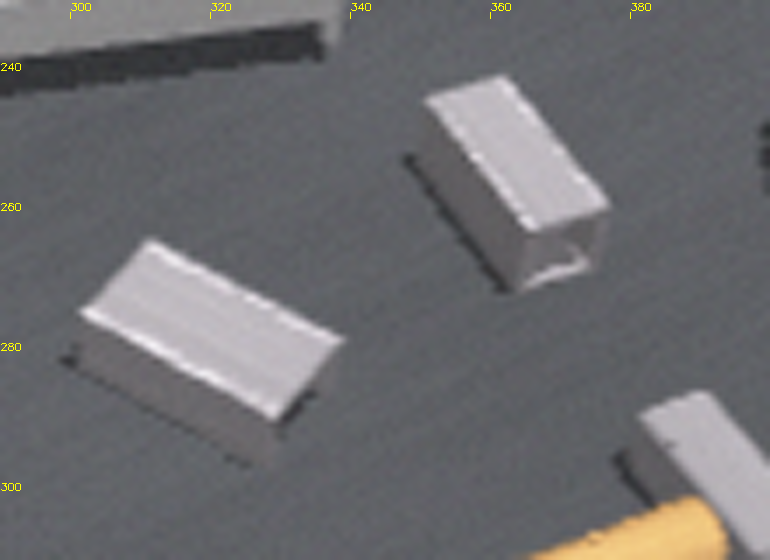

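View pics/s4.png

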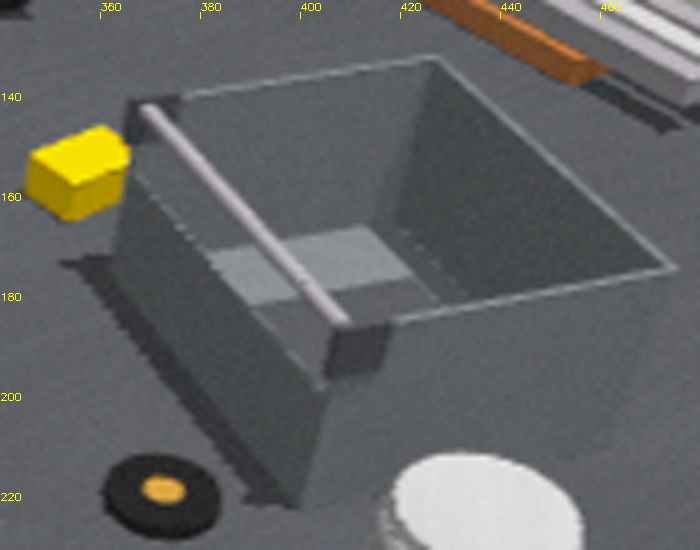

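Run:
```python
from h import *
c=cap("top")
crop(c,185,245,60,50,12,"t5"); crop(c,360,250,60,50,12,"t6"); crop(c,232,145,70,40,11,"t7")
c=cap("scene")
crop(c,295,155,50,40,14,"s5"); crop(c,105,215,50,40,14,"s6")
```

```text
(no output)
```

View pics/t5.png

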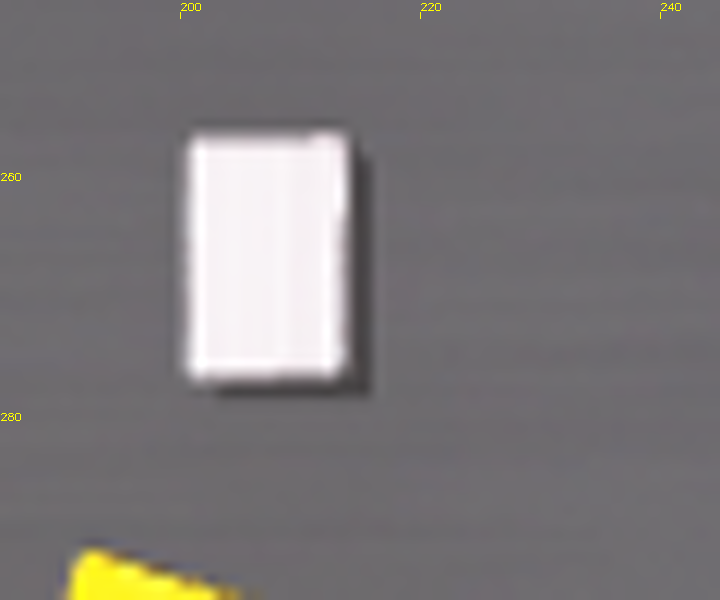

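View pics/t6.png

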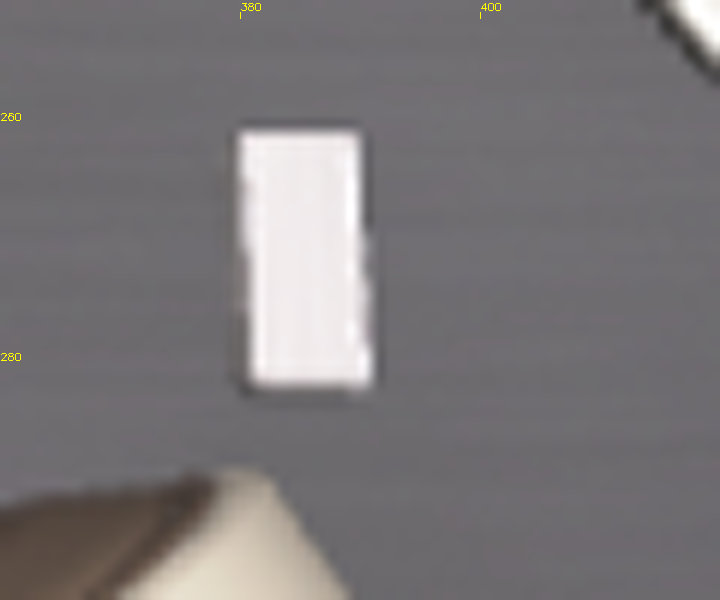

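View pics/t7.png

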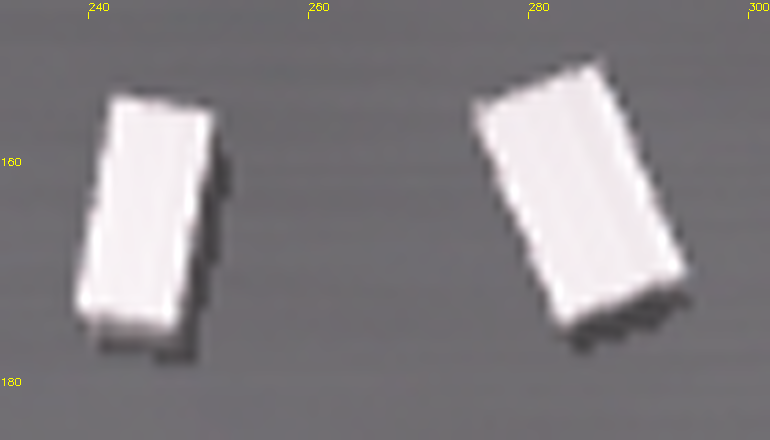

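View pics/s5.png

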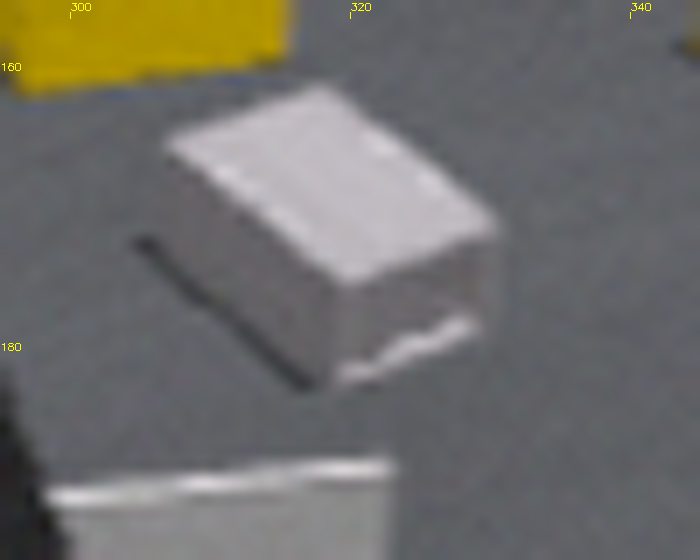

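View pics/s6.png

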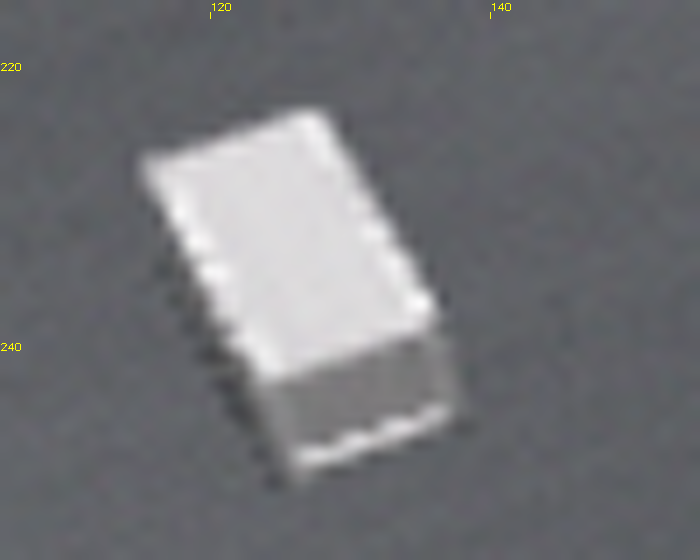

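```bash
cat > fit0.py <<'E'
from h import *
T=cap("top");S=cap("scene")
def px(k,x0,y0,L): return [((x+.5)/k-.5+x0,(y+.5)/k-.5+y0) for x,y in L]
def rect(l,w,z): return [(l/2,w/2,z),(l/2,-w/2,z),(-l/2,-w/2,z),(-l/2,w/2,z)]  # order: image top UL,UR,LR,LL with x up
def fit(M,tp,sp,Ms=None):
    M=np.array(M)/1000; Ms=M if Ms is None else np.array(Ms)/1000
    def pose(p,M):
        c,s=np.cos(p[2]),np.sin(p[2]); return np.c_[p[0]+c*M[:,0]-s*M[:,1],p[1]+s*M[:,0]+c*M[:,1],M[:,2]]
    def res(p):
        r=[]
        if tp is not None: r.append((proj(T,pose(p,M))-tp).ravel())
        if sp is not None: r.append((proj(S,pose(p,Ms))-sp).ravel())
        return np.concatenate(r)
    best=None
    for y in np.arange(-3,3.2,.7):
        o=least_squares(res,[.5,0,y])
        if best is None or o.cost<best.cost:best=o
    return best.x,res(best.x)
def show(n,M,tp,sp,Ms=None):
    for nm,a,b in(("top",tp,None),("scn",None,sp),("both",tp,sp)):
        if a is None and b is None: continue
        p,r=fit(M,a,b,Ms); print(n,nm,(p[:2]*1000).round(1),np.degrees(p[2]).round(1),"rms",np.sqrt((r**2).mean()).round(2))
if __name__=="__main__":
    # corners order (+,+),(+,-),(-,-),(-,+)
    show("A1",rect(66,30,30),px(11,232,145,[(113,95),(213,112),(175,328),(77,312)]),px(7,290,230,[(430,96),(503,76),(607,205),(525,230)])if 0 else None)
    # scene order: x toward image-top in top view = world +x = towards camera (down) in scene
    show("A1",rect(66,30,30),px(11,232,145,[(113,95),(213,112),(175,328),(77,312)]),px(7,290,230,[(608,205),(530,230),(424,98),(505,76)]))
    show("B3",rect(70,40,25),px(11,232,145,[(474,104),(598,63),(686,270),(563,325)]),px(7,290,230,[(343,340),(277,418),(80,312),(150,240)]))
    for n,d in(("C2",(60,40,28)),("C5",(68,36,26))):
        show(n,rect(*d),px(12,185,245,[(188,135),(350,135),(347,378),(188,378)]),px(14,295,155,[(498,225),(348,280),(168,145),(322,87)]))
    show("D6",rect(64,30,24),px(12,360,250,[(239,131),(360,131),(372,384),(252,384)]),px(14,105,215,[(437,312),(267,378),(146,162),(322,110)]))
    show("tray",[(95,-75,46),(-95,-75,46),(-95,75,46),(95,75,46)],px(5,220,110,[(122,400),(405,503),(323,730),(37,617)]),px(7,240,160,[(698,450),(150,515),(80,247),(580,198)]))
    show("riser",[(68,62,42),(68,-62,42),(-90,-62,42),(-90,62,42)],px(5,310,170,[(27,115),(222,97),(254,342),(57,362)]),px(7,160,215,[(675,300),(338,472),(82,182),(408,33)]))
    show("stand",[(68,62,24),(68,-62,24),(-90,-62,24),(-90,62,24)],px(5,310,170,[(385,237),(525,115),(695,298),(552,428)]),None)
    show("bin",[(95,-112,115),(95,112,115),(-90,-108,110),(-90,108,110)],px(6,90,140,[(213,112),(75,533),(560,205),(433,618)]),px(5,340,120,[(672,268),(435,57),(347,322),(147,107)]))
E
python3 fit0.py
```

```text
A1 top [677.6 136.2] -9.1 rms 0.16
A1 both [677.6 136.2] -9.1 rms 0.16
A1 top [677.6 136.2] -9.1 rms 0.16
A1 scn [678.  132.4] -369.7 rms 0.17
A1 both [677.4 134.1] -9.5 rms 0.47
B3 top [684.9   7.2] 21.3 rms 0.25
B3 scn [684.6   4.3] -338.4 rms 0.18
B3 both [684.5   5.3] 21.5 rms 0.42
C2 top [348.5 251.2] 0.6 rms 0.37
C2 scn [349.6 247.9] 1.3 rms 0.2
C2 both [348.5 249.9] 0.9 rms 0.44
C5 top [348.7 251.5] 0.9 rms 0.89
C5 scn [347.  249.9] -2.2 rms 0.81
C5 both [347.8 250.5] -0.5 rms 0.92
D6 top [ 328.5 -304.6] -0.2 rms 0.22
D6 scn [ 327.  -306.4] -0.3 rms 0.28
D6 both [ 327.8 -305.8] -0.3 rms 0.38
tray top [483.2  73. ] 69.0 rms 0.36
tray scn [485.2  69.7] 68.7 rms 0.29
tray both [483.8  71.4] 68.9 rms 0.52
riser top [ 514.5 -158.5] 5.2 rms 0.13
riser scn [ 515.4 -160.4] -354.7 rms 0.25
riser both [ 514.9 -159.7] 5.2 rms 0.33
stand top [ 486.9 -409.2] 39.6 rms 0.27
stand both [ 486.9 -409.2] 39.6 rms 0.27
bin top [540.4 430.3] 75.5 rms 0.36
bin scn [536.8 428.1] 74.8 rms 0.8
bin both [538.3 428.8] 75.2 rms 0.84
```

```bash
cat >> h.py <<'E'
def Rt(psi,tilt=0):
    # tool down with jaw axis y at angle psi (deg); tilt: rotation (deg) about tool x
    p=np.radians(psi); y=np.array([np.cos(p),np.sin(p),0]); z=np.array([0,0,-1.]); x=np.cross(y,z)
    return np.c_[x,y,z]@R.from_rotvec([np.radians(tilt),0,0]).as_matrix()
def plan(wps,n=None):
    """wps: list of (g,pos_world or None,R or None,extra_rows_hold). prints rows relative to current measured pose"""
    s=sense(); p0=np.array(s["tcp_pos"]);R0=np.array(s["ee_rot"])
    p,Rc=p0,R0; rows=[]
    for w in wps:
        g,pt,Rtg=w[:3]; hold=w[3] if len(w)>3 else 0; st=w[4] if len(w)>4 else .04
        pt=p if pt is None else np.array(pt,float); Rtg=Rc if Rtg is None else Rtg
        d=np.linalg.norm(pt-p); rv=R.from_matrix(Rc.T@Rtg).as_rotvec(); a=np.degrees(np.linalg.norm(rv))
        k=int(max(np.ceil(d/st),np.ceil(a/7),1)) if (d>5e-4 or a>.1) else 0
        for i in range(1,k+1):
            q=p+(pt-p)*i/k; Q=Rc@R.from_rotvec(rv*i/k).as_matrix(); rows.append((g,q,Q))
        for i in range(hold): rows.append((g,pt,Rtg))
        p,Rc=pt,Rtg
    print("rows",len(rows),"t",round(s["time_s"],2),"tcp",p0.round(4),"j",np.array(s["joints"]).round(0),"w",round(s["gripper_width"],3))
    # calls of 10; later calls assume exact arrival
    base=(p0,R0)
    for c in range(0,len(rows),10):
        ch=rows[c:c+10]; ch=ch+[ch[-1]]*(10-len(ch)); out=[]
        for g,q,Q in ch:
            t=base[1].T@(q-base[0]); r=R.from_matrix(base[1].T@Q).as_rotvec()
            out.append("[%g,%s]"%(round(g,2),",".join("%g"%(round(v,3)+0) for v in [*t,*r])))
        print("["+",".join(out)+"]"); base=(ch[-1][1],ch[-1][2])
E
python3 - <<'E'
from h import *
plan([(-.4,(.328,-.305,.08),Rt(90)),(-.4,(.328,-.305,.006),Rt(90)),(1,None,None,4),(1,(.328,-.305,.16),None)])
E
```

```text
rows 19 t 0.4 tcp [ 0.1959 -0.5934  0.2224] j [-57.  22.   0.  -0. -68. -15.] w 1.002
[[-0.4,-0.024,0.026,0.016,0,0,0.035],[-0.4,-0.048,0.052,0.032,0,0,0.071],[-0.4,-0.072,0.077,0.047,0,0,0.106],[-0.4,-0.096,0.103,0.063,0,0,0.142],[-0.4,-0.12,0.129,0.079,0,0,0.177],[-0.4,-0.144,0.155,0.095,0,0,0.213],[-0.4,-0.168,0.181,0.111,0,0,0.248],[-0.4,-0.192,0.207,0.127,0,0,0.283],[-0.4,-0.216,0.232,0.142,0,0,0.319],[-0.4,-0.216,0.232,0.179,0,0,0.319]]
[[-0.4,0,0,0.037,0,0,0],[1,0,0,0.037,0,0,0],[1,0,0,0.037,0,0,0],[1,0,0,0.037,0,0,0],[1,0,0,0.037,0,0,0],[1,0,0,-0.001,0,0,0],[1,0,0,-0.04,0,0,0],[1,0,0,-0.078,0,0,0],[1,0,0,-0.117,0,0,0],[1,0,0,-0.117,0,0,0]]
```

>>> jog_arm([
  [-0.4,-0.024,0.026,0.016,0,0,0.035],
  [-0.4,-0.048,0.052,0.032,0,0,0.071],
  [-0.4,-0.072,0.077,0.047,0,0,0.106],
  [-0.4,-0.096,0.103,0.063,0,0,0.142],
  [-0.4,-0.12,0.129,0.079,0,0,0.177],
  [-0.4,-0.144,0.155,0.095,0,0,0.213],
  [-0.4,-0.168,0.181,0.111,0,0,0.248],
  [-0.4,-0.192,0.207,0.127,0,0,0.283],
  [-0.4,-0.216,0.232,0.142,0,0,0.319],
  [-0.4,-0.216,0.232,0.142,0,0,0.319],
])

```text
time_s: 1.23
tcp_pos: [0.3282, -0.3009, 0.0785]
ee_rot: [[-1.0, -0.004, -0.004], [-0.004, 1.0, 0.003], [0.004, 0.003, -1.0]]
wrist_force: [-0.2, -0.3, -0.0]
gripper_width: 0.699
```

Run:
```python
from h import *
s=sense();print(s["tcp_pos"],s["ee_rot"].round(3),s["joints"].round(1))
plan([(-.4,(.328,-.305,.006),Rt(90),1),(1,None,None,5),(1,(.328,-.305,.12),None)])
c=cap("scene");crop(c,70,150,110,110,6,"v1");
```

```text
[ 0.32815382 -0.30093118  0.07847857] [[-1.    -0.004 -0.004]
 [-0.004  1.     0.003]
 [ 0.004  0.003 -1.   ]] [-21.5  14.8 -34.9  -0.1 -40.6 -68.2]
rows 11 t 1.23 tcp [ 0.3282 -0.3009  0.0785] j [-22.  15. -35.  -0. -41. -68.] w 0.699
[[-0.4,0,-0.002,0.036,0.001,-0.002,0.002],[-0.4,0,-0.004,0.072,0.003,-0.004,0.004],[-0.4,0,-0.004,0.072,0.003,-0.004,0.004],[1,0,-0.004,0.072,0.003,-0.004,0.004],[1,0,-0.004,0.072,0.003,-0.004,0.004],[1,0,-0.004,0.072,0.003,-0.004,0.004],[1,0,-0.004,0.072,0.003,-0.004,0.004],[1,0,-0.004,0.072,0.003,-0.004,0.004],[1,0,-0.004,0.034,0.003,-0.004,0.004],[1,0,-0.004,-0.004,0.003,-0.004,0.004]]
[[1,0,0,-0.038,0,0,0],[1,0,0,-0.038,0,0,0],[1,0,0,-0.038,0,0,0],[1,0,0,-0.038,0,0,0],[1,0,0,-0.038,0,0,0],[1,0,0,-0.038,0,0,0],[1,0,0,-0.038,0,0,0],[1,0,0,-0.038,0,0,0],[1,0,0,-0.038,0,0,0],[1,0,0,-0.038,0,0,0]]
```

View pics/v1.png

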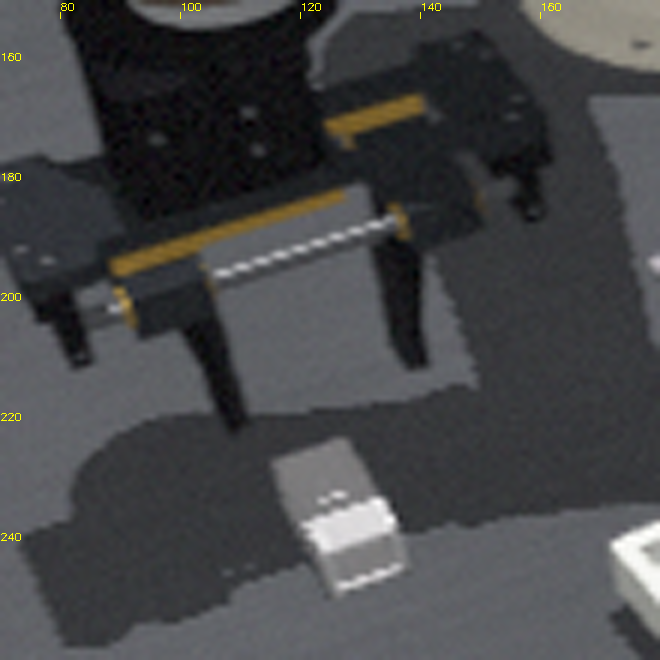

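```bash
cat >> h.py <<'E'
import json
def save(p,Q): json.dump([list(map(float,p)),np.array(Q).tolist()],open("cmd.json","w"))
def load():
    a,b=json.load(open("cmd.json")); return np.array(a),np.array(b)
def plan(wps,keep=None):
    """rows relative to stored commanded pose; keep=number of calls to be executed (for saved pose)"""
    s=sense(); p0,R0=load(); p,Rc=p0,R0; rows=[]
    for w in wps:
        g,pt,Rtg=w[:3]; hold=w[3] if len(w)>3 else 0; st=w[4] if len(w)>4 else .04
        pt=p if pt is None else np.array(pt,float); Rtg=Rc if Rtg is None else Rtg
        d=np.linalg.norm(pt-p); rv=R.from_matrix(Rc.T@Rtg).as_rotvec(); a=np.degrees(np.linalg.norm(rv))
        k=int(max(np.ceil(d/st-.01),np.ceil(a/7),1)) if (d>5e-4 or a>.1) else 0
        for i in range(1,k+1): rows.append((g,p+(pt-p)*i/k,Rc@R.from_rotvec(rv*i/k).as_matrix()))
        for i in range(hold): rows.append((g,pt,Rtg))
        p,Rc=pt,Rtg
    print("rows",len(rows),"t",round(s["time_s"],2),"err mm",((s["tcp_pos"]-p0)*1e3).round(1),"ang",np.degrees(R.from_matrix(R0.T@s["ee_rot"]).as_rotvec()).round(1),"j",np.array(s["joints"]).round(0),"w",round(s["gripper_width"],3),"F",s["wrist_force"].round(1))
    base=(p0,R0)
    for c in range(0,len(rows),10):
        if keep and c>=10*keep: break
        ch=rows[c:c+10]; ch=ch+[ch[-1]]*(10-len(ch)); out=[]
        for g,q,Q in ch:
            t=(base[1].T@(q-base[0])).round(3); r=R.from_matrix(base[1].T@Q).as_rotvec().round(3)
            out.append("[%g,%s]"%(round(g,2),",".join("%g"%(v+0) for v in [*t,*r])))
        print("["+",".join(out)+"]"); base=(base[0]+base[1]@t,base[1]@R.from_rotvec(r).as_matrix())
    save(*base)
E
python3 - <<'E'
from h import *
s=sense();print(s["tcp_pos"],s["ee_rot"].round(4),s["joints"].round(2))
save((.3283,-.305,.0803),Rt(90))
plan([(-.4,(.328,-.305,.007),Rt(90),1),(1,None,None,6)])
E
```

```text
[ 0.32854251 -0.30302261  0.07967985] [[-1.     -0.0049 -0.0025]
 [-0.0049  1.      0.0012]
 [ 0.0024  0.0012 -1.    ]] [-2.175e+01  1.479e+01 -3.468e+01 -2.000e-02 -4.068e+01 -6.796e+01]
rows 9 t 1.28 err mm [ 0.2  2.  -0.6] ang [-0.1  0.1 -0.3] j [-22.  15. -35.  -0. -41. -68.] w 0.7 F [-0.2 -0.5 -0.6]
[[-0.4,0,0,0.037,0,0,0],[-0.4,0,0,0.073,0,0,0],[-0.4,0,0,0.073,0,0,0],[1,0,0,0.073,0,0,0],[1,0,0,0.073,0,0,0],[1,0,0,0.073,0,0,0],[1,0,0,0.073,0,0,0],[1,0,0,0.073,0,0,0],[1,0,0,0.073,0,0,0],[1,0,0,0.073,0,0,0]]
```

>>> jog_arm([
  [-0.4,0,0,0.037,0,0,0],
  [-0.4,0,0,0.073,0,0,0],
  [-0.4,0,0,0.073,0,0,0],
  [1,0,0,0.073,0,0,0],
  [1,0,0,0.073,0,0,0],
  [1,0,0,0.073,0,0,0],
  [1,0,0,0.073,0,0,0],
  [1,0,0,0.073,0,0,0],
  [1,0,0,0.073,0,0,0],
  [1,0,0,0.073,0,0,0],
])

```text
time_s: 2.12
tcp_pos: [0.329, -0.3059, 0.0088]
ee_rot: [[-1.0, -0.0, 0.002], [-0.0, 1.0, -0.001], [-0.002, -0.001, -1.0]]
wrist_force: [-0.9, 1.0, 7.6]
gripper_width: 0.34
```

Run:
```python
from h import *
s=sense();print(s["tcp_pos"],s["ee_rot"].round(4),s["joints"].round(2),s["gripper_width"],s["wrist_force"])
T=cap("top");S=cap("scene")
crop(T,360,250,60,50,12,"t8",box((.328,-.305),0,-.032,.032,-.015,.015,0,.024));crop(S,105,205,50,50,12,"s8",box((.328,-.305),0,-.032,.032,-.015,.015,0,.024))
```

```text
[ 0.32896957 -0.30585309  0.0088051 ] [[-1.0e+00 -2.0e-04  2.0e-03]
 [-2.0e-04  1.0e+00 -1.1e-03]
 [-2.0e-03 -1.1e-03 -1.0e+00]] [-2.206e+01  2.221e+01 -3.864e+01  3.000e-02 -2.902e+01 -6.795e+01] 0.3404445137486052 [-0.93043221  1.01709246  7.57663509]
```

View pics/t8.png

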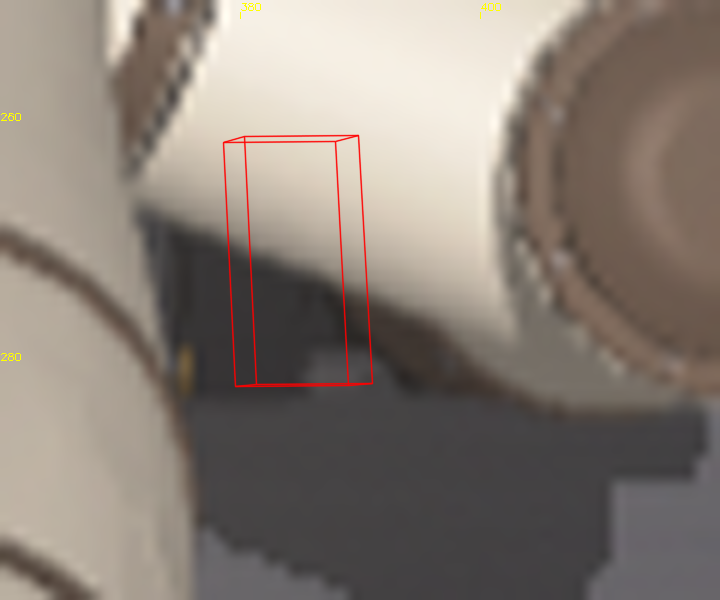

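View pics/s8.png

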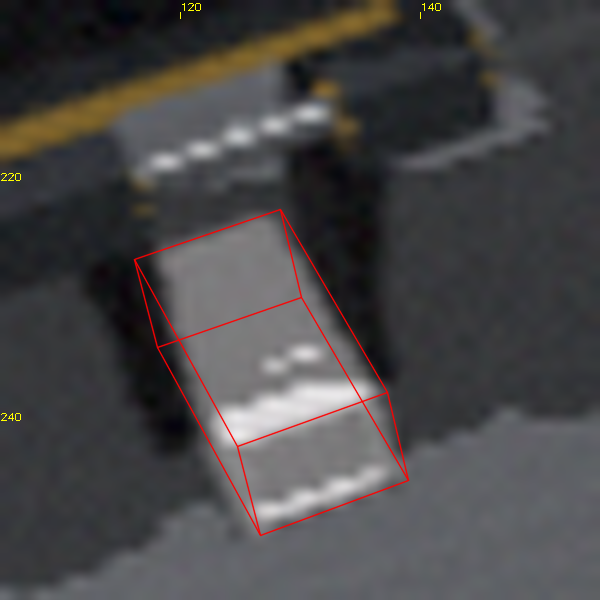

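```bash
cat >> h.py <<'E'
TRAY=(.4843,.0712,68.9)
def tr(x,y,z,T=None):
    T=T or TRAY; a=np.radians(T[2]); return np.array([T[0]+np.cos(a)*x-np.sin(a)*y,T[1]+np.sin(a)*x+np.cos(a)*y,z])
E
python3 - <<'E'
from h import *
save((.329,-.306,.0085),Rt(90))
a=tr(-.055,.032,.15);b=tr(-.055,.032,.037);print(a)
plan([(1,(.329,-.306,.15),None),(1,a,Rt(158.9),2)])
E
```

```text
[0.43464566 0.03140745 0.15      ]
rows 16 t 2.22 err mm [-0.   0.2  0.3] ang [ 0.1 -0.1 -0. ] j [-22.  22. -39.   0. -29. -68.] w 0.346 F [-0.7  0.8  7.1]
[[1,0,0,-0.035,0,0,0],[1,0,0,-0.071,0,0,0],[1,0,0,-0.106,0,0,0],[1,0,0,-0.142,0,0,0],[1,-0.011,0.034,-0.142,0,0,-0.12],[1,-0.021,0.067,-0.142,0,0,-0.241],[1,-0.032,0.101,-0.142,0,0,-0.361],[1,-0.042,0.135,-0.142,0,0,-0.481],[1,-0.053,0.169,-0.142,0,0,-0.601],[1,-0.063,0.202,-0.142,0,0,-0.722]]
[[1,-0.031,0.018,0.001,0,0,-0.12],[1,-0.061,0.037,0.001,0,0,-0.24],[1,-0.091,0.055,0.001,0,0,-0.36],[1,-0.121,0.073,0.001,0,0,-0.481],[1,-0.121,0.073,0.001,0,0,-0.481],[1,-0.121,0.073,0.001,0,0,-0.481],[1,-0.121,0.073,0.001,0,0,-0.481],[1,-0.121,0.073,0.001,0,0,-0.481],[1,-0.121,0.073,0.001,0,0,-0.481],[1,-0.121,0.073,0.001,0,0,-0.481]]
```

>>> jog_arm([
  [1,0,0,-0.035,0,0,0],
  [1,0,0,-0.071,0,0,0],
  [1,0,0,-0.106,0,0,0],
  [1,0,0,-0.142,0,0,0],
  [1,-0.011,0.034,-0.142,0,0,-0.12],
  [1,-0.021,0.067,-0.142,0,0,-0.241],
  [1,-0.032,0.101,-0.142,0,0,-0.361],
  [1,-0.042,0.135,-0.142,0,0,-0.481],
  [1,-0.053,0.169,-0.142,0,0,-0.601],
  [1,-0.063,0.202,-0.142,0,0,-0.722],
])

```text
time_s: 3.05
tcp_pos: [0.3912, -0.1018, 0.1499]
ee_rot: [[-0.747, -0.665, 0.001], [-0.665, 0.747, 0.0], [-0.001, -0.0, -1.0]]
wrist_force: [-0.7, 0.1, -1.1]
gripper_width: 0.343
```

>>> jog_arm([
  [1,-0.031,0.018,0.001,0,0,-0.12],
  [1,-0.061,0.037,0.001,0,0,-0.24],
  [1,-0.091,0.055,0.001,0,0,-0.36],
  [1,-0.121,0.073,0.001,0,0,-0.481],
  [1,-0.121,0.073,0.001,0,0,-0.481],
  [1,-0.121,0.073,0.001,0,0,-0.481],
  [1,-0.121,0.073,0.001,0,0,-0.481],
  [1,-0.121,0.073,0.001,0,0,-0.481],
  [1,-0.121,0.073,0.001,0,0,-0.481],
  [1,-0.121,0.073,0.001,0,0,-0.481],
])

```text
time_s: 3.88
tcp_pos: [0.4336, 0.0303, 0.1486]
ee_rot: [[-0.361, -0.932, -0.0], [-0.932, 0.361, -0.0], [0.0, 0.0, -1.0]]
wrist_force: [-0.5, 0.1, -1.3]
gripper_width: 0.34
```

Run:
```python
from h import *
s=sense();p=s["tcp_pos"];print(p,load()[0])
S=cap("scene");a=np.radians(68.9)
Bx=box((*p[:2],p[2]-.009),a,-.032,.032,-.015,.015,0,.024)
G=(0,255,0)
crop(S,230,140,120,110,6,"s9",Bx+box(TRAY[:2],a,-.095,.095,-.075,.075,.02,.046,G))
T=cap("top");crop(T,210,180,110,90,7,"t9",Bx+box(TRAY[:2],a,-.095,.095,-.075,.075,.02,.046,G))
```

```text
[0.43359943 0.03030988 0.14859427] [0.43456399 0.03075276 0.1495    ]
```

View pics/s9.png

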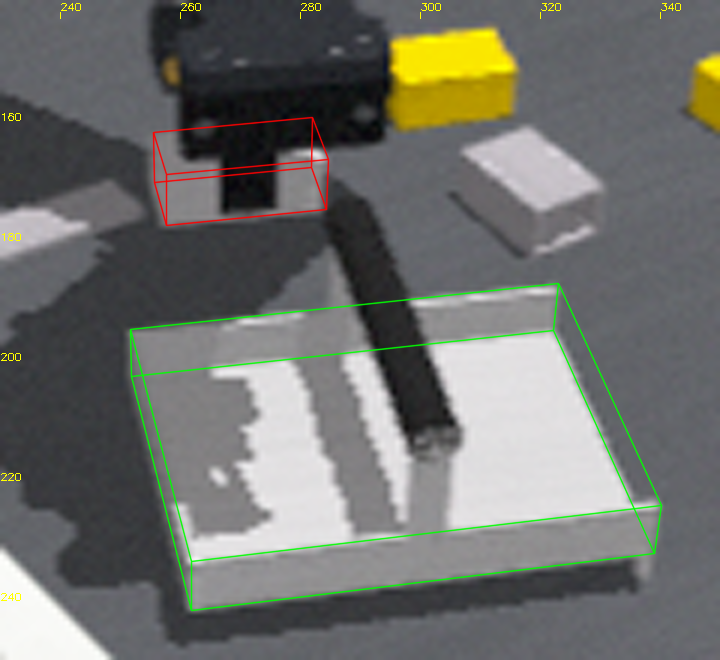

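View pics/t9.png

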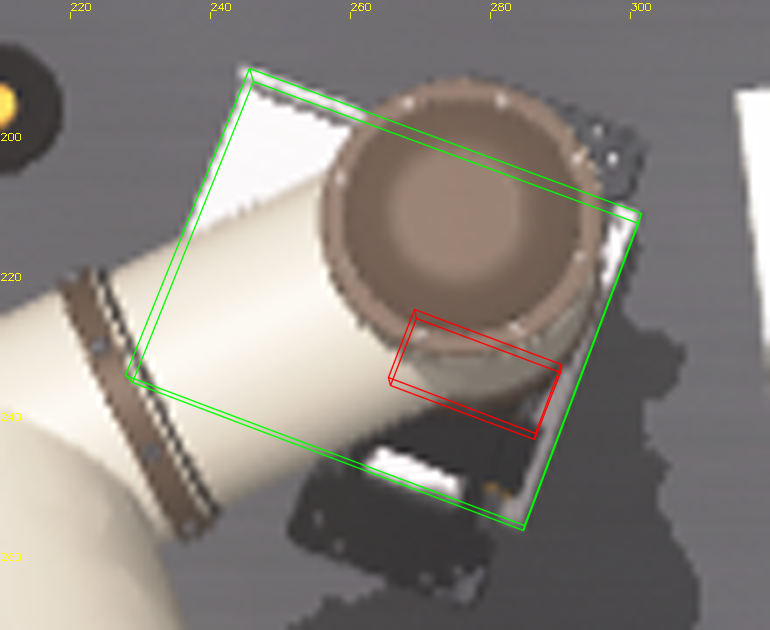

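```bash
sed -i 's/^TRAY=.*/TRAY=(.4848,.0705,68.8)/' h.py
python3 - <<'E'
from h import *
b=tr(-.055,.032,.036)
plan([(1,b,Rt(158.8),1),(.12,None,None,3),(.12,tr(-.055,.032,.15),None)])
E
```

```text
rows 10 t 3.98 err mm [-0.8 -0.2 -0.9] ang [ 0.  -0.   0.1] j [ 26.   8. -31.  -0. -51. -47.] w 0.336 F [-0.1  0.4 -0.7]
[[1,0,0,0.038,0,0,0.001],[1,0,0,0.076,0,0,0.001],[1,0,0,0.114,0,0,0.002],[1,0,0,0.114,0,0,0.002],[0.12,0,0,0.114,0,0,0.002],[0.12,0,0,0.114,0,0,0.002],[0.12,0,0,0.114,0,0,0.002],[0.12,0,0,0.076,0,0,0.002],[0.12,0,0,0.038,0,0,0.002],[0.12,0,0,-0.001,0,0,0.002]]
```

>>> jog_arm([
  [1,0,0,0.038,0,0,0.001],
  [1,0,0,0.076,0,0,0.001],
  [1,0,0,0.114,0,0,0.002],
  [1,0,0,0.114,0,0,0.002],
  [1,0,0,0.114,0,0,0.002],
  [0.12,0,0,0.114,0,0,0.002],
  [0.12,0,0,0.114,0,0,0.002],
  [0.12,0,0,0.114,0,0,0.002],
  [0.12,0,0,0.076,0,0,0.002],
  [0.12,0,0,0.038,0,0,0.002],
])

```text
time_s: 4.82
tcp_pos: [0.4325, 0.0306, 0.1109]
ee_rot: [[-0.362, -0.932, -0.004], [-0.932, 0.362, -0.002], [0.003, 0.003, -1.0]]
wrist_force: [0.8, 0.8, 0.3]
gripper_width: 0.438
```

Run:
```python
from h import *
p,Q=load(); save(p-[0,0,.039],Q)
plan([(-.4,(.3488,.2495,.17),Rt(91),0),(-.4,(.3488,.2495,.04),None,1)])
S=cap("scene");crop(S,230,140,120,110,6,"s10")
T=cap("top");crop(T,180,150,130,130,5,"t10")
```

```text
rows 15 t 4.82 err mm [-2.1 -0.1 -0.6] ang [-0.2  0.2  0. ] j [ 26.  11. -34.  -0. -45. -47.] w 0.438 F [0.8 0.8 0.3]
[[-0.4,-0.017,0.016,-0.006,0,0,0.118],[-0.4,-0.035,0.032,-0.012,0,0,0.237],[-0.4,-0.052,0.048,-0.018,0,0,0.355],[-0.4,-0.069,0.064,-0.023,0,0,0.473],[-0.4,-0.086,0.08,-0.029,0,0,0.592],[-0.4,-0.104,0.095,-0.035,0,0,0.71],[-0.4,-0.121,0.111,-0.041,0,0,0.828],[-0.4,-0.138,0.127,-0.047,0,0,0.947],[-0.4,-0.156,0.143,-0.053,0,0,1.065],[-0.4,-0.173,0.159,-0.059,0,0,1.184]]
[[-0.4,0,0,0.033,0,0,0],[-0.4,0,0,0.065,0,0,0],[-0.4,0,0,0.098,0,0,0],[-0.4,0,0,0.13,0,0,0],[-0.4,0,0,0.13,0,0,0],[-0.4,0,0,0.13,0,0,0],[-0.4,0,0,0.13,0,0,0],[-0.4,0,0,0.13,0,0,0],[-0.4,0,0,0.13,0,0,0],[-0.4,0,0,0.13,0,0,0]]
```

View pics/s10.png

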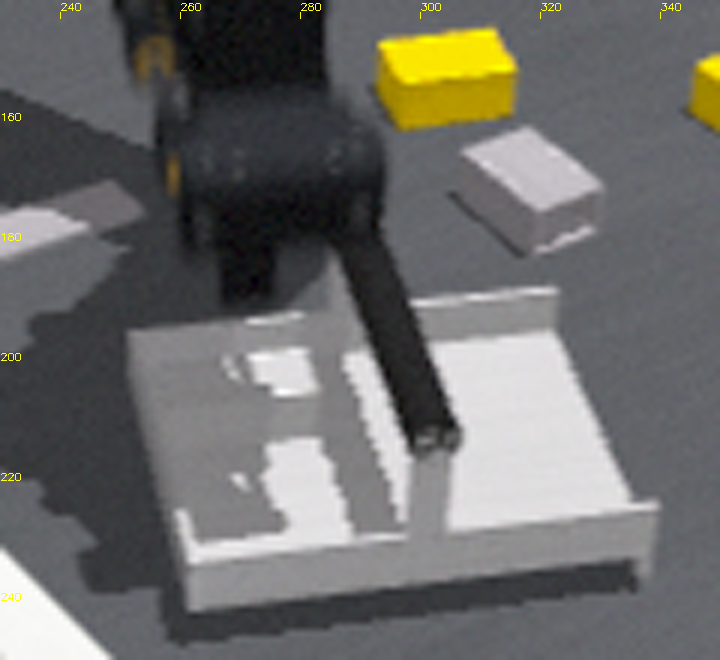

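Run:
```python
from h import *
p=tr(-.055,.032,.112); save(p+[-.001,0,0],Rt(158.8))
plan([(.12,p+[0,0,.06],None),(-.4,(.3488,.2495,.13),Rt(91),0),(-.4,(.3488,.2495,.04),None,1)])
```

```text
rows 16 t 4.92 err mm [4.2 2.  5.1] ang [ 0.7 -0.6 -0.1] j [ 26.  10. -34.   0. -45. -47.] w 0.437 F [ 0.5 -0.5  0.2]
[[0.12,0,0,-0.03,0,0,0],[0.12,0,-0.001,-0.06,0,0,0],[-0.4,-0.018,0.015,-0.056,0,0,0.118],[-0.4,-0.035,0.031,-0.052,0,0,0.237],[-0.4,-0.052,0.047,-0.047,0,0,0.355],[-0.4,-0.069,0.063,-0.043,0,0,0.473],[-0.4,-0.087,0.079,-0.039,0,0,0.592],[-0.4,-0.104,0.095,-0.035,0,0,0.71],[-0.4,-0.121,0.111,-0.031,0,0,0.828],[-0.4,-0.139,0.127,-0.026,0,0,0.947]]
[[-0.4,0.003,0.023,0.004,0,0,0.118],[-0.4,0.006,0.046,0.008,0,0,0.236],[-0.4,0.006,0.046,0.038,0,0,0.236],[-0.4,0.006,0.046,0.068,0,0,0.236],[-0.4,0.006,0.046,0.098,0,0,0.236],[-0.4,0.006,0.046,0.098,0,0,0.236],[-0.4,0.006,0.046,0.098,0,0,0.236],[-0.4,0.006,0.046,0.098,0,0,0.236],[-0.4,0.006,0.046,0.098,0,0,0.236],[-0.4,0.006,0.046,0.098,0,0,0.236]]
```

>>> jog_arm([
  [0.12,0,0,-0.03,0,0,0],
  [0.12,0,-0.001,-0.06,0,0,0],
  [-0.4,-0.018,0.015,-0.056,0,0,0.118],
  [-0.4,-0.035,0.031,-0.052,0,0,0.237],
  [-0.4,-0.052,0.047,-0.047,0,0,0.355],
  [-0.4,-0.069,0.063,-0.043,0,0,0.473],
  [-0.4,-0.087,0.079,-0.039,0,0,0.592],
  [-0.4,-0.104,0.095,-0.035,0,0,0.71],
  [-0.4,-0.121,0.111,-0.031,0,0,0.828],
  [-0.4,-0.139,0.127,-0.026,0,0,0.947],
])

```text
time_s: 5.75
tcp_pos: [0.3652, 0.2078, 0.1377]
ee_rot: [[-0.969, -0.245, 0.002], [-0.245, 0.969, 0.002], [-0.002, 0.002, -1.0]]
wrist_force: [-0.3, 0.1, 0.9]
gripper_width: 0.699
```

>>> jog_arm([
  [-0.4,0.003,0.023,0.004,0,0,0.118],
  [-0.4,0.006,0.046,0.008,0,0,0.236],
  [-0.4,0.006,0.046,0.038,0,0,0.236],
  [-0.4,0.006,0.046,0.068,0,0,0.236],
  [-0.4,0.006,0.046,0.068,0,0,0.236],
  [-0.4,0.006,0.046,0.068,0,0,0.236],
  [-0.4,0.006,0.046,0.068,0,0,0.236],
  [-0.4,0.006,0.046,0.068,0,0,0.236],
  [-0.4,0.006,0.046,0.068,0,0,0.236],
  [-0.4,0.006,0.046,0.068,0,0,0.236],
])

```text
time_s: 6.58
tcp_pos: [0.349, 0.2503, 0.0698]
ee_rot: [[-1.0, -0.017, 0.002], [-0.017, 1.0, 0.002], [-0.002, 0.002, -1.0]]
wrist_force: [0.4, 1.2, 0.3]
gripper_width: 0.698
```

Run:
```python
from h import *
p,Q=load(); save(p+[0,0,.03],Q); s=sense(); print(s["tcp_pos"],load()[0],s["joints"].round(0))
S=cap("scene");crop(S,230,130,120,110,6,"s11",box((.3488,.2495),np.radians(1),-.03,.03,-.02,.02,0,.028))
T=cap("top");crop(T,180,150,130,130,5,"t11")
```

```text
[0.34901124 0.25027527 0.06980118] [0.3485799  0.24933364 0.07      ] [  57.   14.  -38.    0.  -38. -146.]
```

View pics/s11.png

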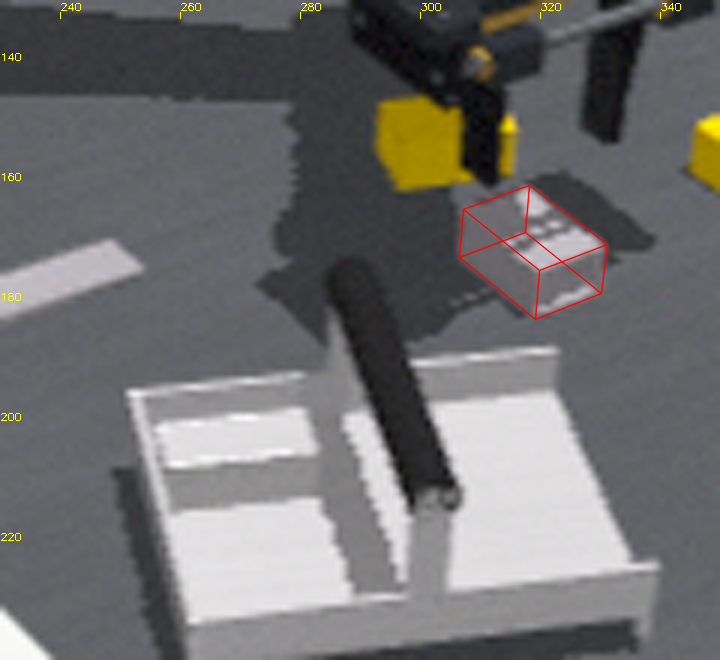

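View pics/t11.png

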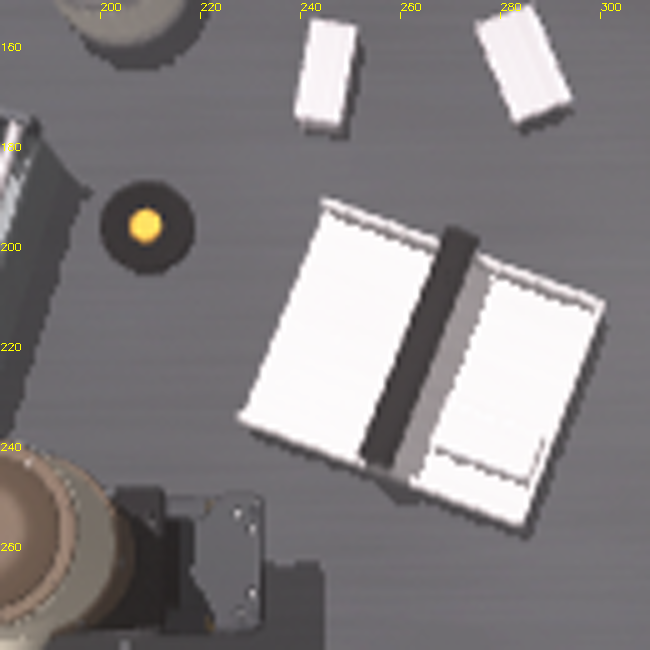

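Run:
```python
from h import *
a=tr(-.057,-.027,.15);b=tr(-.057,-.027,.037)
plan([(-.4,(.349,.249,.008),Rt(91),2),(1,None,None,6),
(1,(.349,.249,.16),None),(1,a+[0,0,.02],Rt(158.8),1),(1,b,Rt(158.8),4),(.0,None,None,4)],)
```

```text
rows 37 t 6.68 err mm [ 0.2  0.7 -0.7] ang [-0.1 -0.1  0. ] j [  58.   14.  -38.    0.  -38. -147.] w 0.702 F [0.1 0.8 1.2]
[[-0.4,0,0,0.031,0,0,0],[-0.4,0,0,0.062,0,0,0],[-0.4,0,0,0.062,0,0,0],[-0.4,0,0,0.062,0,0,0],[1,0,0,0.062,0,0,0],[1,0,0,0.062,0,0,0],[1,0,0,0.062,0,0,0],[1,0,0,0.062,0,0,0],[1,0,0,0.062,0,0,0],[1,0,0,0.062,0,0,0]]
[[1,0,0,-0.038,0,0,0],[1,0,0,-0.076,0,0,0],[1,0,0,-0.114,0,0,0],[1,0,0,-0.152,0,0,0],[1,-0.014,-0.025,-0.153,0,0,-0.118],[1,-0.028,-0.049,-0.154,0,0,-0.236],[1,-0.041,-0.074,-0.155,0,0,-0.355],[1,-0.055,-0.098,-0.156,0,0,-0.473],[1,-0.068,-0.122,-0.157,0,0,-0.591],[1,-0.082,-0.147,-0.158,0,0,-0.71]]
[[1,0.005,-0.027,-0.001,0,0,-0.118],[1,0.011,-0.054,-0.002,0,0,-0.236],[1,0.016,-0.082,-0.003,0,0,-0.355],[1,0.022,-0.109,-0.004,0,0,-0.473],[1,0.022,-0.109,-0.004,0,0,-0.473],[1,0.022,-0.109,0.029,0,0,-0.473],[1,0.022,-0.109,0.062,0,0,-0.473],[1,0.022,-0.109,0.096,0,0,-0.473],[1,0.022,-0.109,0.129,0,0,-0.473],[1,0.022,-0.109,0.129,0,0,-0.473]]
[[1,0,0,0,0,0,0],[1,0,0,0,0,0,0],[1,0,0,0,0,0,0],[0,0,0,0,0,0,0],[0,0,0,0,0,0,0],[0,0,0,0,0,0,0],[0,0,0,0,0,0,0],[0,0,0,0,0,0,0],[0,0,0,0,0,0,0],[0,0,0,0,0,0,0]]
```

>>> jog_arm([
  [-0.4,0,0,0.031,0,0,0],
  [-0.4,0,0,0.062,0,0,0],
  [-0.4,0,0,0.062,0,0,0],
  [-0.4,0,0,0.062,0,0,0],
  [1,0,0,0.062,0,0,0],
  [1,0,0,0.062,0,0,0],
  [1,0,0,0.062,0,0,0],
  [1,0,0,0.062,0,0,0],
  [1,0,0,0.062,0,0,0],
  [1,0,0,0.062,0,0,0],
])

```text
time_s: 7.52
tcp_pos: [0.3489, 0.2504, 0.0076]
ee_rot: [[-1.0, -0.018, 0.001], [-0.018, 1.0, 0.002], [-0.001, 0.002, -1.0]]
wrist_force: [-2.4, 0.3, 6.9]
gripper_width: 0.456
```

>>> jog_arm([
  [1,0,0,-0.038,0,0,0],
  [1,0,0,-0.076,0,0,0],
  [1,0,0,-0.114,0,0,0],
  [1,0,0,-0.152,0,0,0],
  [1,-0.014,-0.025,-0.153,0,0,-0.118],
  [1,-0.028,-0.049,-0.154,0,0,-0.236],
  [1,-0.041,-0.074,-0.155,0,0,-0.355],
  [1,-0.055,-0.098,-0.156,0,0,-0.473],
  [1,-0.068,-0.122,-0.157,0,0,-0.591],
  [1,-0.082,-0.147,-0.158,0,0,-0.71],
])

```text
time_s: 8.35
tcp_pos: [0.4322, 0.1044, 0.1647]
ee_rot: [[-0.747, -0.664, -0.0], [-0.664, 0.747, 0.0], [-0.0, 0.0, -1.0]]
wrist_force: [-0.0, 0.5, -0.6]
gripper_width: 0.456
```

>>> jog_arm([
  [1,0.005,-0.027,-0.001,0,0,-0.118],
  [1,0.011,-0.054,-0.002,0,0,-0.236],
  [1,0.016,-0.082,-0.003,0,0,-0.355],
  [1,0.022,-0.109,-0.004,0,0,-0.473],
  [1,0.022,-0.109,-0.004,0,0,-0.473],
  [1,0.022,-0.109,-0.004,0,0,-0.473],
  [1,0.022,-0.109,-0.004,0,0,-0.473],
  [1,0.022,-0.109,0.029,0,0,-0.473],
  [1,0.022,-0.109,0.029,0,0,-0.473],
  [1,0.022,-0.109,0.029,0,0,-0.473],
])

```text
time_s: 9.18
tcp_pos: [0.4859, 0.0096, 0.1346]
ee_rot: [[-0.367, -0.93, -0.004], [-0.93, 0.367, -0.001], [0.003, 0.003, -1.0]]
wrist_force: [-0.2, -0.2, 0.0]
gripper_width: 0.46
```

Run:
```python
from h import *
p,Q=load(); save(p+[0,0,.1],Q); s=sense(); print(s["tcp_pos"],load()[0],s["joints"].round(0),s["gripper_width"])
S=cap("scene");crop(S,230,130,120,110,6,"s12",box((*s["tcp_pos"][:2],s["tcp_pos"][2]-.008),np.radians(68.8),-.03,.03,-.02,.02,0,.028))
```

```text
[0.48591767 0.00964562 0.13459733] [0.48926397 0.00779579 0.137     ] [ 20.  14. -26.  -0. -51. -42.] 0.4598942297533424
```

View pics/s12.png

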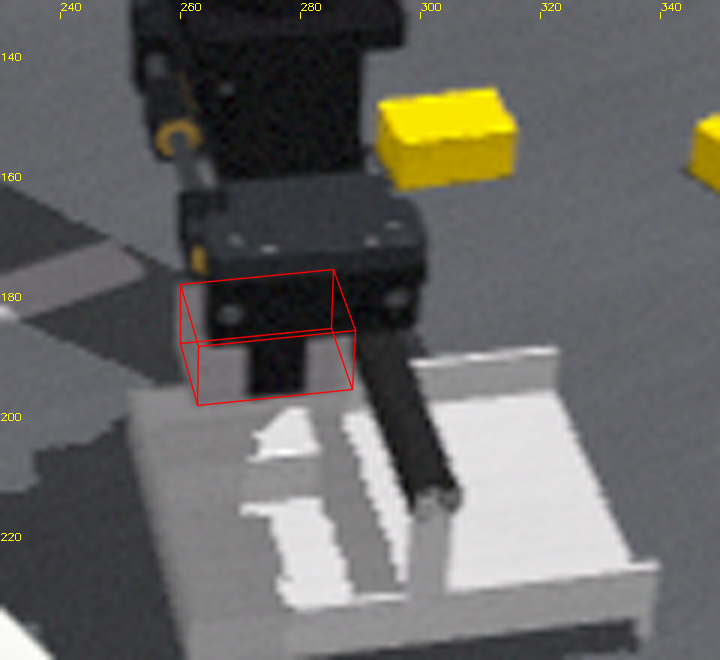

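Run:
```python
from h import *
s=sense(); print(s["tcp_pos"],s["joint_velocities"].round(1))
p=tr(-.057,-.027,.137); print(p)
plan([(1,tr(-.057,-.027,.04),None,3)])
```

```text
[0.48725882 0.00986859 0.13581101] [-0.3 -0.9  1.8  0.4  0.5  0.1]
[0.48936014 0.00759368 0.137     ]
rows 6 t 9.23 err mm [-2.   2.1 -1.2] ang [-0.   0.1  0.3] j [ 20.  14. -26.   0. -51. -42.] w 0.459 F [-0.4  0.1 -0.3]
[[1,0,0,0.032,0,0,0],[1,0,0,0.065,0,0,0],[1,0,0,0.097,0,0,0],[1,0,0,0.097,0,0,0],[1,0,0,0.097,0,0,0],[1,0,0,0.097,0,0,0],[1,0,0,0.097,0,0,0],[1,0,0,0.097,0,0,0],[1,0,0,0.097,0,0,0],[1,0,0,0.097,0,0,0]]
```

>>> jog_arm([
  [1,0,0,0.032,0,0,0],
  [1,0,0,0.065,0,0,0],
  [1,0,0,0.101,0,0,0],
  [1,0,0,0.101,0,0,0],
  [1,0,0,0.101,0,0,0],
  [1,0,0,0.101,0,0,0],
  [-0.1,0,0,0.101,0,0,0],
  [-0.1,0,0,0.101,0,0,0],
  [-0.1,0,0,0.101,0,0,0],
  [-0.1,0,0,0.101,0,0,0],
])

```text
time_s: 10.07
tcp_pos: [0.488, 0.0095, 0.0356]
ee_rot: [[-0.368, -0.93, 0.002], [-0.93, 0.368, 0.001], [-0.001, -0.001, -1.0]]
wrist_force: [-0.9, 0.2, -0.7]
gripper_width: 0.543
```

Run:
```python
from h import *
p,Q=load(); save(p-[0,0,.004],Q); s=sense()
A=(.6775,.1335);
plan([(-.1,p+[0,0,.10],None,1),(-.1,(*A,.16),Rt(80.5),0),(-.3,(*A,.06),None,3)])
print(load()[0],s["tcp_pos"])
```

```text
rows 22 t 10.07 err mm [-1.2  1.7 -0.4] ang [ 0.1 -0.1  0.4] j [ 20.  22. -32.   0. -36. -42.] w 0.543 F [-0.9  0.2 -0.7]
[[-0.1,0,0,-0.035,0,0,0],[-0.1,0,0,-0.069,0,0,0],[-0.1,0,0,-0.104,0,0,0],[-0.1,0,0,-0.104,0,0,0],[-0.1,-0.015,-0.011,-0.106,0,0,0.114],[-0.1,-0.031,-0.022,-0.107,0,0,0.228],[-0.1,-0.046,-0.033,-0.109,0,0,0.342],[-0.1,-0.062,-0.043,-0.111,0,0,0.456],[-0.1,-0.077,-0.054,-0.112,0,0,0.569],[-0.1,-0.093,-0.065,-0.114,0,0,0.683]]
[[-0.1,-0.019,0.001,-0.002,0,0,0.114],[-0.1,-0.037,0.002,-0.003,0,0,0.228],[-0.1,-0.056,0.004,-0.005,0,0,0.342],[-0.1,-0.075,0.005,-0.007,0,0,0.456],[-0.1,-0.094,0.006,-0.008,0,0,0.57],[-0.1,-0.113,0.008,-0.01,0,0,0.684],[-0.3,-0.113,0.008,0.023,0,0,0.684],[-0.3,-0.113,0.008,0.057,0,0,0.684],[-0.3,-0.113,0.008,0.09,0,0,0.684],[-0.3,-0.113,0.008,0.09,0,0,0.684]]
[[-0.3,0,0,0,0,0,0],[-0.3,0,0,0,0,0,0],[-0.3,0,0,0,0,0,0],[-0.3,0,0,0,0,0,0],[-0.3,0,0,0,0,0,0],[-0.3,0,0,0,0,0,0],[-0.3,0,0,0,0,0,0],[-0.3,0,0,0,0,0,0],[-0.3,0,0,0,0,0,0],[-0.3,0,0,0,0,0,0]]
[0.67772404 0.1338779  0.06      ] [0.48803459 0.00950853 0.0355601 ]
```

>>> jog_arm([
  [-0.1,0,0,-0.035,0,0,0],
  [-0.1,0,0,-0.069,0,0,0],
  [-0.1,0,0,-0.104,0,0,0],
  [-0.1,0,0,-0.104,0,0,0],
  [-0.1,-0.015,-0.011,-0.106,0,0,0.114],
  [-0.1,-0.031,-0.022,-0.107,0,0,0.228],
  [-0.1,-0.046,-0.033,-0.109,0,0,0.342],
  [-0.1,-0.062,-0.043,-0.111,0,0,0.456],
  [-0.1,-0.077,-0.054,-0.112,0,0,0.569],
  [-0.1,-0.093,-0.065,-0.114,0,0,0.683],
])

```text
time_s: 10.9
tcp_pos: [0.5827, 0.0722, 0.1486]
ee_rot: [[-0.875, -0.484, -0.0], [-0.484, 0.875, 0.0], [0.0, 0.0, -1.0]]
wrist_force: [-0.4, -0.1, 0.5]
gripper_width: 0.549
```

>>> jog_arm([
  [-0.1,-0.019,0.001,-0.002,0,0,0.114],
  [-0.1,-0.037,0.002,-0.003,0,0,0.228],
  [-0.1,-0.056,0.004,-0.005,0,0,0.342],
  [-0.1,-0.075,0.005,-0.007,0,0,0.456],
  [-0.1,-0.094,0.006,-0.008,0,0,0.57],
  [-0.1,-0.113,0.008,-0.01,0,0,0.684],
  [-0.3,-0.113,0.008,0.023,0,0,0.684],
  [-0.3,-0.113,0.008,0.057,0,0,0.684],
  [-0.3,-0.113,0.008,0.09,0,0,0.684],
  [-0.3,-0.113,0.008,0.09,0,0,0.684],
])

```text
time_s: 11.73
tcp_pos: [0.6717, 0.1325, 0.0505]
ee_rot: [[-0.985, 0.174, -0.014], [0.174, 0.985, -0.004], [0.014, -0.006, -1.0]]
wrist_force: [-2.0, -0.3, -1.2]
gripper_width: 0.641
```

Run:
```python
from h import *
s=sense()
S=cap("scene");crop(S,230,150,170,130,4,"s13",box((.6775,.1335),np.radians(-9.5),-.033,.033,-.015,.015,0,.03))
T=cap("top");crop(T,210,140,120,130,5,"t13")
print(load()[0],s["tcp_pos"],s["gripper_width"])
```

```text
[0.67772404 0.1338779  0.06      ] [0.67171028 0.13254703 0.05046511] 0.6407248481380122
```

View pics/s13.png

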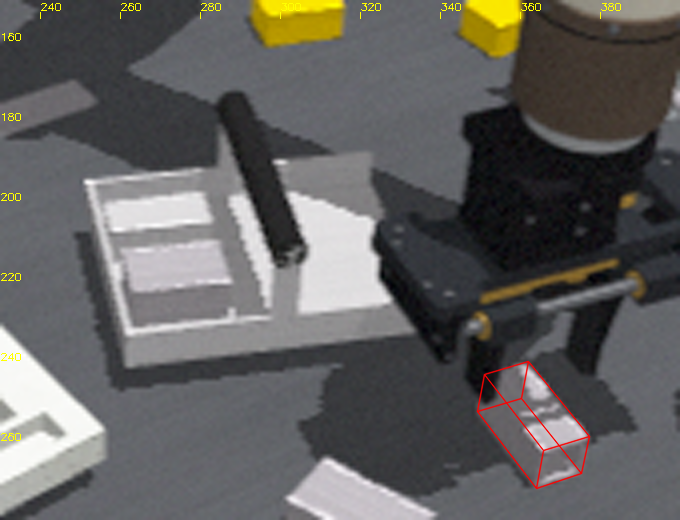

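View pics/t13.png

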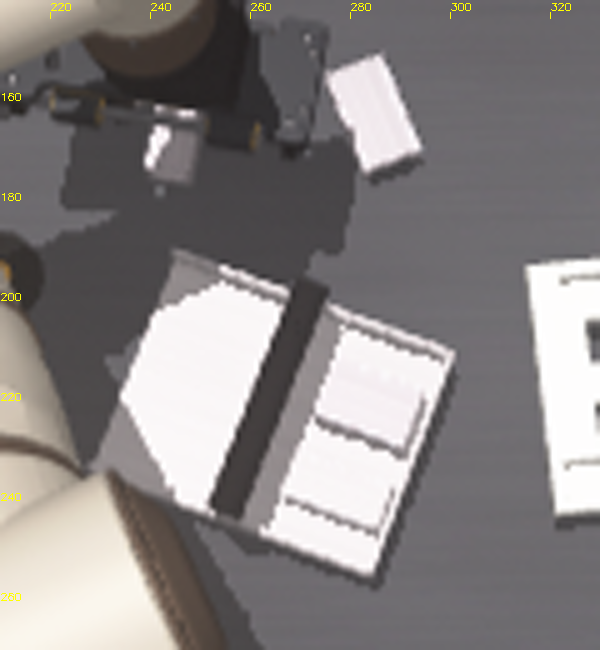

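Run:
```python
from h import *
A=(.6775,.1335)
a=tr(.056,.033,.16);b=tr(.056,.033,.037)
plan([(-.3,(*A,.010),Rt(80.5),2,.025),(1,None,None,6),
(1,(*A,.16),None),(1,a,Rt(158.8),5),(1,b,Rt(158.8),5,.03),(.1,None,None,4)],)
```

```text
rows 45 t 11.83 err mm [-1.  -0.2 -2.1] ang [0.1 0.1 0.4] j [  25.   36.   -1.    0.  -53. -125.] w 0.647 F [0.5 0.7 0.8]
[[-0.3,0,0,0.025,0,0,0],[-0.3,0,0,0.05,0,0,0],[-0.3,0,0,0.05,0,0,0],[-0.3,0,0,0.05,0,0,0],[1,0,0,0.05,0,0,0],[1,0,0,0.05,0,0,0],[1,0,0,0.05,0,0,0],[1,0,0,0.05,0,0,0],[1,0,0,0.05,0,0,0],[1,0,0,0.05,0,0,0]]
[[1,0,0,-0.037,0,0,0],[1,0,0,-0.075,0,0,0],[1,0,0,-0.112,0,0,0],[1,0,0,-0.15,0,0,0],[1,0.017,-0.003,-0.15,0,0,-0.114],[1,0.034,-0.006,-0.15,0,0,-0.228],[1,0.05,-0.009,-0.15,0,0,-0.342],[1,0.067,-0.011,-0.15,0,0,-0.456],[1,0.084,-0.014,-0.15,0,0,-0.57],[1,0.1,-0.017,-0.15,0,0,-0.684]]
[[1,0.015,0.009,0,0,0,-0.114],[1,0.029,0.017,0,0,0,-0.227],[1,0.044,0.026,0,0,0,-0.341],[1,0.059,0.034,0,0,0,-0.455],[1,0.073,0.043,0,0,0,-0.569],[1,0.088,0.051,0,0,0,-0.683],[1,0.088,0.051,0,0,0,-0.683],[1,0.088,0.051,0,0,0,-0.683],[1,0.088,0.051,0,0,0,-0.683],[1,0.088,0.051,0,0,0,-0.683]]
[[1,0,0,0,0,0,0],[1,0,0,0.025,0,0,0],[1,0,0,0.049,0,0,0],[1,0,0,0.074,0,0,0],[1,0,0,0.098,0,0,0],[1,0,0,0.123,0,0,0],[1,0,0,0.123,0,0,0],[1,0,0,0.123,0,0,0],[1,0,0,0.123,0,0,0],[1,0,0,0.123,0,0,0]]
[[1,0,0,0,0,0,0],[0.1,0,0,0,0,0,0],[0.1,0,0,0,0,0,0],[0.1,0,0,0,0,0,0],[0.1,0,0,0,0,0,0],[0.1,0,0,0,0,0,0],[0.1,0,0,0,0,0,0],[0.1,0,0,0,0,0,0],[0.1,0,0,0,0,0,0],[0.1,0,0,0,0,0,0]]
```

>>> jog_arm([
  [-0.3,0,0,0.025,0,0,0],
  [-0.3,0,0,0.05,0,0,0],
  [-0.3,0,0,0.05,0,0,0],
  [-0.3,0,0,0.05,0,0,0],
  [1,0,0,0.05,0,0,0],
  [1,0,0,0.05,0,0,0],
  [1,0,0,0.05,0,0,0],
  [1,0,0,0.05,0,0,0],
  [1,0,0,0.05,0,0,0],
  [1,0,0,0.05,0,0,0],
])

```text
time_s: 12.67
tcp_pos: [0.6774, 0.1343, 0.0094]
ee_rot: [[-0.985, 0.172, 0.001], [0.172, 0.985, 0.0], [-0.001, 0.001, -1.0]]
wrist_force: [0.5, -0.1, 2.6]
gripper_width: 0.341
```

>>> jog_arm([
  [1,0,0,-0.037,0,0,0],
  [1,0,0,-0.075,0,0,0],
  [1,0,0,-0.112,0,0,0],
  [1,0,0,-0.15,0,0,0],
  [1,0.017,-0.003,-0.15,0,0,-0.114],
  [1,0.034,-0.006,-0.15,0,0,-0.228],
  [1,0.05,-0.009,-0.15,0,0,-0.342],
  [1,0.067,-0.011,-0.15,0,0,-0.456],
  [1,0.084,-0.014,-0.15,0,0,-0.57],
  [1,0.1,-0.017,-0.15,0,0,-0.684],
])

```text
time_s: 13.5
tcp_pos: [0.5742, 0.1345, 0.1582]
ee_rot: [[-0.87, -0.494, -0.001], [-0.494, 0.87, -0.0], [0.001, 0.0, -1.0]]
wrist_force: [0.3, 0.4, -1.0]
gripper_width: 0.346
```

>>> jog_arm([
  [1,0.015,0.009,0,0,0,-0.114],
  [1,0.029,0.017,0,0,0,-0.227],
  [1,0.044,0.026,0,0,0,-0.341],
  [1,0.059,0.034,0,0,0,-0.455],
  [1,0.073,0.043,0,0,0,-0.569],
  [1,0.088,0.051,0,0,0,-0.683],
  [1,0.088,0.051,0,0,0,-0.683],
  [1,0.088,0.051,0,0,0,-0.683],
  [1,0.088,0.051,0,0,0,-0.683],
  [1,0.088,0.051,0,0,0,-0.683],
])

```text
time_s: 14.33
tcp_pos: [0.4747, 0.1363, 0.1585]
ee_rot: [[-0.369, -0.929, 0.001], [-0.929, 0.369, 0.0], [-0.0, -0.0, -1.0]]
wrist_force: [0.4, 0.0, -0.9]
gripper_width: 0.339
```

Run:
```python
from h import *
s=sense(); p=s["tcp_pos"];print(p,tr(.056,.033,.16),s["gripper_width"])
S=cap("scene");crop(S,240,120,130,130,5,"s14",box((p[0],p[1],p[2]-.01),np.radians(68.8),-.033,.033,-.015,.015,0,.03))
print(sense()["tcp_pos"])
```

```text
[0.47465697 0.13626722 0.15853543] [0.47428429 0.13464374 0.16      ] 0.3388049537004355
[0.4745802  0.13620197 0.15837822]
```

View pics/s14.png

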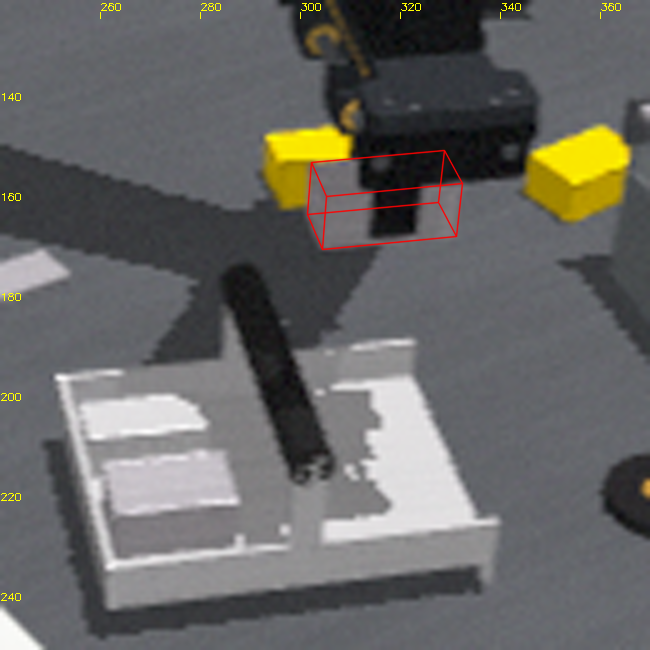

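>>> jog_arm([
  [1,0,0,0,0,0,0],
  [1,0,0,0.025,0,0,0],
  [1,0,0,0.049,0,0,0],
  [1,0,0,0.074,0,0,0],
  [1,0,0,0.098,0,0,0],
  [1,0,0,0.123,0,0,0],
  [1,0,0,0.123,0,0,0],
  [1,0,0,0.123,0,0,0],
  [1,0,0,0.123,0,0,0],
  [1,0,0,0.123,0,0,0],
])

```text
time_s: 15.22
tcp_pos: [0.4744, 0.1364, 0.0365]
ee_rot: [[-0.368, -0.93, 0.001], [-0.93, 0.368, 0.001], [-0.001, -0.001, -1.0]]
wrist_force: [0.1, -0.0, 0.7]
gripper_width: 0.341
```

Run:
```python
from h import *
s=sense(); print(s["tcp_pos"],s["wrist_force"])
p=tr(.056,.033,.037);save(p,Rt(158.8))
B=(.6845,.005)
plan([(.1,None,None,4),(.1,p+[0,0,.125],None,2),(.1,(*B,.16),Rt(111.5),3),(-.4,(*B,.06),None,4,.03)])
```

```text
[0.47439643 0.13639603 0.03650034] [ 0.11903981 -0.01056258  0.69565994]
rows 28 t 15.22 err mm [ 0.1  1.8 -0.5] ang [ 0.1 -0.1  0.4] j [ 35.  23. -31.   0. -36. -57.] w 0.341 F [ 0.1 -0.   0.7]
[[0.1,0,0,0,0,0,0],[0.1,0,0,0,0,0,0],[0.1,0,0,0,0,0,0],[0.1,0,0,0,0,0,0],[0.1,0,0,-0.031,0,0,0],[0.1,0,0,-0.062,0,0,0],[0.1,0,0,-0.094,0,0,0],[0.1,0,0,-0.125,0,0,0],[0.1,0,0,-0.125,0,0,0],[0.1,0,0,-0.125,0,0,0]]
[[0.1,0.006,-0.035,0,0,0,0.118],[0.1,0.013,-0.069,0.001,0,0,0.236],[0.1,0.019,-0.104,0.001,0,0,0.354],[0.1,0.026,-0.139,0.001,0,0,0.472],[0.1,0.032,-0.173,0.001,0,0,0.59],[0.1,0.038,-0.208,0.002,0,0,0.708],[0.1,0.045,-0.243,0.002,0,0,0.826],[0.1,0.045,-0.243,0.002,0,0,0.826],[0.1,0.045,-0.243,0.002,0,0,0.826],[0.1,0.045,-0.243,0.002,0,0,0.826]]
[[-0.4,0,0,0.025,0,0,0],[-0.4,0,0,0.05,0,0,0],[-0.4,0,0,0.075,0,0,0],[-0.4,0,0,0.1,0,0,0],[-0.4,0,0,0.1,0,0,0],[-0.4,0,0,0.1,0,0,0],[-0.4,0,0,0.1,0,0,0],[-0.4,0,0,0.1,0,0,0],[-0.4,0,0,0.1,0,0,0],[-0.4,0,0,0.1,0,0,0]]
```

>>> jog_arm([
  [0.1,0,0,0,0,0,0],
  [0.1,0,0,0,0,0,0],
  [0.1,0,0,0,0,0,0],
  [0.1,0,0,0,0,0,0],
  [0.1,0,0,-0.031,0,0,0],
  [0.1,0,0,-0.062,0,0,0],
  [0.1,0,0,-0.094,0,0,0],
  [0.1,0,0,-0.125,0,0,0],
  [0.1,0,0,-0.125,0,0,0],
  [0.1,0,0,-0.125,0,0,0],
])

```text
time_s: 16.05
tcp_pos: [0.4747, 0.1367, 0.1626]
ee_rot: [[-0.368, -0.93, 0.004], [-0.93, 0.368, 0.003], [-0.004, -0.003, -1.0]]
wrist_force: [-0.3, 0.4, 0.1]
gripper_width: 0.45
```

>>> jog_arm([
  [0.1,0.006,-0.035,0,0,0,0.118],
  [0.1,0.013,-0.069,0.001,0,0,0.236],
  [0.1,0.019,-0.104,0.001,0,0,0.354],
  [0.1,0.026,-0.139,0.001,0,0,0.472],
  [0.1,0.032,-0.173,0.001,0,0,0.59],
  [0.1,0.038,-0.208,0.002,0,0,0.708],
  [0.1,0.045,-0.243,0.002,0,0,0.826],
  [0.1,0.045,-0.243,0.002,0,0,0.826],
  [0.1,0.045,-0.243,0.002,0,0,0.826],
  [0.1,0.045,-0.243,0.002,0,0,0.826],
])

```text
time_s: 16.88
tcp_pos: [0.682, 0.0047, 0.1565]
ee_rot: [[-0.933, -0.36, -0.004], [-0.36, 0.933, -0.0], [0.004, 0.001, -1.0]]
wrist_force: [0.6, -0.2, 0.4]
gripper_width: 0.45
```

>>> jog_arm([
  [-0.4,0,0,0.025,0,0,0],
  [-0.4,0,0,0.05,0,0,0],
  [-0.4,0,0,0.075,0,0,0],
  [-0.4,0,0,0.1,0,0,0],
  [-0.4,0,0,0.1,0,0,0],
  [-0.4,0,0,0.1,0,0,0],
  [-0.4,0,0,0.1,0,0,0],
  [-0.4,0,0,0.1,0,0,0],
  [-0.4,0,0,0.1,0,0,0],
  [-0.4,0,0,0.1,0,0,0],
])

```text
time_s: 17.72
tcp_pos: [0.6839, 0.005, 0.0602]
ee_rot: [[-0.933, -0.36, 0.003], [-0.36, 0.933, 0.001], [-0.003, -0.0, -1.0]]
wrist_force: [-0.0, -0.6, -0.1]
gripper_width: 0.7
```

Run:
```python
from h import *
s=sense(); p=s["tcp_pos"];print(p,load()[0],s["gripper_width"])
S=cap("scene");crop(S,230,150,140,150,5,"s15",box((.6845,.005),np.radians(21.5),-.035,.035,-.02,.02,0,.025))
T=cap("top");crop(T,210,140,120,130,5,"t15")
```

```text
[0.68392256 0.0050206  0.06017945] [0.68456587 0.0048144  0.06      ] 0.6996376262535055
```

View pics/s15.png

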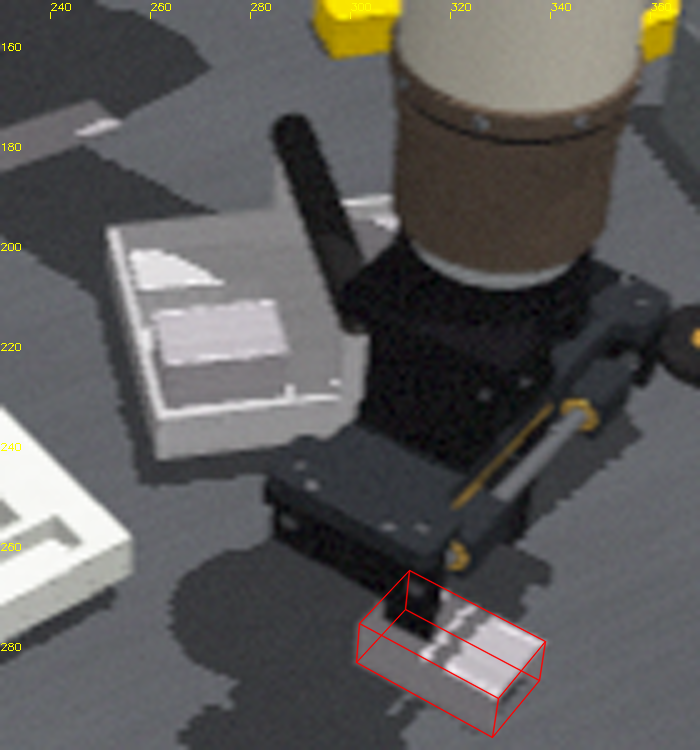

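View pics/t15.png

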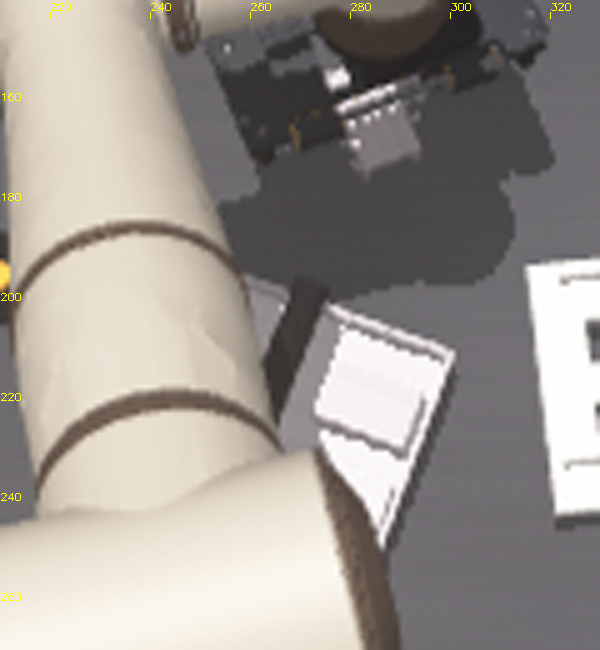

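Run:
```python
from h import *
B=(.6845,.005)
a=tr(.055,-.028,.16);b=tr(.055,-.028,.037)
plan([(-.4,(*B,.009),Rt(111.5),2,.026),(1,None,None,6),
(1,(*B,.16),None),(1,a,Rt(158.8),8),(1,b,Rt(158.8),6,.032)],)
```

```text
rows 39 t 17.82 err mm [-1.   0.  -0.5] ang [ 0.  -0.1  0.4] j [ 14.  35.  -2.   0. -53. -83.] w 0.7 F [ 1.1 -0.5 -0.2]
[[-0.4,0,0,0.025,0,0,0],[-0.4,0,0,0.051,0,0,0],[-0.4,0,0,0.051,0,0,0],[-0.4,0,0,0.051,0,0,0],[1,0,0,0.051,0,0,0],[1,0,0,0.051,0,0,0],[1,0,0,0.051,0,0,0],[1,0,0,0.051,0,0,0],[1,0,0,0.051,0,0,0],[1,0,0,0.051,0,0,0]]
[[1,0,0,-0.038,0,0,0],[1,0,0,-0.075,0,0,0],[1,0,0,-0.113,0,0,0],[1,0,0,-0.151,0,0,0],[1,0.015,0.022,-0.151,0,0,-0.118],[1,0.03,0.045,-0.151,0,0,-0.236],[1,0.045,0.067,-0.151,0,0,-0.354],[1,0.059,0.089,-0.151,0,0,-0.472],[1,0.074,0.111,-0.151,0,0,-0.59],[1,0.089,0.133,-0.151,0,0,-0.708]]
[[1,-0.003,0.027,0,0,0,-0.118],[1,-0.003,0.027,0,0,0,-0.118],[1,-0.003,0.027,0,0,0,-0.118],[1,-0.003,0.027,0,0,0,-0.118],[1,-0.003,0.027,0,0,0,-0.118],[1,-0.003,0.027,0,0,0,-0.118],[1,-0.003,0.027,0,0,0,-0.118],[1,-0.003,0.027,0,0,0,-0.118],[1,-0.003,0.027,0,0,0,-0.118],[1,-0.003,0.027,0.031,0,0,-0.118]]
[[1,0,0,0.03,0,0,0],[1,0,0,0.061,0,0,0],[1,0,0,0.092,0,0,0],[1,0,0,0.092,0,0,0],[1,0,0,0.092,0,0,0],[1,0,0,0.092,0,0,0],[1,0,0,0.092,0,0,0],[1,0,0,0.092,0,0,0],[1,0,0,0.092,0,0,0],[1,0,0,0.092,0,0,0]]
```

>>> jog_arm([
  [-0.4,0,0,0.025,0,0,0],
  [-0.4,0,0,0.051,0,0,0],
  [-0.4,0,0,0.051,0,0,0],
  [-0.4,0,0,0.051,0,0,0],
  [1,0,0,0.051,0,0,0],
  [1,0,0,0.051,0,0,0],
  [1,0,0,0.051,0,0,0],
  [1,0,0,0.051,0,0,0],
  [1,0,0,0.051,0,0,0],
  [1,0,0,0.051,0,0,0],
])

```text
time_s: 18.65
tcp_pos: [0.6839, 0.005, 0.0088]
ee_rot: [[-0.933, -0.36, 0.002], [-0.36, 0.933, 0.0], [-0.002, -0.0, -1.0]]
wrist_force: [-1.0, 0.9, 3.6]
gripper_width: 0.453
```

>>> jog_arm([
  [1,0,0,-0.038,0,0,0],
  [1,0,0,-0.075,0,0,0],
  [1,0,0,-0.113,0,0,0],
  [1,0,0,-0.151,0,0,0],
  [1,0.015,0.022,-0.151,0,0,-0.118],
  [1,0.03,0.045,-0.151,0,0,-0.236],
  [1,0.045,0.067,-0.151,0,0,-0.354],
  [1,0.059,0.089,-0.151,0,0,-0.472],
  [1,0.074,0.111,-0.151,0,0,-0.59],
  [1,0.089,0.133,-0.151,0,0,-0.708],
])

```text
time_s: 19.48
tcp_pos: [0.5509, 0.0973, 0.1582]
ee_rot: [[-0.47, -0.882, -0.001], [-0.882, 0.47, 0.0], [0.0, 0.001, -1.0]]
wrist_force: [0.8, -0.0, -0.1]
gripper_width: 0.457
```

>>> jog_arm([
  [1,-0.003,0.027,0,0,0,-0.118],
  [1,-0.003,0.027,0,0,0,-0.118],
  [1,-0.003,0.027,0,0,0,-0.118],
  [1,-0.003,0.027,0,0,0,-0.118],
  [1,-0.003,0.027,0,0,0,-0.118],
  [1,-0.003,0.027,0,0,0,-0.118],
  [1,-0.003,0.027,0,0,0,-0.118],
  [1,-0.003,0.027,0,0,0,-0.118],
  [1,-0.003,0.027,0,0,0,-0.118],
  [1,-0.003,0.027,0.031,0,0,-0.118],
])

```text
time_s: 20.32
tcp_pos: [0.5348, 0.1139, 0.1328]
ee_rot: [[-0.367, -0.93, 0.013], [-0.93, 0.367, 0.004], [-0.009, -0.01, -1.0]]
wrist_force: [1.0, -0.3, -0.2]
gripper_width: 0.457
```

Run:
```python
from h import *
s=sense(); p=s["tcp_pos"];print(p,tr(.055,-.028,.129),s["gripper_width"])
S=cap("scene");crop(S,240,120,130,130,5,"s16",box((p[0],p[1],p[2]-.009),np.radians(68.8),-.035,.035,-.02,.02,0,.025))
print(sense()["tcp_pos"])
```

```text
[0.53477425 0.11387428 0.13283627] [0.53079442 0.11165232 0.129     ] 0.457113823289589
[0.52841406 0.11192173 0.12327725]
```

View pics/s16.png

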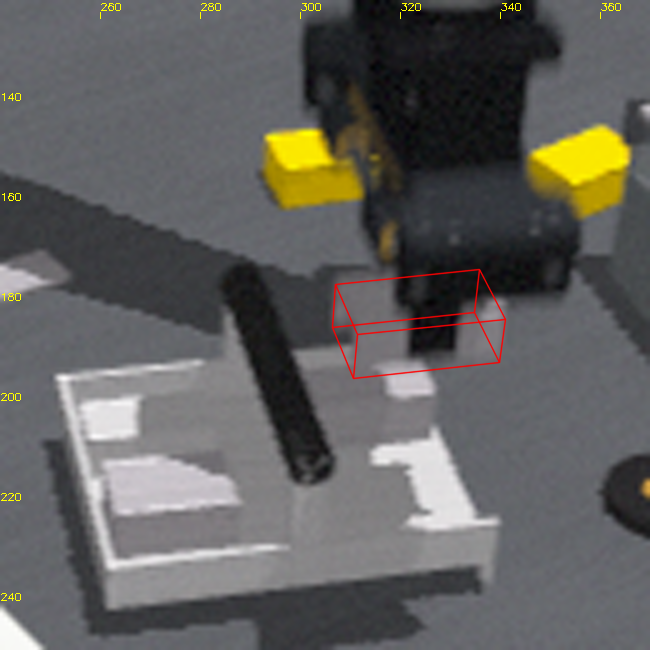

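Good. Lower, release, and lift.

>>> jog_arm([
  [1,0,0,0.03,0,0,0],
  [1,0,0,0.061,0,0,0],
  [1,0,0,0.092,0,0,0],
  [1,0,0,0.092,0,0,0],
  [1,0,0,0.092,0,0,0],
  [1,0,0,0.092,0,0,0],
  [-0.12,0,0,0.092,0,0,0],
  [-0.12,0,0,0.092,0,0,0],
  [-0.12,0,0,0.092,0,0,0],
  [-0.12,0,0,0.092,0,0,0],
])

```text
time_s: 21.2
tcp_pos: [0.5303, 0.1126, 0.0365]
ee_rot: [[-0.368, -0.93, 0.001], [-0.93, 0.368, 0.001], [-0.001, -0.001, -1.0]]
wrist_force: [0.1, 0.1, -0.2]
gripper_width: 0.556
```

Run:
```python
from h import *
s=sense();print(s["tcp_pos"],s["gripper_width"],s["wrist_force"])
p,Q=load()
# then go to above bar, rear side, turned so jaw along tray x: psi=68.8 
plan([(-.12,p+[0,0,.125],None,0),(-.1,tr(-.06,0,.26),Rt(68.8),3)])
```

```text
[0.53031881 0.11258365 0.03647163] 0.5555224762792065 [ 0.12515795  0.10882611 -0.23978569]
rows 20 t 21.2 err mm [-0.3  1.3 -0.5] ang [ 0.1 -0.1  0.4] j [ 29.  26. -24.  -0. -40. -51.] w 0.556 F [ 0.1  0.1 -0.2]
[[-0.12,0,0,-0.031,0,0,0],[-0.12,0,0,-0.062,0,0,0],[-0.12,0,0,-0.094,0,0,0],[-0.12,0,0,-0.125,0,0,0],[-0.1,0.009,0.002,-0.133,0,0,0.121],[-0.1,0.018,0.004,-0.14,0,0,0.242],[-0.1,0.026,0.006,-0.148,0,0,0.362],[-0.1,0.035,0.009,-0.155,0,0,0.483],[-0.1,0.044,0.011,-0.163,0,0,0.604],[-0.1,0.053,0.013,-0.17,0,0,0.725]]
[[-0.1,0.008,-0.004,-0.008,0,0,0.121],[-0.1,0.016,-0.008,-0.015,0,0,0.242],[-0.1,0.024,-0.013,-0.023,0,0,0.362],[-0.1,0.032,-0.017,-0.03,0,0,0.483],[-0.1,0.04,-0.021,-0.038,0,0,0.604],[-0.1,0.048,-0.025,-0.045,0,0,0.725],[-0.1,0.056,-0.03,-0.053,0,0,0.846],[-0.1,0.056,-0.03,-0.053,0,0,0.846],[-0.1,0.056,-0.03,-0.053,0,0,0.846],[-0.1,0.056,-0.03,-0.053,0,0,0.846]]
```

```bash
cat >> h.py <<'E'
def rail(s=-1): pass
E
python3 - <<'E'
from h import *
p=tr(.055,-.028,.037);save(p,Rt(158.8))
Q=Rt(248.8,25); bar=tr(0,0,.094)
plan([(-.12,p+[0,0,.125],None,0),(-.1,bar-Q[:,2]*.08,Q,4)])
print(load()[0])
E
```

```text
rows 22 t 21.2 err mm [-0.5  0.9 -0.5] ang [ 0.1 -0.1  0.4] j [ 29.  26. -24.  -0. -40. -51.] w 0.556 F [ 0.1  0.1 -0.2]
[[-0.12,0,0,-0.031,0,0,0],[-0.12,0,0,-0.062,0,0,0],[-0.12,0,0,-0.094,0,0,0],[-0.12,0,0,-0.125,0,0,0],[-0.1,0.006,0.002,-0.125,0.024,-0.024,-0.11],[-0.1,0.013,0.004,-0.126,0.049,-0.049,-0.221],[-0.1,0.019,0.006,-0.126,0.073,-0.073,-0.331],[-0.1,0.025,0.008,-0.126,0.098,-0.098,-0.441],[-0.1,0.032,0.01,-0.127,0.122,-0.122,-0.551],[-0.1,0.038,0.012,-0.127,0.147,-0.147,-0.662]]
[[-0.1,0.004,0.005,-0.002,0.024,-0.024,-0.11],[-0.1,0.007,0.011,-0.003,0.048,-0.049,-0.22],[-0.1,0.011,0.016,-0.005,0.073,-0.073,-0.33],[-0.1,0.015,0.021,-0.007,0.097,-0.098,-0.441],[-0.1,0.018,0.027,-0.008,0.122,-0.122,-0.551],[-0.1,0.022,0.032,-0.01,0.146,-0.147,-0.661],[-0.1,0.026,0.037,-0.011,0.171,-0.171,-0.771],[-0.1,0.029,0.042,-0.013,0.195,-0.195,-0.882],[-0.1,0.029,0.042,-0.013,0.195,-0.195,-0.882],[-0.1,0.029,0.042,-0.013,0.195,-0.195,-0.882]]
[[-0.1,0,0.001,0,0,0,0],[-0.1,0,0.001,0,0,0,0],[-0.1,0,0.001,0,0,0,0],[-0.1,0,0.001,0,0,0,0],[-0.1,0,0.001,0,0,0,0],[-0.1,0,0.001,0,0,0,0],[-0.1,0,0.001,0,0,0,0],[-0.1,0,0.001,0,0,0,0],[-0.1,0,0.001,0,0,0,0],[-0.1,0,0.001,0,0,0,0]]
[0.47259227 0.0387018  0.16608083]
```

>>> jog_arm([
  [-0.12,0,0,-0.031,0,0,0],
  [-0.12,0,0,-0.062,0,0,0],
  [-0.12,0,0,-0.094,0,0,0],
  [-0.12,0,0,-0.125,0,0,0],
  [-0.1,0.006,0.002,-0.125,0.024,-0.024,-0.11],
  [-0.1,0.013,0.004,-0.126,0.049,-0.049,-0.221],
  [-0.1,0.019,0.006,-0.126,0.073,-0.073,-0.331],
  [-0.1,0.025,0.008,-0.126,0.098,-0.098,-0.441],
  [-0.1,0.032,0.01,-0.127,0.122,-0.122,-0.551],
  [-0.1,0.038,0.012,-0.127,0.147,-0.147,-0.662],
])

```text
time_s: 22.03
tcp_pos: [0.5042, 0.0812, 0.1631]
ee_rot: [[0.296, -0.943, 0.151], [-0.951, -0.276, 0.138], [-0.089, -0.185, -0.979]]
wrist_force: [-0.2, 0.4, -0.3]
gripper_width: 0.554
```

>>> jog_arm([
  [-0.1,0.004,0.005,-0.002,0.024,-0.024,-0.11],
  [-0.1,0.007,0.011,-0.003,0.048,-0.049,-0.22],
  [-0.1,0.011,0.016,-0.005,0.073,-0.073,-0.33],
  [-0.1,0.015,0.021,-0.007,0.097,-0.098,-0.441],
  [-0.1,0.018,0.027,-0.008,0.122,-0.122,-0.551],
  [-0.1,0.022,0.032,-0.01,0.146,-0.147,-0.661],
  [-0.1,0.026,0.037,-0.011,0.171,-0.171,-0.771],
  [-0.1,0.029,0.042,-0.013,0.195,-0.195,-0.882],
  [-0.1,0.029,0.042,-0.013,0.195,-0.195,-0.882],
  [-0.1,0.029,0.042,-0.013,0.195,-0.195,-0.882],
])

```text
time_s: 22.87
tcp_pos: [0.4719, 0.04, 0.1653]
ee_rot: [[0.928, -0.338, 0.157], [-0.372, -0.841, 0.392], [-0.0, -0.422, -0.906]]
wrist_force: [-0.2, -0.8, 0.2]
gripper_width: 0.547
```

Run:
```python
from h import *
s=sense();print(s["tcp_pos"],load()[0],s["joints"].round(0))
a=np.radians(68.8);G=(0,255,0)
S=cap("scene");crop(S,230,130,130,120,6,"s17",box(TRAY[:2],a,-.095,.095,-.075,.075,.02,.046,G))
T=cap("top");crop(T,210,140,120,130,5,"t17",box(TRAY[:2],a,-.095,.095,-.075,.075,.02,.046,G))
print(sense()["tcp_pos"])
```

```text
[0.47188139 0.03998423 0.1653078 ] [0.47259227 0.0387018  0.16608083] [  8.   8. -22. -28. -50.  76.]
[0.47157635 0.04080538 0.16514189]
```

View pics/s17.png

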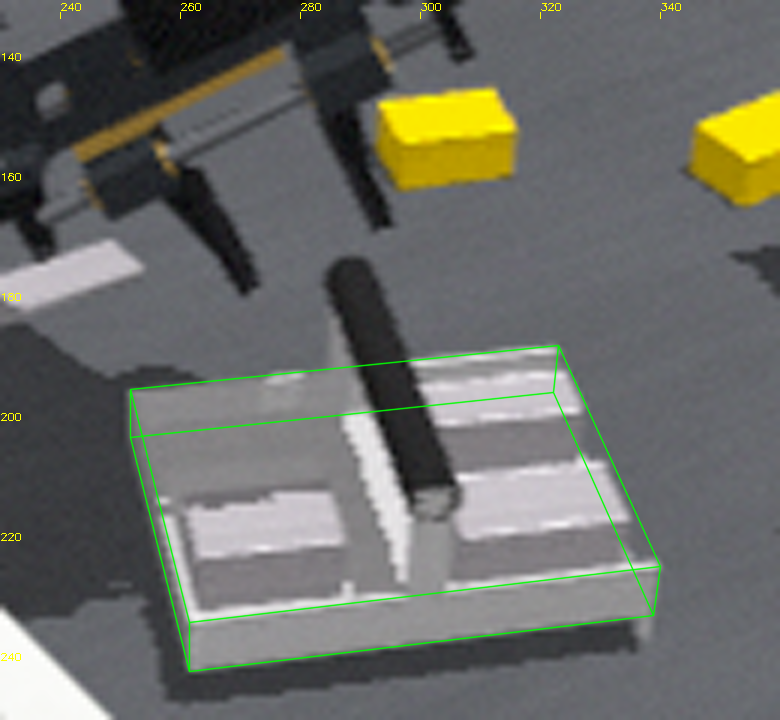

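View pics/t17.png

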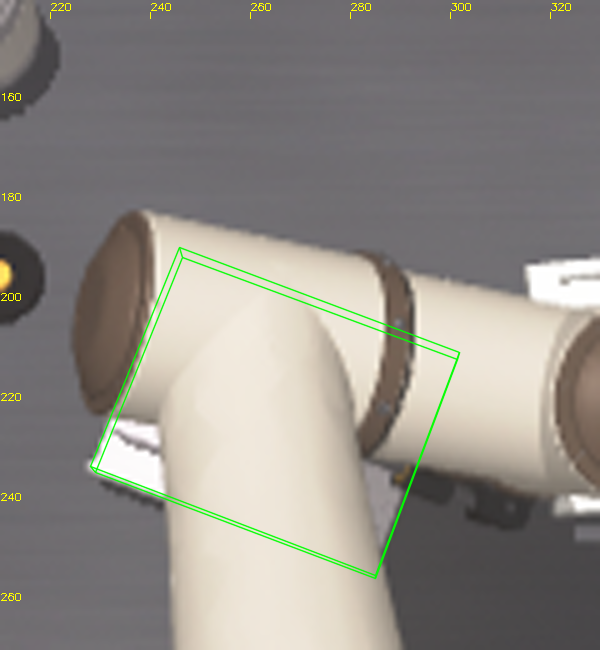

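Run:
```python
from h import *
s=sense();save(s["tcp_pos"],s["ee_rot"])
Q=Rt(248.8,25); bar=tr(0,0,.094)
plan([(-.1,bar+Q[:,2]*.019,Q,5,.025)])
print(load()[0])
```

```text
rows 9 t 22.97 err mm [0. 0. 0.] ang [0. 0. 0.] j [  8.   8. -22. -28. -50.  76.] w 0.55 F [ 0.3  0.2 -0.5]
[[-0.1,0,0,0.024,0,-0.001,-0.002],[-0.1,0.001,0,0.049,0,-0.002,-0.004],[-0.1,0.001,0,0.073,0.001,-0.003,-0.006],[-0.1,0.001,0.001,0.097,0.001,-0.004,-0.008],[-0.1,0.001,0.001,0.097,0.001,-0.004,-0.008],[-0.1,0.001,0.001,0.097,0.001,-0.004,-0.008],[-0.1,0.001,0.001,0.097,0.001,-0.004,-0.008],[-0.1,0.001,0.001,0.097,0.001,-0.004,-0.008],[-0.1,0.001,0.001,0.097,0.001,-0.004,-0.008],[-0.1,0.001,0.001,0.097,0.001,-0.004,-0.008]]
[0.48731093 0.07762373 0.07677995]
```

>>> jog_arm([
  [-0.1,0,0,0.024,0,-0.001,-0.002],
  [-0.1,0.001,0,0.049,0,-0.002,-0.004],
  [-0.1,0.001,0,0.073,0.001,-0.003,-0.006],
  [-0.1,0.001,0.001,0.097,0.001,-0.004,-0.008],
  [-0.1,0.001,0.001,0.097,0.001,-0.004,-0.008],
  [-0.1,0.001,0.001,0.097,0.001,-0.004,-0.008],
  [-0.1,0.001,0.001,0.097,0.001,-0.004,-0.008],
  [-0.1,0.001,0.001,0.097,0.001,-0.004,-0.008],
  [-0.1,0.001,0.001,0.097,0.001,-0.004,-0.008],
  [-0.1,0.001,0.001,0.097,0.001,-0.004,-0.008],
])

```text
time_s: 23.8
tcp_pos: [0.4878, 0.0774, 0.0779]
ee_rot: [[0.933, -0.325, 0.155], [-0.36, -0.845, 0.395], [0.002, -0.424, -0.906]]
wrist_force: [-0.6, -0.4, -0.6]
gripper_width: 0.55
```

>>> jog_arm([
  [1,0,0,0,0,0,0],
  [1,0,0,0,0,0,0],
  [1,0,0,0,0,0,0],
  [1,0,0,0,0,0,0],
  [1,0,0,0,0,0,0],
  [1,0,0,0,0,0,0],
  [1,0,0,0,0,0,0],
  [1,0,0,0,0,0,0],
  [1,0,0,0,0,0,0],
  [1,0,0,0,0,0,0],
])

```text
time_s: 24.63
tcp_pos: [0.4879, 0.0783, 0.0773]
ee_rot: [[0.933, -0.325, 0.153], [-0.359, -0.845, 0.396], [0.001, -0.425, -0.905]]
wrist_force: [-0.3, 5.0, 5.3]
gripper_width: 0.241
```

Run:
```python
from h import *
s=sense();print(s["tcp_pos"],load()[0],s["gripper_width"],s["wrist_force"].round(1),s["joints"].round(0))
Q=s["ee_rot"]; print("bar by robot",s["tcp_pos"]-.019*Q[:,2],"est",tr(0,0,.094), "ang", Q[:,1])
a=np.radians(68.8);G=(0,255,0)
S=cap("scene");crop(S,230,130,130,120,6,"s18",box(TRAY[:2],a,-.095,.095,-.075,.075,.02,.046,G))
```

```text
[0.48788718 0.07828869 0.07725624] [0.48731093 0.07762373 0.07677995] 0.24059439672144944 [-0.3  5.   5.3] [ 12.  17. -24. -34. -39.  82.]
bar by robot [0.48497388 0.07076601 0.09445862] est [0.4848 0.0705 0.094 ] ang [-0.3250252  -0.84503713 -0.42458318]
```

View pics/s18.png

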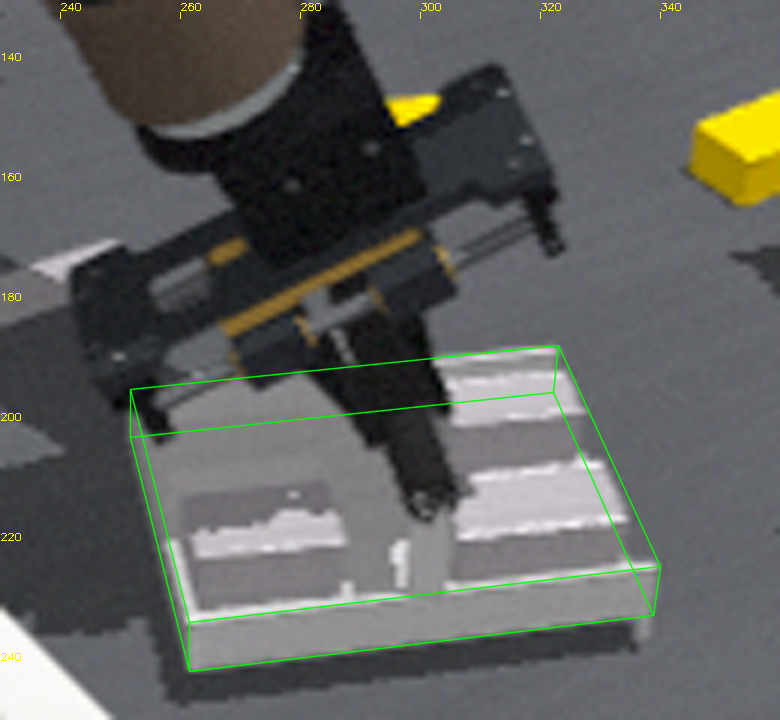

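```bash
cat >> h.py <<'E'
RAIL=np.array([.5155,.3422,.110]); BYAW=75.15; ALPHA=25.
def trayrot(th): # tray rotation matrix, yaw BYAW, swung front-down by th deg
    return R.from_euler('z',BYAW,degrees=True).as_matrix()@R.from_euler('y',th,degrees=True).as_matrix()
def tool_hook(th=0,fwd=0.0,up=0.0,al=None):
    """tool pose with tray's hook point on rail (+fwd along tray x, up in z), tilt th"""
    al=ALPHA if al is None else al
    Rr=trayrot(th); b=RAIL+Rr@np.array([-.081,0,.079])+np.array([*(fwd*trayrot(0)[:2,0]),up])
    Q=Rt(BYAW+180,al-th); return b+.019*Q[:,2],Q
E
python3 - <<'E'
from h import *
s=sense();save(s["tcp_pos"],s["ee_rot"]);p=s["tcp_pos"]
a,Q=tool_hook(0,-.06,.035)
print(a,np.linalg.det(Q))
plan([(1,p+[0,0,.13],None,2,.03),(1,a,Q,6,.03)])
print(load()[0])
E
```

```text
[0.48142114 0.21367094 0.20678015] 1.0000000000000002
rows 18 t 24.68 err mm [0. 0. 0.] ang [0. 0. 0.] j [ 12.  17. -24. -34. -39.  82.] w 0.241 F [-0.4  5.3  4.8]
[[1,0,-0.011,-0.024,0,0,0],[1,0,-0.022,-0.047,0,0,0],[1,0,-0.033,-0.071,0,0,0],[1,0,-0.044,-0.094,0,0,0],[1,0,-0.055,-0.118,0,0,0],[1,0,-0.055,-0.118,0,0,0],[1,0,-0.055,-0.118,0,0,0],[1,-0.011,-0.078,-0.107,0,-0.009,-0.02],[1,-0.022,-0.1,-0.096,-0.001,-0.019,-0.039],[1,-0.033,-0.122,-0.086,-0.001,-0.028,-0.059]]
[[1,-0.009,-0.023,0.011,-0.001,-0.009,-0.019],[1,-0.018,-0.047,0.022,-0.001,-0.019,-0.039],[1,-0.018,-0.047,0.022,-0.001,-0.019,-0.039],[1,-0.018,-0.047,0.022,-0.001,-0.019,-0.039],[1,-0.018,-0.047,0.022,-0.001,-0.019,-0.039],[1,-0.018,-0.047,0.022,-0.001,-0.019,-0.039],[1,-0.018,-0.047,0.022,-0.001,-0.019,-0.039],[1,-0.018,-0.047,0.022,-0.001,-0.019,-0.039],[1,-0.018,-0.047,0.022,-0.001,-0.019,-0.039],[1,-0.018,-0.047,0.022,-0.001,-0.019,-0.039]]
[0.48182743 0.21408293 0.20685782]
```

>>> jog_arm([
  [1,0,-0.011,-0.024,0,0,0],
  [1,0,-0.022,-0.047,0,0,0],
  [1,0,-0.033,-0.071,0,0,0],
  [1,0,-0.044,-0.094,0,0,0],
  [1,0,-0.055,-0.118,0,0,0],
  [1,0,-0.055,-0.118,0,0,0],
  [1,0,-0.055,-0.118,0,0,0],
  [1,-0.011,-0.078,-0.107,0,-0.009,-0.02],
  [1,-0.022,-0.1,-0.096,-0.001,-0.019,-0.039],
  [1,-0.033,-0.122,-0.086,-0.001,-0.028,-0.059],
])

```text
time_s: 25.52
tcp_pos: [0.4804, 0.1581, 0.2014]
ee_rot: [[0.954, -0.275, 0.118], [-0.299, -0.866, 0.4], [-0.008, -0.417, -0.909]]
wrist_force: [0.3, 0.2, -7.7]
gripper_width: 0.243
```

>>> jog_arm([
  [1,-0.009,-0.023,0.011,-0.001,-0.009,-0.019],
  [1,-0.018,-0.047,0.022,-0.001,-0.019,-0.039],
  [1,-0.018,-0.047,0.022,-0.001,-0.019,-0.039],
  [1,-0.018,-0.047,0.022,-0.001,-0.019,-0.039],
  [1,-0.018,-0.047,0.022,-0.001,-0.019,-0.039],
  [1,-0.018,-0.047,0.022,-0.001,-0.019,-0.039],
  [1,-0.018,-0.047,0.022,-0.001,-0.019,-0.039],
  [1,-0.018,-0.047,0.022,-0.001,-0.019,-0.039],
  [1,-0.018,-0.047,0.022,-0.001,-0.019,-0.039],
  [1,-0.018,-0.047,0.022,-0.001,-0.019,-0.039],
])

```text
time_s: 26.35
tcp_pos: [0.4815, 0.2131, 0.2062]
ee_rot: [[0.966, -0.233, 0.107], [-0.257, -0.876, 0.408], [-0.001, -0.422, -0.907]]
wrist_force: [-0.2, 0.3, -7.7]
gripper_width: 0.247
```

Run:
```python
from h import *
s=sense();Q=s["ee_rot"]
b=s["tcp_pos"]-.019*Q[:,2];print("bar",b,s["wrist_force"].round(1),s["joints"].round(0)); 
yaw=np.degrees(np.arctan2(-Q[1,0+0]*-1, 1)) ; print(Q.round(3))
o=b-[0,0,.094];a=np.radians(BYAW);G=(0,255,0)
L=box(o,a,-.095,.095,-.075,.075,.02,.046,G)
c,sn=np.cos(a),np.sin(a)
L+=[([RAIL+.108*np.array([-sn,c,0]),RAIL-.108*np.array([-sn,c,0])],(0,0,255))]
S=cap("scene");crop(S,270,90,160,140,5,"s19");crop(S,270,90,160,140,5,"s19o",L)
T=cap("top");crop(T,130,150,140,120,5,"t19o",L)
```

```text
bar [0.47945157 0.20531385 0.22341793] [-0.2  0.3 -7.7] [ 30.   8. -17. -23. -49.  58.]
[[ 0.966 -0.233  0.107]
 [-0.257 -0.876  0.408]
 [-0.001 -0.422 -0.907]]
```

View pics/s19.png

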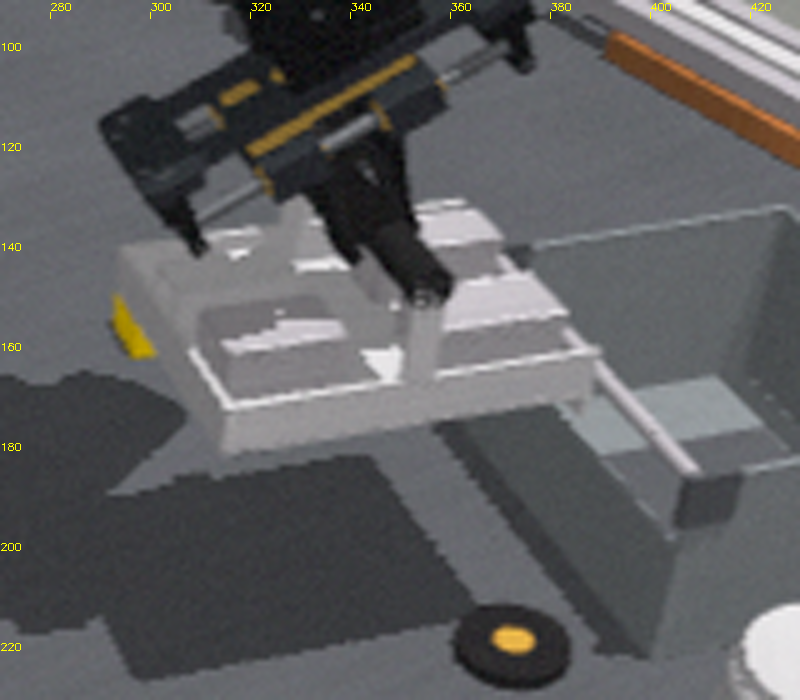

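View pics/s19o.png

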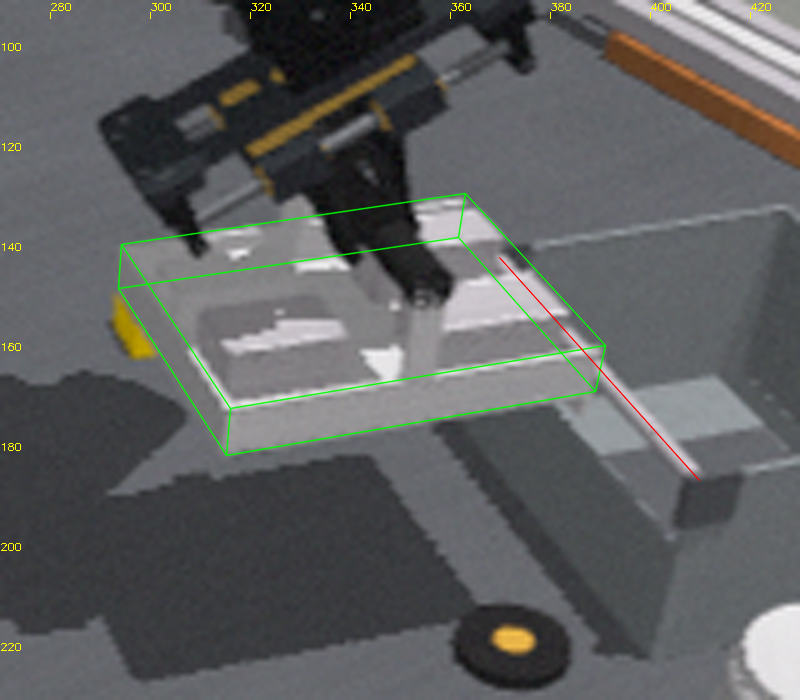

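View pics/t19o.png

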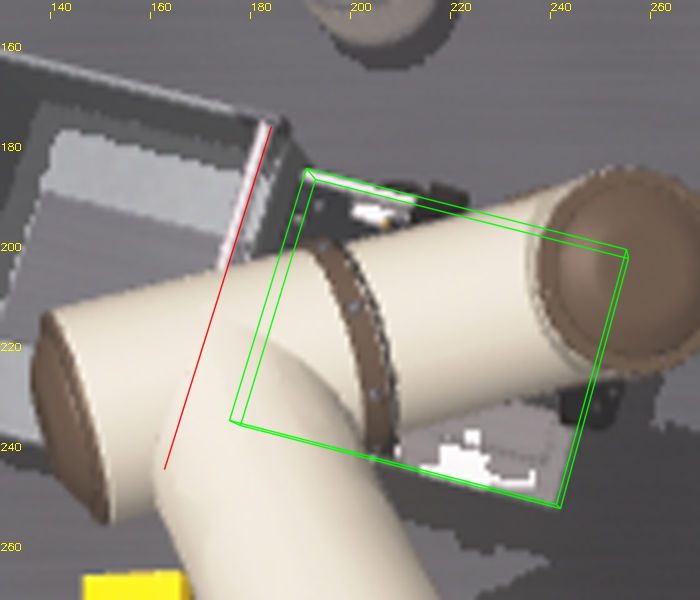

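Run:
```python
from h import *
a=np.radians(BYAW);c,sn=np.cos(a),np.sin(a);ax=np.array([-sn,c,0]);G=(0,255,0)
def rl(d,r,y0=-.108,y1=.108):
    # rail silhouettes offset forward d ; r = radial offset along direction perpendicular to the view
    return
for n,(x0,y0,w,h,k) in {"scene":(360,130,60,60,12),"top":(150,165,50,45,14)}.items():
    C=cap(n); L=[]
    cam=C["world_from_camera"][:3,3]
    for d,col in((0,(0,0,255)),(.004,(0,255,0))):
        P=RAIL+d*np.array([c,sn,0])
        v=P-cam; nrm=np.cross(v,ax); nrm/=np.linalg.norm(nrm)
        for r in(-.005,.005): L.append(([P+r*nrm+.108*ax,P+r*nrm-.108*ax],col))
    crop(C,x0,y0,w,h,k,"rail_"+n,L)
```

```text
(no output)
```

View pics/rail_scene.png

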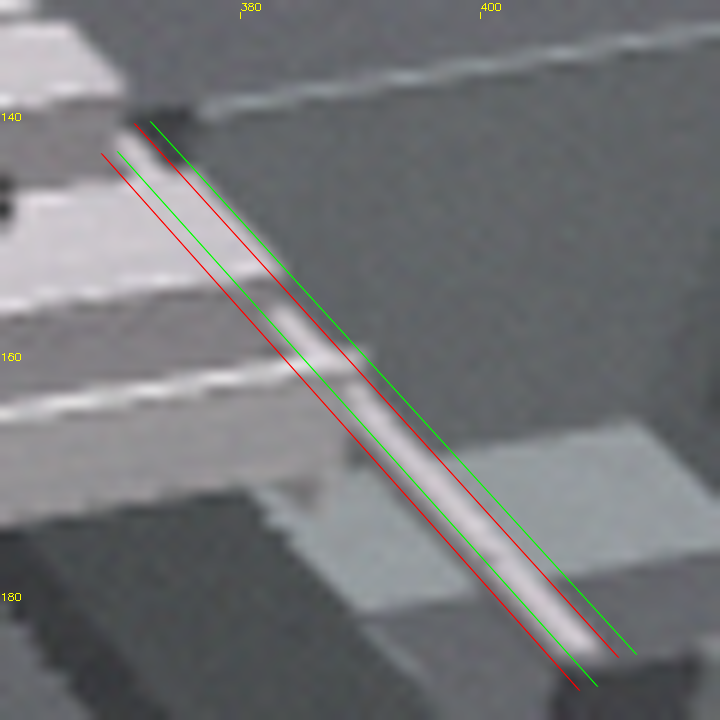

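View pics/rail_top.png

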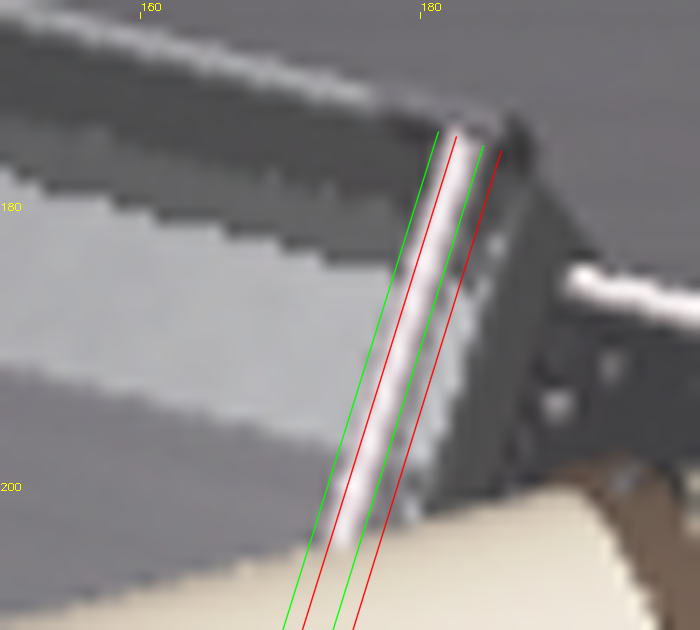

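```bash
cat >> h.py <<'E'
RAIL=RAIL+.002*np.array([np.cos(np.radians(BYAW)),np.sin(np.radians(BYAW)),0])
E
python3 - <<'E'
from h import *
s=sense();save(s["tcp_pos"],s["ee_rot"])
a,Q=tool_hook(0,.0015,.035)
plan([(1,a,Q,7,.025)])
E
```

```text
rows 10 t 26.55 err mm [0. 0. 0.] ang [0. 0. 0.] j [ 30.   8. -17. -23. -49.  58.] w 0.239 F [-0.8 -0.9 -7.1]
[[1,0,-0.019,0.009,0,0,0],[1,0,-0.039,0.018,0.001,0,0],[1,0,-0.058,0.026,0.001,0.001,-0.001],[1,0,-0.058,0.026,0.001,0.001,-0.001],[1,0,-0.058,0.026,0.001,0.001,-0.001],[1,0,-0.058,0.026,0.001,0.001,-0.001],[1,0,-0.058,0.026,0.001,0.001,-0.001],[1,0,-0.058,0.026,0.001,0.001,-0.001],[1,0,-0.058,0.026,0.001,0.001,-0.001],[1,0,-0.058,0.026,0.001,0.001,-0.001]]
```

>>> jog_arm([
  [1,0,-0.019,0.009,0,0,0],
  [1,0,-0.039,0.018,0.001,0,0],
  [1,0,-0.058,0.026,0.001,0.001,-0.001],
  [1,0,-0.058,0.026,0.001,0.001,-0.001],
  [1,0,-0.058,0.026,0.001,0.001,-0.001],
  [1,0,-0.058,0.026,0.001,0.001,-0.001],
  [1,0,-0.058,0.026,0.001,0.001,-0.001],
  [1,0,-0.058,0.026,0.001,0.001,-0.001],
  [1,0,-0.058,0.026,0.001,0.001,-0.001],
  [1,0,-0.058,0.026,0.001,0.001,-0.001],
])

```text
time_s: 27.38
tcp_pos: [0.4978, 0.2745, 0.2071]
ee_rot: [[0.967, -0.232, 0.109], [-0.256, -0.876, 0.408], [0.0, -0.422, -0.906]]
wrist_force: [1.3, -1.0, -7.6]
gripper_width: 0.241
```

Run:
```python
from h import *
s=sense();Q=s["ee_rot"];b=s["tcp_pos"]-.019*Q[:,2];o=b-[0,0,.094];a=np.radians(BYAW);G=(0,255,0)
t,_=tool_hook(0,0,0);print("dev from hooked (mm)",((s["tcp_pos"]-t)*1e3).round(1), "along bin x",((s["tcp_pos"]-t)[:2]@[np.cos(a),np.sin(a)]*1e3).round(1),s["wrist_force"].round(1))
L=box(o,a,-.095,.095,-.075,.075,.02,.046,G)
S=cap("scene");crop(S,320,90,100,110,7,"s20",L)
save(s["tcp_pos"],s["ee_rot"])
p,Qt=tool_hook(0,.0015,.008);plan([(1,p,Qt,7,.012)])
```

```text
dev from hooked (mm) [ 0.5  0.9 35.3] along bin x 1.0 [ 1.3 -1.  -7.6]
rows 10 t 27.43 err mm [-0.   0.1 -0. ] ang [-0. -0. -0.] j [ 36.  11. -14. -21. -47.  52.] w 0.241 F [-0.4  0.4 -7. ]
[[1,0,0.004,0.008,0,0,0],[1,0,0.007,0.017,0,0,0],[1,0,0.011,0.025,0,0,0],[1,0,0.011,0.025,0,0,0],[1,0,0.011,0.025,0,0,0],[1,0,0.011,0.025,0,0,0],[1,0,0.011,0.025,0,0,0],[1,0,0.011,0.025,0,0,0],[1,0,0.011,0.025,0,0,0],[1,0,0.011,0.025,0,0,0]]
```

View pics/s20.png

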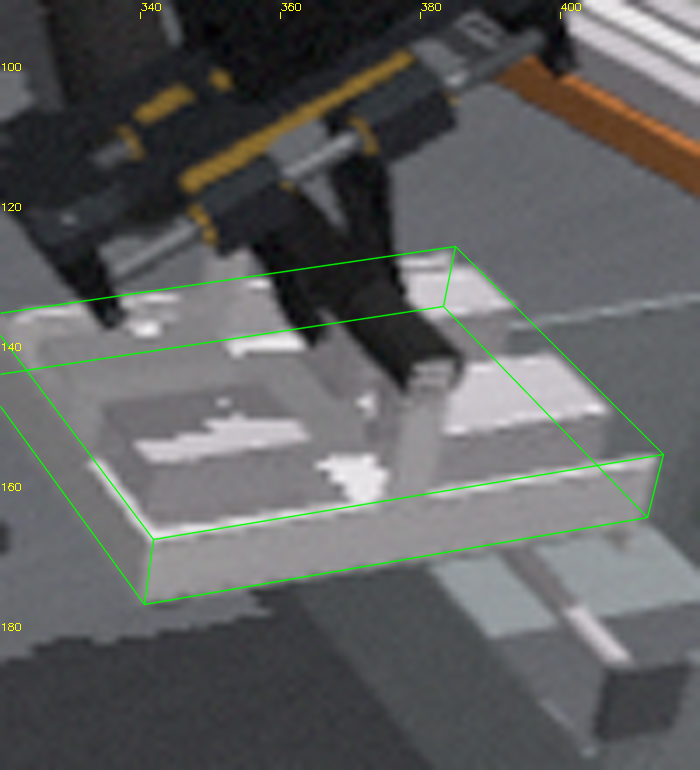

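>>> jog_arm([
  [1,0,0.004,0.008,0,0,0],
  [1,0,0.007,0.017,0,0,0],
  [1,0,0.011,0.025,0,0,0],
  [1,0,0.011,0.025,0,0,0],
  [1,0,0.011,0.025,0,0,0],
  [1,0,0.011,0.025,0,0,0],
  [1,0,0.011,0.025,0,0,0],
  [1,0,0.011,0.025,0,0,0],
  [1,0,0.011,0.025,0,0,0],
  [1,0,0.011,0.025,0,0,0],
])

```text
time_s: 28.27
tcp_pos: [0.498, 0.2756, 0.18]
ee_rot: [[0.967, -0.231, 0.109], [-0.256, -0.876, 0.409], [0.001, -0.423, -0.906]]
wrist_force: [0.0, 0.0, -7.7]
gripper_width: 0.242
```

Run:
```python
from h import *
s=sense();Q=s["ee_rot"];b=s["tcp_pos"]-.019*Q[:,2];o=b-[0,0,.094];a=np.radians(BYAW);G=(0,255,0)
t,_=tool_hook(0,0,0);print("dev from hooked (mm)",((s["tcp_pos"]-t)*1e3).round(1), "along bin x",((s["tcp_pos"]-t)[:2]@[np.cos(a),np.sin(a)]*1e3).round(1),s["wrist_force"].round(1))
S=cap("scene");crop(S,340,110,90,90,8,"s21",box(o,a,-.095,.095,-.075,.075,.02,.046,G))
save(s["tcp_pos"],s["ee_rot"])
p,Qt=tool_hook(0,.0015,.0);plan([(1,p,Qt,7,.004)])
```

```text
dev from hooked (mm) [0.7 2.  8.2] along bin x 2.1 [ 0.   0.  -7.7]
rows 10 t 28.32 err mm [-0.  -0.  -0.1] ang [-0. -0. -0.] j [ 36.  13. -16. -23. -44.  54.] w 0.239 F [-0.2 -0.2 -7.5]
[[1,0,0.001,0.002,0,0,0],[1,0,0.003,0.005,0,0,0.001],[1,0,0.004,0.007,0,0,0.001],[1,0,0.004,0.007,0,0,0.001],[1,0,0.004,0.007,0,0,0.001],[1,0,0.004,0.007,0,0,0.001],[1,0,0.004,0.007,0,0,0.001],[1,0,0.004,0.007,0,0,0.001],[1,0,0.004,0.007,0,0,0.001],[1,0,0.004,0.007,0,0,0.001]]
```

View pics/s21.png

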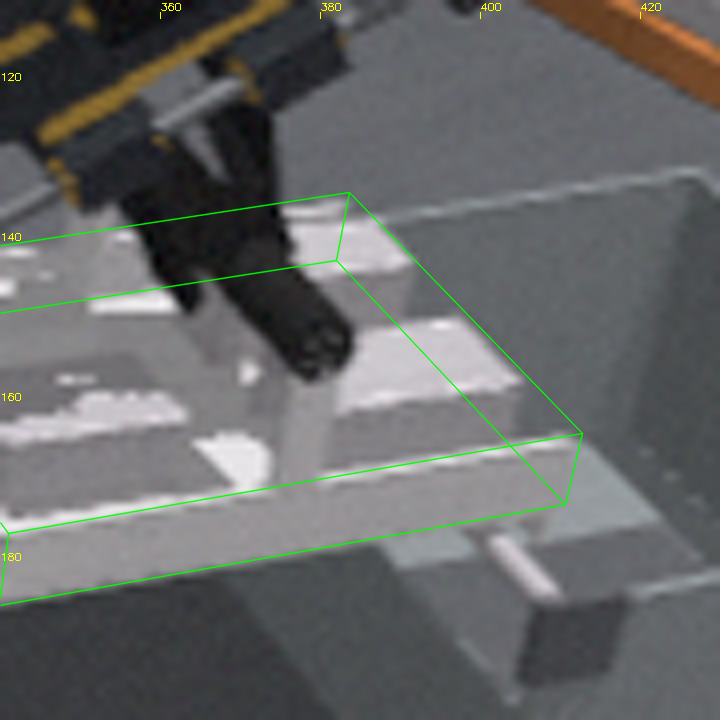

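>>> jog_arm([
  [1,0,0.001,0.002,0,0,0],
  [1,0,0.003,0.005,0,0,0.001],
  [1,0,0.004,0.007,0,0,0.001],
  [1,0,0.004,0.007,0,0,0.001],
  [1,0,0.004,0.007,0,0,0.001],
  [1,0,0.004,0.007,0,0,0.001],
  [1,0,0.004,0.007,0,0,0.001],
  [1,0,0.004,0.007,0,0,0.001],
  [1,0,0.004,0.007,0,0,0.001],
  [1,0,0.004,0.007,0,0,0.001],
])

```text
time_s: 29.15
tcp_pos: [0.4983, 0.2749, 0.1722]
ee_rot: [[0.966, -0.232, 0.11], [-0.257, -0.876, 0.409], [0.001, -0.423, -0.906]]
wrist_force: [0.4, -3.0, 0.6]
gripper_width: 0.241
```

Run:
```python
from h import *
s=sense();Q=s["ee_rot"];b=s["tcp_pos"]-.019*Q[:,2];o=b-[0,0,.094];a=np.radians(BYAW);G=(0,255,0)
t,_=tool_hook(0,0,0);print("dev from hooked (mm)",((s["tcp_pos"]-t)*1e3).round(1), "along bin x",((s["tcp_pos"]-t)[:2]@[np.cos(a),np.sin(a)]*1e3).round(1),s["wrist_force"].round(1),s["moment"].round(2))
S=cap("scene");crop(S,340,110,90,90,8,"s22",box(o,a,-.095,.095,-.075,.075,.02,.046,G))
```

```text
dev from hooked (mm) [1.  1.3 0.5] along bin x 1.5 [ 0.4 -3.   0.6] [-1.25  0.34  0.02]
```

View pics/s22.png

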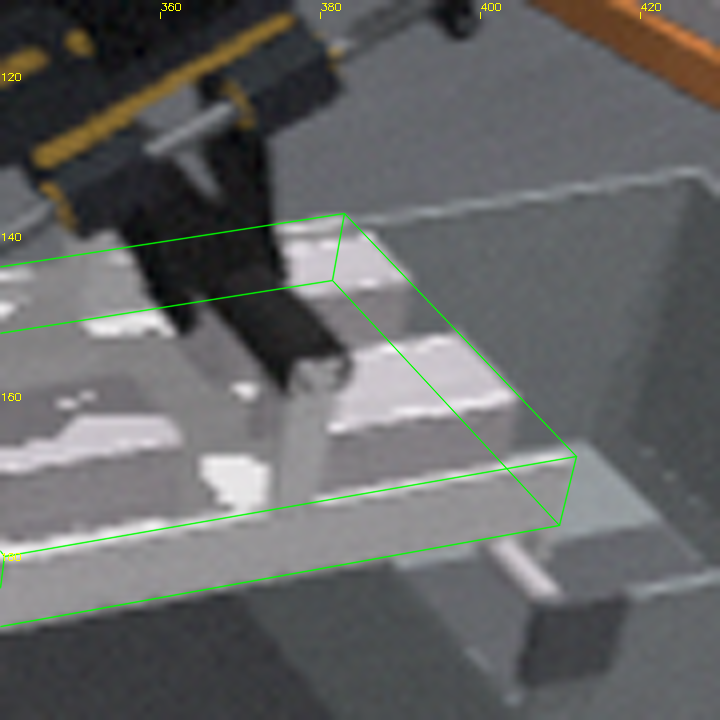

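```bash
cat >> h.py <<'E'
def swing(th,hx=.0795,dz=0.):
    Rr=trayrot(th); b=RAIL+Rr@np.array([-hx,0,.079]); b[2]+=dz
    Q=Rt(BYAW+180,ALPHA-th); return b+.019*Q[:,2],Q
E
cat > sw.py <<'E'
from h import *
import sys
a,b,n=float(sys.argv[1]),float(sys.argv[2]),int(sys.argv[3]); s=sense()
# correction: keep present offset between commanded & ideal small: relative from ideal at a
p,Q=swing(a,dz=float(sys.argv[4]) if len(sys.argv)>4 else 0); save(p,Q)
e=s["tcp_pos"]-p; print("dev",(e*1e3).round(1),"ang",np.degrees(R.from_matrix(Q.T@s["ee_rot"]).as_rotvec()).round(1),s["wrist_force"].round(1),s["joints"].round(0))
plan([(1,*swing(t,dz=.0005)) for t in np.linspace(a,b,n+1)[1:]])
E
python3 sw.py 0 22 9
```

```text
dev [ 0.6 -0.1  0.4] ang [ 0.   0.1 -0. ] [-0.2 -3.2 -0.3] [ 35.  13. -16. -23. -43.  54.]
rows 9 t 29.2 err mm [ 0.6 -0.1  0.4] ang [ 0.   0.1 -0. ] j [ 35.  13. -16. -23. -43.  54.] w 0.24 F [-0.2 -3.2 -0.3]
[[1,0,-0.004,-0.002,-0.043,0,0],[1,0,-0.008,-0.003,-0.085,0,0],[1,0,-0.012,-0.005,-0.128,0,0],[1,0,-0.015,-0.006,-0.171,0,0],[1,0,-0.019,-0.007,-0.213,0,0],[1,0,-0.023,-0.007,-0.256,0,0],[1,0,-0.027,-0.008,-0.299,0,0],[1,0,-0.031,-0.008,-0.341,0,0],[1,0,-0.035,-0.009,-0.384,0,0],[1,0,-0.035,-0.009,-0.384,0,0]]
```

>>> jog_arm([
  [1,0,-0.004,-0.002,-0.043,0,0],
  [1,0,-0.008,-0.003,-0.085,0,0],
  [1,0,-0.012,-0.005,-0.128,0,0],
  [1,0,-0.015,-0.006,-0.171,0,0],
  [1,0,-0.019,-0.007,-0.213,0,0],
  [1,0,-0.023,-0.007,-0.256,0,0],
  [1,0,-0.027,-0.008,-0.299,0,0],
  [1,0,-0.031,-0.008,-0.341,0,0],
  [1,0,-0.035,-0.009,-0.384,0,0],
  [1,0,-0.035,-0.009,-0.384,0,0],
])

```text
time_s: 30.03
tcp_pos: [0.505, 0.3039, 0.1933]
ee_rot: [[0.967, -0.255, 0.012], [-0.255, -0.966, 0.05], [-0.001, -0.051, -0.999]]
wrist_force: [0.8, 0.5, -7.2]
gripper_width: 0.244
```

```bash
python3 sw.py 22 44 9
python3 - <<'E'
from h import *
S=cap("scene");crop(S,310,70,120,120,6,"s23")
E
```

```text
dev [ 0.   1.4 -0.8] ang [-0.1 -0.  -0.1] [ 0.8  0.5 -7.2] [ 46.  19.  -8.  -2. -60.  30.]
rows 9 t 30.03 err mm [ 0.   1.4 -0.8] ang [-0.1 -0.  -0.1] j [ 46.  19.  -8.  -2. -60.  30.] w 0.244 F [ 0.8  0.5 -7.2]
[[1,0,-0.004,-0.002,-0.043,0,0],[1,0,-0.008,-0.003,-0.085,0,0],[1,0,-0.011,-0.005,-0.128,0,0],[1,0,-0.015,-0.006,-0.171,0,0],[1,0,-0.019,-0.007,-0.213,0,0],[1,0,-0.023,-0.007,-0.256,0,0],[1,0,-0.027,-0.008,-0.299,0,0],[1,0,-0.031,-0.008,-0.341,0,0],[1,0,-0.035,-0.009,-0.384,0,0],[1,0,-0.035,-0.009,-0.384,0,0]]
```

View pics/s23.png

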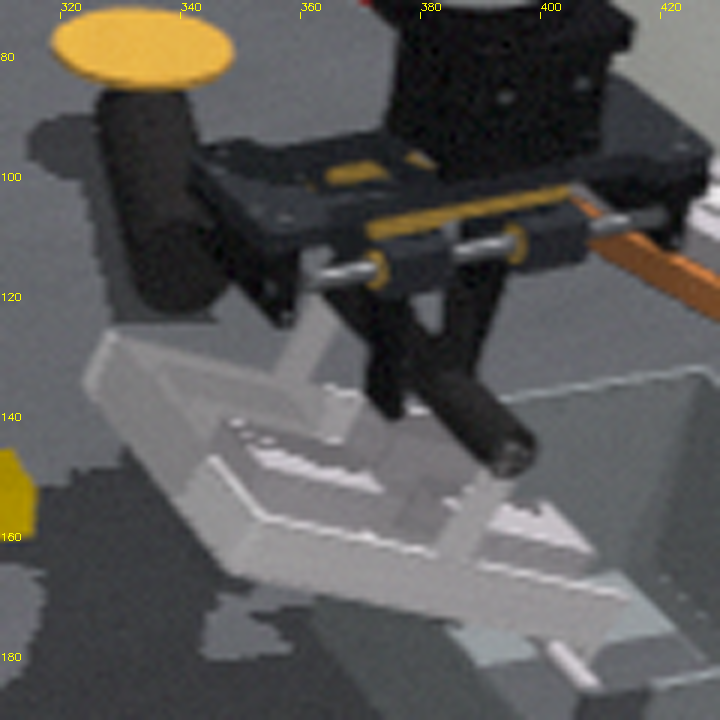

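>>> jog_arm([
  [1,0,-0.004,-0.002,-0.043,0,0],
  [1,0,-0.008,-0.003,-0.085,0,0],
  [1,0,-0.011,-0.005,-0.128,0,0],
  [1,0,-0.015,-0.006,-0.171,0,0],
  [1,0,-0.019,-0.007,-0.213,0,0],
  [1,0,-0.023,-0.007,-0.256,0,0],
  [1,0,-0.027,-0.008,-0.299,0,0],
  [1,0,-0.031,-0.008,-0.341,0,0],
  [1,0,-0.035,-0.009,-0.384,0,0],
  [1,0,-0.035,-0.009,-0.384,0,0],
])

```text
time_s: 30.92
tcp_pos: [0.5138, 0.3367, 0.2033]
ee_rot: [[0.967, -0.241, -0.085], [-0.256, -0.914, -0.314], [-0.002, 0.326, -0.946]]
wrist_force: [0.3, -0.3, -5.4]
gripper_width: 0.241
```

```bash
python3 sw.py 44 66 9
python3 - <<'E'
from h import *
S=cap("scene");crop(S,310,70,120,120,6,"s24")
E
```

```text
dev [ 0.   0.7 -0.8] ang [ 0.  -0.1 -0.1] [ 0.3 -0.3 -5.4] [ 52.  30.   5.   7. -83.  21.]
rows 9 t 30.92 err mm [ 0.   0.7 -0.8] ang [ 0.  -0.1 -0.1] j [ 52.  30.   5.   7. -83.  21.] w 0.241 F [ 0.3 -0.3 -5.4]
[[1,0,-0.004,-0.002,-0.043,0,0],[1,0,-0.007,-0.003,-0.085,0,0],[1,0,-0.011,-0.005,-0.128,0,0],[1,0,-0.015,-0.006,-0.171,0,0],[1,0,-0.019,-0.007,-0.213,0,0],[1,0,-0.023,-0.007,-0.256,0,0],[1,0,-0.027,-0.008,-0.299,0,0],[1,0,-0.031,-0.008,-0.341,0,0],[1,0,-0.035,-0.009,-0.384,0,0],[1,0,-0.035,-0.009,-0.384,0,0]]
```

View pics/s24.png

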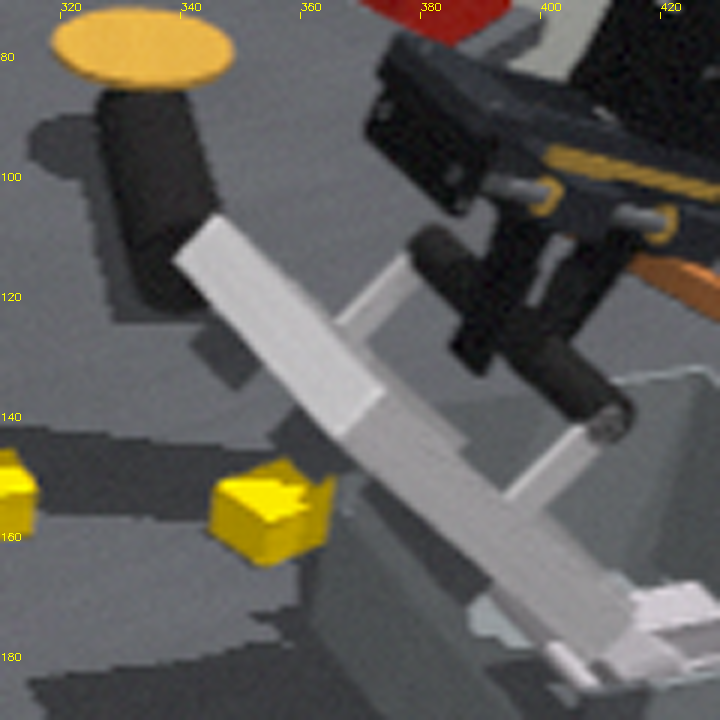

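>>> jog_arm([
  [1,0,-0.004,-0.002,-0.043,0,0],
  [1,0,-0.007,-0.003,-0.085,0,0],
  [1,0,-0.011,-0.005,-0.128,0,0],
  [1,0,-0.015,-0.006,-0.171,0,0],
  [1,0,-0.019,-0.007,-0.213,0,0],
  [1,0,-0.023,-0.007,-0.256,0,0],
  [1,0,-0.027,-0.008,-0.299,0,0],
  [1,0,-0.031,-0.008,-0.341,0,0],
  [1,0,-0.035,-0.009,-0.384,0,0],
  [1,0,-0.035,-0.009,-0.384,0,0],
])

```text
time_s: 31.8
tcp_pos: [0.523, 0.3707, 0.1997]
ee_rot: [[0.967, -0.192, -0.17], [-0.256, -0.73, -0.634], [-0.002, 0.656, -0.755]]
wrist_force: [-0.3, 0.3, -4.9]
gripper_width: 0.243
```

>>> jog_arm([
  [1,0,0,0,0,0,0],
  [1,0,0,0,0,0,0],
  [1,0,0,0,0,0,0],
  [1,0,0,0,0,0,0],
  [1,0,0,0,0,0,0],
  [1,0,0,0,0,0,0],
  [1,0,0,0,0,0,0],
  [1,0,0,0,0,0,0],
  [1,0,0,0,0,0,0],
  [1,0,0,0,0,0,0],
])

```text
time_s: 32.63
tcp_pos: [0.523, 0.37, 0.2024]
ee_rot: [[0.967, -0.193, -0.168], [-0.257, -0.729, -0.634], [-0.0, 0.656, -0.754]]
wrist_force: [0.0, 0.0, -4.0]
gripper_width: 0.243
```

```bash
python3 sw.py 66 44 9
python3 - <<'E'
from h import *
S=cap("scene");crop(S,340,70,130,140,5,"s25")
T=cap("top");crop(T,90,140,150,130,5,"t25")
E
```

```text
dev [-0.  -0.6  2. ] ang [-0. -0.  0.] [ 0.  0. -4.] [  56.   44.   20.   13. -105.   18.]
rows 9 t 32.63 err mm [-0.  -0.6  2. ] ang [-0. -0.  0.] j [  56.   44.   20.   13. -105.   18.] w 0.243 F [ 0.  0. -4.]
[[1,0,0.004,0.001,0.043,0,0],[1,0,0.008,0.003,0.085,0,0],[1,0,0.011,0.005,0.128,0,0],[1,0,0.014,0.007,0.171,0,0],[1,0,0.018,0.01,0.213,0,0],[1,0,0.021,0.012,0.256,0,0],[1,0,0.024,0.015,0.299,0,0],[1,0,0.027,0.018,0.341,0,0],[1,0,0.03,0.02,0.384,0,0],[1,0,0.03,0.02,0.384,0,0]]
```

View pics/s25.png

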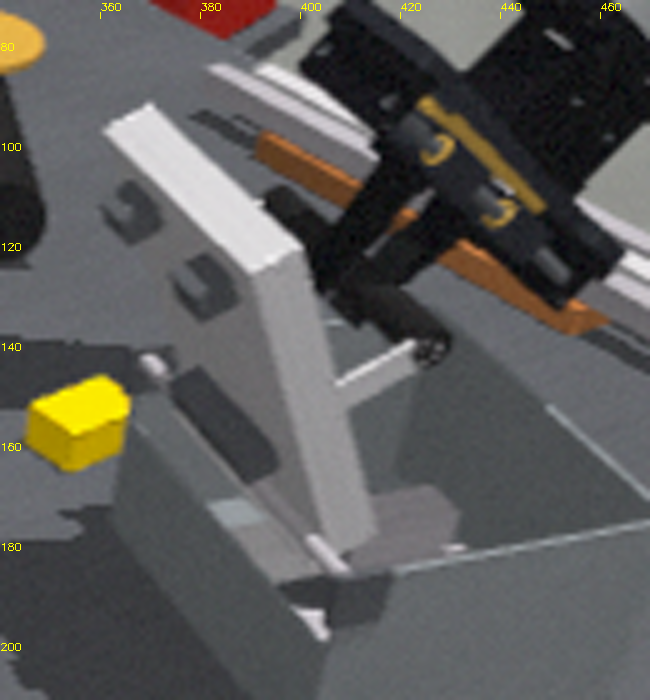

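View pics/t25.png

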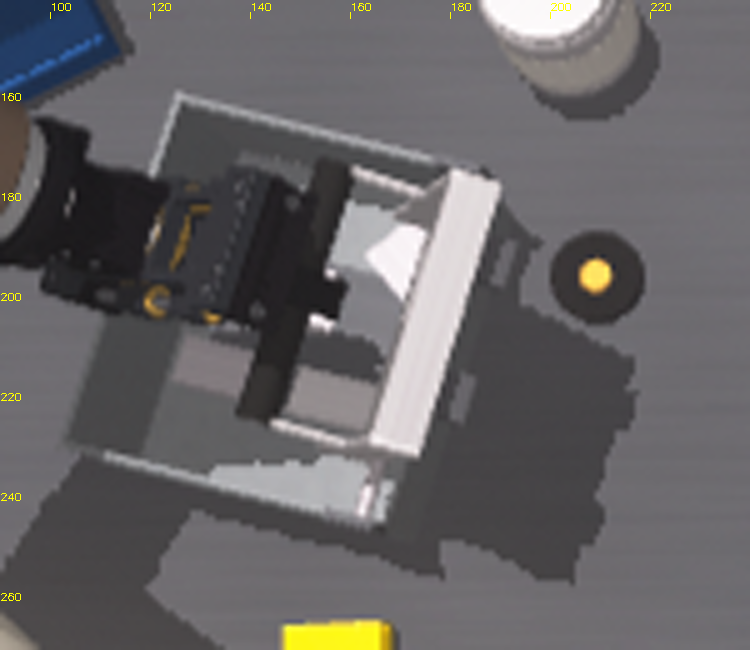

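>>> jog_arm([
  [1,0,0.004,0.001,0.043,0,0],
  [1,0,0.008,0.003,0.085,0,0],
  [1,0,0.011,0.005,0.128,0,0],
  [1,0,0.014,0.007,0.171,0,0],
  [1,0,0.018,0.01,0.213,0,0],
  [1,0,0.021,0.012,0.256,0,0],
  [1,0,0.024,0.015,0.299,0,0],
  [1,0,0.027,0.018,0.341,0,0],
  [1,0,0.03,0.02,0.384,0,0],
  [1,0,0.03,0.02,0.384,0,0],
])

```text
time_s: 33.57
tcp_pos: [0.5134, 0.3335, 0.209]
ee_rot: [[0.966, -0.244, -0.084], [-0.258, -0.914, -0.314], [0.0, 0.325, -0.946]]
wrist_force: [0.2, -0.8, -3.3]
gripper_width: 0.239
```

```bash
python3 sw.py 44 22 9
python3 - <<'E'
from h import *
S=cap("scene");crop(S,340,70,130,140,5,"s26")
T=cap("top");crop(T,90,140,150,130,5,"t26")
E
```

```text
dev [-0.5 -2.4  4.9] ang [ 0.  -0.   0.1] [ 0.2 -0.8 -3.3] [ 52.  29.   5.   7. -83.  21.]
rows 9 t 33.57 err mm [-0.5 -2.4  4.9] ang [ 0.  -0.   0.1] j [ 52.  29.   5.   7. -83.  21.] w 0.239 F [ 0.2 -0.8 -3.3]
[[1,0,0.004,0.001,0.043,0,0],[1,0,0.007,0.003,0.085,0,0],[1,0,0.011,0.005,0.128,0,0],[1,0,0.014,0.007,0.171,0,0],[1,0,0.018,0.01,0.213,0,0],[1,0,0.021,0.012,0.256,0,0],[1,0,0.024,0.015,0.299,0,0],[1,0,0.027,0.017,0.341,0,0],[1,0,0.03,0.02,0.384,0,0],[1,0,0.03,0.02,0.384,0,0]]
```

View pics/s26.png

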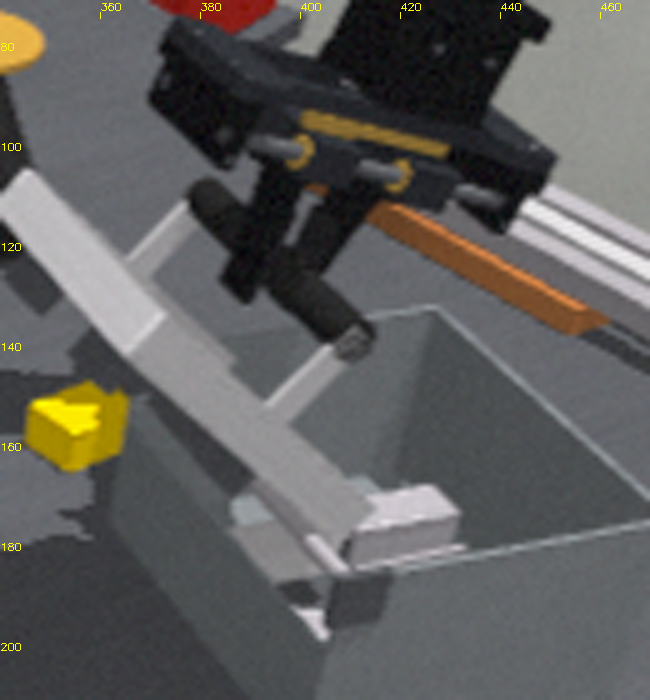

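View pics/t26.png

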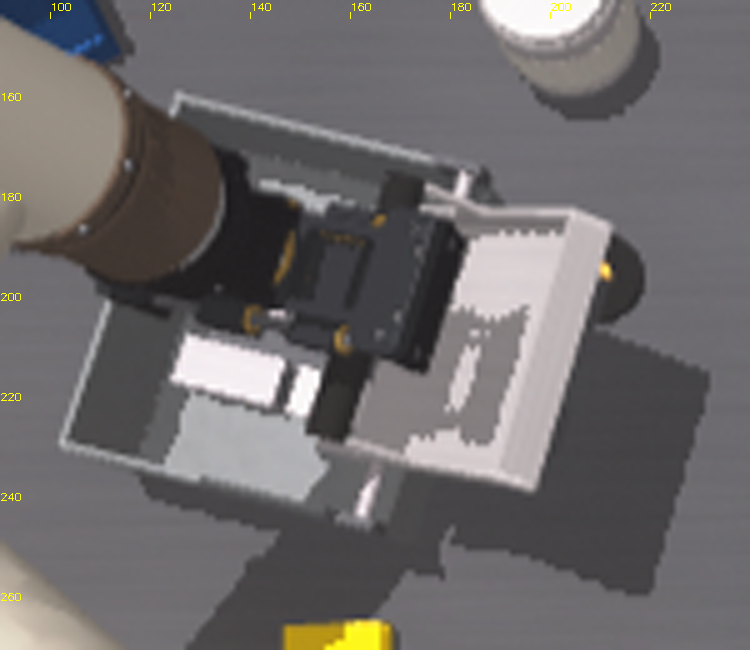

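Run:
```python
from h import *
S=cap("scene");T=cap("top")
for z in(.03,.06,.09,.115): 
    w=unproj(S,[(420,170),(431,178)],z); print(z,w.round(3).tolist(),proj(T,w).round(0).tolist())
s=sense();save(s["tcp_pos"],s["ee_rot"])
w=[(1,*swing(t,dz=.006+.0*(44-t)/44)) for t in np.linspace(44,0,16)[1:]]
p,Q=w[-1][1:]; w.append((1,p+[0,0,.04],Q,0)); f=np.array([np.cos(np.radians(BYAW)),np.sin(np.radians(BYAW)),0])
w.append((1,p+[0,0,.04]-.12*f,Q,4))
plan(w)
```

```text
0.03 [[0.51, 0.488, 0.03], [0.554, 0.486, 0.03]] [[133.0, 215.0], [135.0, 202.0]]
0.06 [[0.538, 0.45, 0.06], [0.581, 0.448, 0.06]] [[143.0, 205.0], [144.0, 191.0]]
0.09 [[0.566, 0.412, 0.09], [0.607, 0.41, 0.09]] [[153.0, 194.0], [154.0, 181.0]]
0.115 [[0.59, 0.38, 0.115], [0.629, 0.378, 0.115]] [[161.0, 184.0], [163.0, 172.0]]
rows 23 t 33.77 err mm [0. 0. 0.] ang [0. 0. 0.] j [ 52.  30.   5.   7. -83.  21.] w 0.243 F [ 1.1  0.3 -4.3]
[[1,0,0.005,-0.001,0.053,0,0],[1,0,0.009,0.001,0.104,0,0],[1,0,0.014,0.004,0.155,0,0],[1,0,0.018,0.006,0.207,0,0],[1,0,0.021,0.009,0.258,0,0],[1,0,0.025,0.013,0.309,0,0],[1,0,0.029,0.016,0.36,0,0],[1,0,0.032,0.019,0.411,0,0],[1,0,0.035,0.023,0.463,0,0],[1,0,0.038,0.027,0.514,0,0]]
[[1,0,0.004,0.002,0.051,0,0],[1,0,0.009,0.004,0.102,0,0],[1,0,0.013,0.007,0.153,0,0],[1,0,0.017,0.009,0.205,0,0],[1,0,0.021,0.012,0.256,0,0],[1,0,0.013,-0.027,0.256,0,0],[1,0,0.053,-0.034,0.256,0,0],[1,0,0.092,-0.041,0.256,0,0],[1,0,0.131,-0.048,0.256,0,0],[1,0,0.131,-0.048,0.256,0,0]]
[[1,0,0,-0.001,0,0,0],[1,0,0,-0.001,0,0,0],[1,0,0,-0.001,0,0,0],[1,0,0,-0.001,0,0,0],[1,0,0,-0.001,0,0,0],[1,0,0,-0.001,0,0,0],[1,0,0,-0.001,0,0,0],[1,0,0,-0.001,0,0,0],[1,0,0,-0.001,0,0,0],[1,0,0,-0.001,0,0,0]]
```

>>> jog_arm([
  [1,0,0.005,-0.001,0.053,0,0],
  [1,0,0.009,0.001,0.104,0,0],
  [1,0,0.014,0.004,0.155,0,0],
  [1,0,0.018,0.006,0.207,0,0],
  [1,0,0.021,0.009,0.258,0,0],
  [1,0,0.025,0.013,0.309,0,0],
  [1,0,0.029,0.016,0.36,0,0],
  [1,0,0.032,0.019,0.411,0,0],
  [1,0,0.035,0.023,0.463,0,0],
  [1,0,0.038,0.027,0.514,0,0],
])

```text
time_s: 34.6
tcp_pos: [0.5017, 0.2918, 0.1931]
ee_rot: [[0.967, -0.251, 0.044], [-0.255, -0.951, 0.174], [-0.002, -0.18, -0.984]]
wrist_force: [0.1, 0.5, -4.2]
gripper_width: 0.247
```

>>> jog_arm([
  [1,0,0.004,0.002,0.051,0,0],
  [1,0,0.009,0.004,0.102,0,0],
  [1,0,0.013,0.007,0.153,0,0],
  [1,0,0.017,0.009,0.205,0,0],
  [1,0,0.021,0.012,0.256,0,0],
  [1,0,0.017,-0.007,0.256,0,0],
  [1,0,0.013,-0.027,0.256,0,0],
  [1,0,0.013,-0.027,0.256,0,0],
  [1,0,0.013,-0.027,0.256,0,0],
  [1,0,0.013,-0.027,0.256,0,0],
])

```text
time_s: 35.43
tcp_pos: [0.4965, 0.2749, 0.2162]
ee_rot: [[0.967, -0.233, 0.105], [-0.256, -0.876, 0.408], [-0.003, -0.421, -0.907]]
wrist_force: [-1.0, -0.2, -4.8]
gripper_width: 0.238
```

Run:
```python
from h import *
s=sense();print(s["tcp_pos"],s["ee_rot"].round(3).tolist(),s["wrist_force"].round(1))
t,_=tool_hook(0,0,0);print(((s["tcp_pos"]-t)*1e3).round(1))
S=cap("scene");crop(S,330,70,140,140,5,"s27")
T=cap("top");crop(T,90,140,150,130,5,"t27")
```

```text
[0.49651626 0.27491273 0.21622272] [[0.967, -0.233, 0.105], [-0.256, -0.876, 0.408], [-0.003, -0.421, -0.907]] [-1.  -0.2 -4.8]
[-0.8  1.3 44.4]
```

View pics/s27.png

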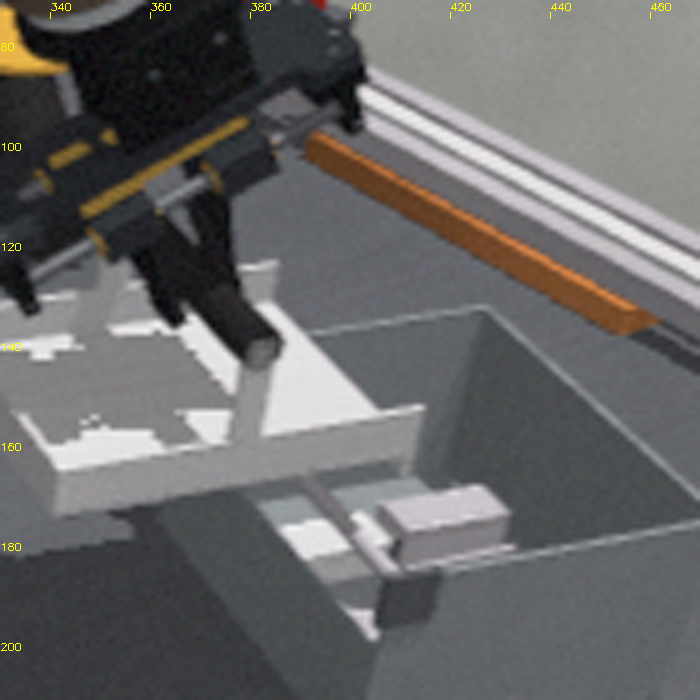

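View pics/t27.png

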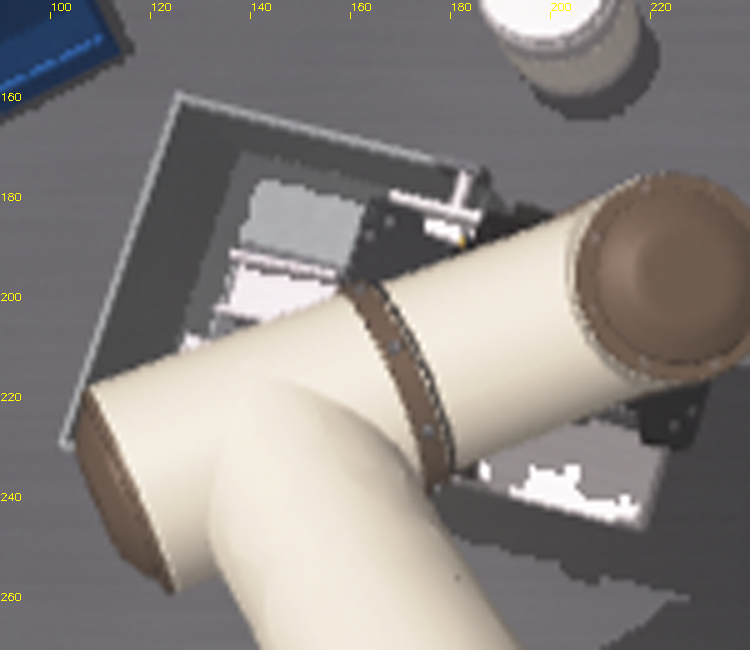

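Run:
```python
from h import *
s=sense();save(s["tcp_pos"],s["ee_rot"]);p=s["tcp_pos"];Q=s["ee_rot"];b=p-.019*Q[:,2];print(b)
q=p+np.array([.485,.075,.0])-[b[0],b[1],0]
plan([(1,q,None,4),(1,q-[0,0,b[2]-.105],None,6,.03)])
```

```text
[0.49460687 0.26707199 0.23319183]
rows 20 t 35.53 err mm [0. 0. 0.] ang [0. 0. 0.] j [ 36.  10. -13. -21. -49.  51.] w 0.244 F [ 0.3  0.4 -4.3]
[[1,0.008,0.034,-0.016,0,0,0],[1,0.016,0.068,-0.032,0,0,0],[1,0.024,0.102,-0.048,0,0,0],[1,0.032,0.136,-0.063,0,0,0],[1,0.04,0.171,-0.079,0,0,0],[1,0.04,0.171,-0.079,0,0,0],[1,0.04,0.171,-0.079,0,0,0],[1,0.04,0.171,-0.079,0,0,0],[1,0.04,0.171,-0.079,0,0,0],[1,0.04,0.181,-0.056,0,0,0]]
[[1,0,0.011,0.023,0,0,0],[1,0,0.022,0.046,0,0,0],[1,0,0.033,0.07,0,0,0],[1,0,0.044,0.093,0,0,0],[1,0,0.044,0.093,0,0,0],[1,0,0.044,0.093,0,0,0],[1,0,0.044,0.093,0,0,0],[1,0,0.044,0.093,0,0,0],[1,0,0.044,0.093,0,0,0],[1,0,0.044,0.093,0,0,0]]
```

>>> jog_arm([
  [1,0.008,0.034,-0.016,0,0,0],
  [1,0.016,0.068,-0.032,0,0,0],
  [1,0.024,0.102,-0.048,0,0,0],
  [1,0.032,0.136,-0.063,0,0,0],
  [1,0.04,0.171,-0.079,0,0,0],
  [1,0.04,0.171,-0.079,0,0,0],
  [1,0.04,0.171,-0.079,0,0,0],
  [1,0.04,0.171,-0.079,0,0,0],
  [1,0.04,0.171,-0.079,0,0,0],
  [1,0.04,0.181,-0.056,0,0,0],
])

```text
time_s: 36.37
tcp_pos: [0.4918, 0.0848, 0.1965]
ee_rot: [[0.967, -0.225, 0.118], [-0.254, -0.876, 0.411], [0.011, -0.427, -0.904]]
wrist_force: [1.7, 0.3, -2.4]
gripper_width: 0.245
```

>>> jog_arm([
  [1,0,0.011,0.023,0,0,0],
  [1,0,0.022,0.046,0,0,0],
  [1,0,0.033,0.07,0,0,0],
  [1,0,0.044,0.093,0,0,0],
  [1,0,0.044,0.093,0,0,0],
  [1,0,0.044,0.093,0,0,0],
  [1,0,0.044,0.093,0,0,0],
  [1,0,0.044,0.093,0,0,0],
  [1,0,0.044,0.093,0,0,0],
  [1,0,0.044,0.093,0,0,0],
])

```text
time_s: 37.2
tcp_pos: [0.4889, 0.0833, 0.0907]
ee_rot: [[0.967, -0.231, 0.111], [-0.256, -0.875, 0.41], [0.003, -0.425, -0.905]]
wrist_force: [0.2, -0.8, -3.3]
gripper_width: 0.242
```

Run:
```python
from h import *
s=sense();p=s["tcp_pos"];Q=s["ee_rot"];b=p-.019*Q[:,2];print(b,s["wrist_force"].round(1))
S=cap("scene");crop(S,230,130,130,120,6,"s28",box(b-[0,0,.094],np.radians(75.15),-.095,.095,-.075,.075,0,.046))
crop(S,360,120,120,90,6,"s28b")
T=cap("top");crop(T,90,140,150,130,5,"t28")
```

```text
[0.48678535 0.07553954 0.1078577 ] [ 0.2 -0.8 -3.3]
```

View pics/s28.png

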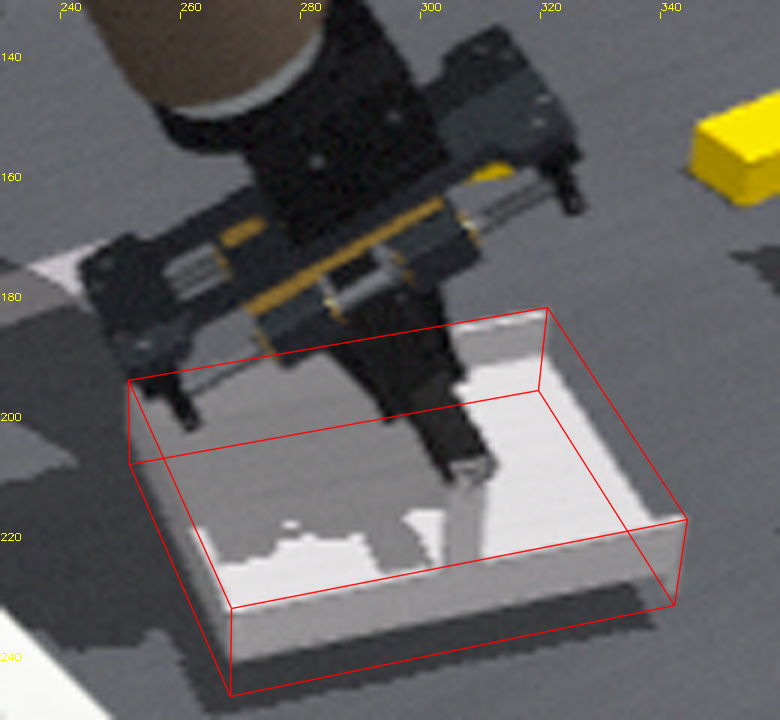

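View pics/t28.png

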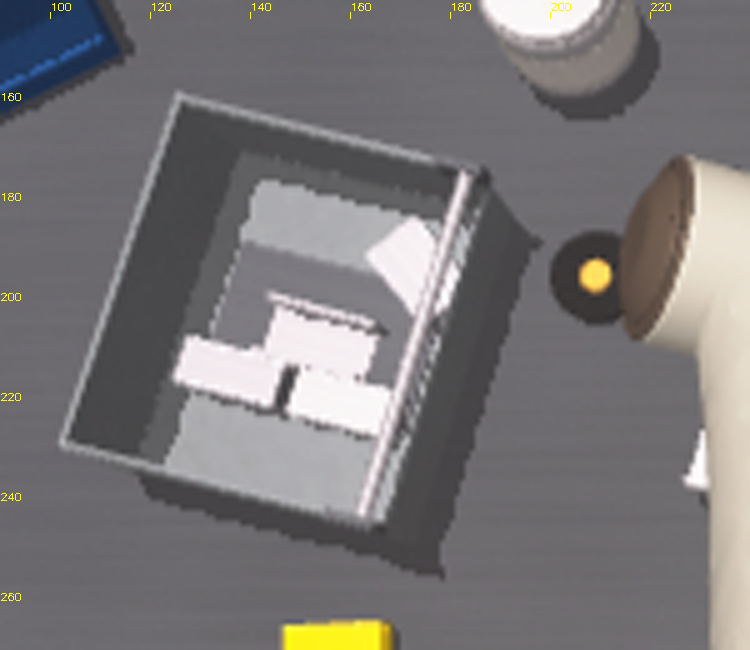

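Run:
```python
from h import *
s=sense();save(s["tcp_pos"],s["ee_rot"]);p=s["tcp_pos"];Q=s["ee_rot"];b=p-.019*Q[:,2]
q=p-[0,0,b[2]-.0945]
plan([(1,q,None,4,.004),(-.1,None,None,2),(-.1,q-Q[:,2]*.09,None,0)])
```

```text
rows 13 t 37.3 err mm [0. 0. 0.] ang [0. 0. 0.] j [ 12.  17. -22. -33. -44.  86.] w 0.238 F [ 0.5 -1.  -4.8]
[[1,0,0.001,0.003,0,0,0],[1,0,0.003,0.006,0,0,0],[1,0,0.004,0.009,0,0,0],[1,0,0.005,0.012,0,0,0],[1,0,0.005,0.012,0,0,0],[1,0,0.005,0.012,0,0,0],[1,0,0.005,0.012,0,0,0],[1,0,0.005,0.012,0,0,0],[-0.1,0,0.005,0.012,0,0,0],[-0.1,0,0.005,0.012,0,0,0]]
[[-0.1,0,0,-0.03,0,0,0],[-0.1,0,0,-0.06,0,0,0],[-0.1,0,0,-0.09,0,0,0],[-0.1,0,0,-0.09,0,0,0],[-0.1,0,0,-0.09,0,0,0],[-0.1,0,0,-0.09,0,0,0],[-0.1,0,0,-0.09,0,0,0],[-0.1,0,0,-0.09,0,0,0],[-0.1,0,0,-0.09,0,0,0],[-0.1,0,0,-0.09,0,0,0]]
```

>>> jog_arm([
  [1,0,0.001,0.003,0,0,0],
  [1,0,0.003,0.006,0,0,0],
  [1,0,0.004,0.009,0,0,0],
  [1,0,0.005,0.012,0,0,0],
  [1,0,0.005,0.012,0,0,0],
  [1,0,0.005,0.012,0,0,0],
  [1,0,0.005,0.012,0,0,0],
  [1,0,0.005,0.012,0,0,0],
  [-0.1,0,0.005,0.012,0,0,0],
  [-0.1,0,0.005,0.012,0,0,0],
])

```text
time_s: 38.13
tcp_pos: [0.4893, 0.0836, 0.077]
ee_rot: [[0.966, -0.232, 0.111], [-0.257, -0.875, 0.41], [0.002, -0.425, -0.905]]
wrist_force: [0.2, -0.2, 0.4]
gripper_width: 0.323
```

>>> jog_arm([
  [-0.1,0,0,0,0,0,0],
  [-0.1,0,0,0,0,0,0],
  [-0.1,0,0,-0.03,0,0,0],
  [-0.1,0,0,-0.06,0,0,0],
  [-0.1,0,0,-0.09,0,0,0],
  [-0.1,0,0,-0.12,0,0,0],
  [-0.1,0,0,-0.12,0,0,0],
  [-0.1,0,0,-0.12,0,0,0],
  [-0.1,0,0,-0.12,0,0,0],
  [-0.1,0,0,-0.12,0,0,0],
])

```text
time_s: 38.97
tcp_pos: [0.4746, 0.0347, 0.1835]
ee_rot: [[0.967, -0.233, 0.106], [-0.257, -0.875, 0.41], [-0.003, -0.424, -0.906]]
wrist_force: [-0.5, -0.1, -0.1]
gripper_width: 0.553
```

Run:
```python
from h import *
s=sense();print(s["tcp_pos"],s["gripper_width"],s["joints"].round(0))
for n in("scene","top"):
    c=cap(n);cv2.imwrite(f"pics/{n}30.png",cv2.cvtColor(c["frame"],cv2.COLOR_RGB2BGR))
    if n=="scene": crop(c,20,210,240,110,3,"s30")
```

```text
[0.47457884 0.03474157 0.18352598] 0.5530829315094569 [  7.   9. -18. -28. -57.  83.]
```

View pics/scene30.png

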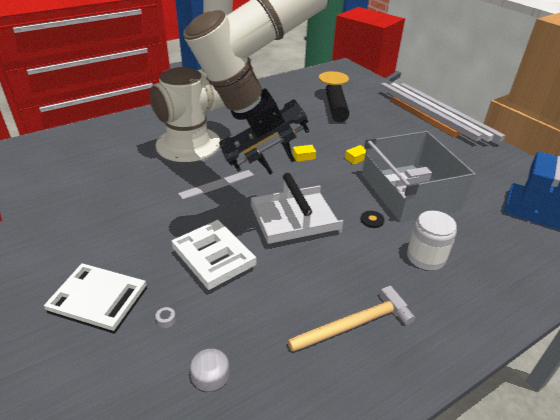

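View pics/top30.png

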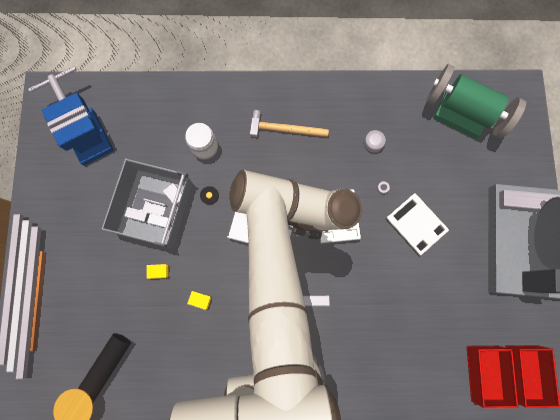

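Run:
```python
from h import *
c=cap("scene"); crop(c,40,255,115,80,7,"s31")
```

```text
(no output)
```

View pics/s31.png

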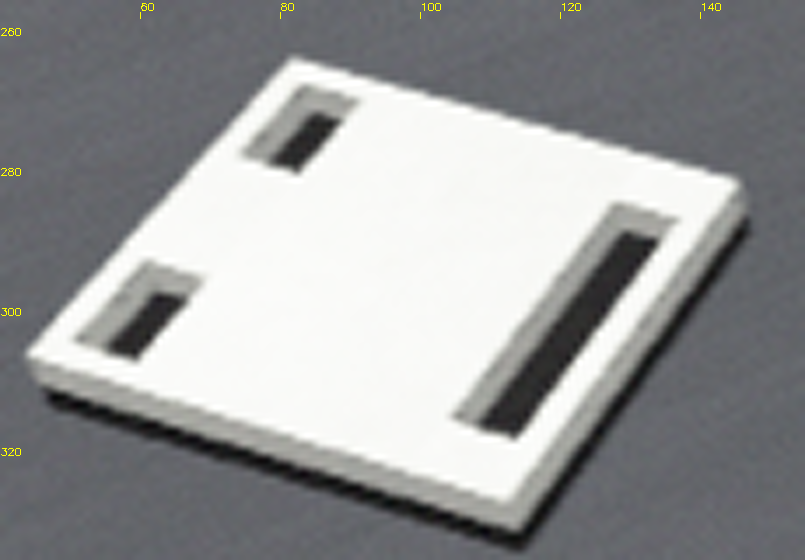

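Run:
```python
from fit0 import *
M=[(68,62,24),(68,-62,24),(-90,-62,24),(-90,62,24)]
show("stand",M,px(5,310,170,[(385,237),(525,115),(695,298),(552,428)]),px(7,40,255,[(742,181),(512,503),(28,358),(292,60)]))
```

```text
stand top [ 486.9 -409.2] 39.6 rms 0.27
stand scn [ 487.7 -411.7] 40.1 rms 0.15
stand both [ 487.4 -411.1] 40.0 rms 0.44
```

Run:
```python
from h import *
s=sense();save(s["tcp_pos"],s["ee_rot"])
g=tr(-.011,0,.11,(.515,-.1598,5.2))
plan([(.13,g,Rt(185.2),8)])
```

```text
rows 19 t 39.22 err mm [0. 0. 0.] ang [0. 0. 0.] j [  7.   9. -18. -28. -57.  83.] w 0.55 F [ 0.1 -0.5 -0.3]
[[0.13,0.007,0.018,-0.001,-0.035,0.024,0.109],[0.13,0.014,0.036,-0.002,-0.069,0.049,0.218],[0.13,0.021,0.053,-0.003,-0.104,0.073,0.327],[0.13,0.028,0.071,-0.004,-0.138,0.098,0.436],[0.13,0.036,0.089,-0.005,-0.173,0.122,0.545],[0.13,0.043,0.107,-0.005,-0.208,0.146,0.655],[0.13,0.05,0.125,-0.006,-0.242,0.171,0.764],[0.13,0.057,0.142,-0.007,-0.277,0.195,0.873],[0.13,0.064,0.16,-0.008,-0.311,0.219,0.982],[0.13,0.071,0.178,-0.009,-0.346,0.244,1.091]]
[[0.13,0.018,0.001,0.006,-0.035,0.024,0.109],[0.13,0.018,0.001,0.006,-0.035,0.024,0.109],[0.13,0.018,0.001,0.006,-0.035,0.024,0.109],[0.13,0.018,0.001,0.006,-0.035,0.024,0.109],[0.13,0.018,0.001,0.006,-0.035,0.024,0.109],[0.13,0.018,0.001,0.006,-0.035,0.024,0.109],[0.13,0.018,0.001,0.006,-0.035,0.024,0.109],[0.13,0.018,0.001,0.006,-0.035,0.024,0.109],[0.13,0.018,0.001,0.006,-0.035,0.024,0.109],[0.13,0.018,0.001,0.006,-0.035,0.024,0.109]]
```

>>> jog_arm([
  [0.13,0.007,0.018,-0.001,-0.035,0.024,0.109],
  [0.13,0.014,0.036,-0.002,-0.069,0.049,0.218],
  [0.13,0.021,0.053,-0.003,-0.104,0.073,0.327],
  [0.13,0.028,0.071,-0.004,-0.138,0.098,0.436],
  [0.13,0.036,0.089,-0.005,-0.173,0.122,0.545],
  [0.13,0.043,0.107,-0.005,-0.208,0.146,0.655],
  [0.13,0.05,0.125,-0.006,-0.242,0.171,0.764],
  [0.13,0.057,0.142,-0.007,-0.277,0.195,0.873],
  [0.13,0.064,0.16,-0.008,-0.311,0.219,0.982],
  [0.13,0.071,0.178,-0.009,-0.346,0.244,1.091],
])

```text
time_s: 40.05
tcp_pos: [0.5015, -0.1438, 0.117]
ee_rot: [[0.194, -0.981, 0.031], [-0.981, -0.193, 0.028], [-0.021, -0.035, -0.999]]
wrist_force: [0.5, 0.7, 0.5]
gripper_width: 0.432
```

>>> jog_arm([
  [0.13,0.018,0.001,0.006,-0.035,0.024,0.109],
  [0.13,0.018,0.001,0.006,-0.035,0.024,0.109],
  [0.13,0.018,0.001,0.006,-0.035,0.024,0.109],
  [0.13,0.018,0.001,0.006,-0.035,0.024,0.109],
  [0.13,0.018,0.001,0.006,-0.035,0.024,0.109],
  [0.13,0.018,0.001,0.006,-0.035,0.024,0.109],
  [0.13,0.018,0.001,0.006,-0.035,0.024,0.109],
  [0.13,0.018,0.001,0.006,-0.035,0.024,0.109],
  [0.13,0.018,0.001,0.006,-0.035,0.024,0.109],
  [0.13,0.018,0.001,0.006,-0.035,0.024,0.109],
])

```text
time_s: 40.88
tcp_pos: [0.5043, -0.1608, 0.1113]
ee_rot: [[0.09, -0.996, 0.001], [-0.996, -0.09, 0.0], [-0.0, -0.002, -1.0]]
wrist_force: [0.1, 0.1, 0.5]
gripper_width: 0.433
```

Run:
```python
from h import *
s=sense();save(s["tcp_pos"],s["ee_rot"]);print(s["tcp_pos"],s["gripper_width"])
RI=(.515,-.1598,5.2)
S=cap("scene");a=np.radians(5.2);L=[]
for x0,x1 in((1,31),(-53,-23)): L+=box(RI[:2],a,x0/1e3,x1/1e3,-.03,.03,.0419,.042)
L+=box(RI[:2],a,-.09,.068,-.062,.062,.018,.042,(0,255,0))
crop(S,160,180,110,110,6,"s32",L)
plan([(.13,tr(-.011,0,.04,RI),Rt(185.2),0,.03),(.13,tr(-.011,0,.011,RI),Rt(185.2),7,.015)])
```

```text
[ 0.50432077 -0.16084335  0.11125885] 0.4328746017490137
rows 12 t 40.93 err mm [ 0. -0. -0.] ang [-0.  0.  0.] j [ -0.  19. -22.  -0. -49.   5.] w 0.438 F [-0.5  0.7  0.1]
[[0.13,0,0,0.024,-0.001,0,0],[0.13,0,0,0.048,-0.001,0,0],[0.13,0,0,0.071,-0.002,0,0],[0.13,0,0,0.086,-0.002,0,0],[0.13,0,0,0.1,-0.002,0,0],[0.13,0,0,0.1,-0.002,0,0],[0.13,0,0,0.1,-0.002,0,0],[0.13,0,0,0.1,-0.002,0,0],[0.13,0,0,0.1,-0.002,0,0],[0.13,0,0,0.1,-0.002,0,0]]
[[0.13,0,0,0,0,0,0],[0.13,0,0,0,0,0,0],[0.13,0,0,0,0,0,0],[0.13,0,0,0,0,0,0],[0.13,0,0,0,0,0,0],[0.13,0,0,0,0,0,0],[0.13,0,0,0,0,0,0],[0.13,0,0,0,0,0,0],[0.13,0,0,0,0,0,0],[0.13,0,0,0,0,0,0]]
```

View pics/s32.png

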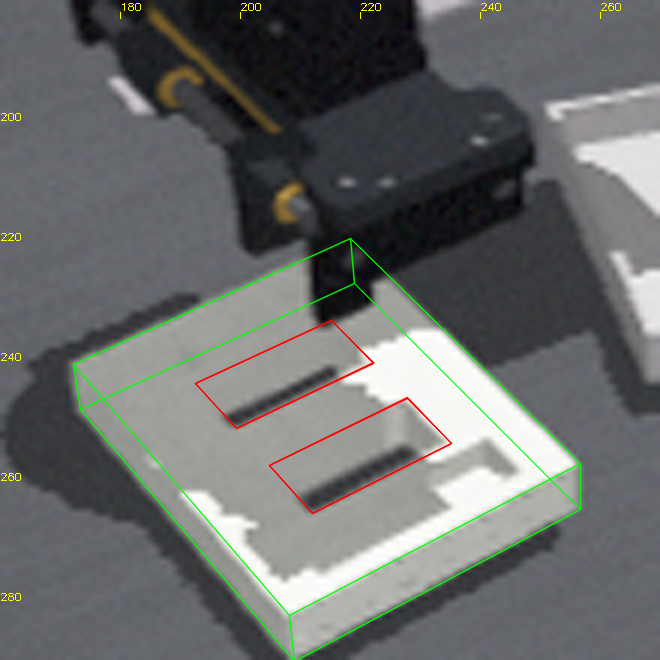

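>>> jog_arm([
  [0.13,0,0,0.024,-0.001,0,0],
  [0.13,0,0,0.048,-0.001,0,0],
  [0.13,0,0,0.071,-0.002,0,0],
  [0.13,0,0,0.086,-0.002,0,0],
  [0.13,0,0,0.1,-0.002,0,0],
  [0.13,0,0,0.1,-0.002,0,0],
  [0.13,0,0,0.1,-0.002,0,0],
  [0.13,0,0,0.1,-0.002,0,0],
  [0.13,0,0,0.1,-0.002,0,0],
  [0.13,0,0,0.1,-0.002,0,0],
])

```text
time_s: 41.77
tcp_pos: [0.5052, -0.1609, 0.0122]
ee_rot: [[0.09, -0.996, 0.001], [-0.996, -0.09, 0.0], [0.0, -0.001, -1.0]]
wrist_force: [0.7, -0.1, 0.5]
gripper_width: 0.434
```

>>> jog_arm([
  [1,0,0,0,0,0,0],
  [1,0,0,0,0,0,0],
  [1,0,0,0,0,0,0],
  [1,0,0,0,0,0,0],
  [1,0,0,0,0,0,0],
  [1,0,0,0,0,0,0],
  [1,0,0,0,0,0,0],
  [1,0,0,0,0,0,0],
  [1,0,0,0,0,0,0],
  [1,0,0,0,0,0,0],
])

```text
time_s: 42.6
tcp_pos: [0.5039, -0.1609, 0.0113]
ee_rot: [[0.09, -0.996, -0.002], [-0.996, -0.09, 0.0], [-0.0, 0.002, -1.0]]
wrist_force: [-2.3, 0.7, 5.1]
gripper_width: 0.276
```

Run:
```python
from h import *
s=sense();save(s["tcp_pos"],s["ee_rot"]);p=s["tcp_pos"];print(p,s["gripper_width"],s["wrist_force"].round(1),np.degrees(np.arctan2(s["ee_rot"][1,1],s["ee_rot"][0,1])))
ST=(.4875,-.411,39.9)
plan([(1,p+[0,0,.11],None,2,.03),(1,tr(-.011,0,p[2]+.11,ST),Rt(219.9),6)])
```

```text
[ 0.503929   -0.16093217  0.01132839] 0.2757977070002453 [-2.3  0.7  5.1] -174.8225367517942
rows 19 t 42.6 err mm [0. 0. 0.] ang [0. 0. 0.] j [ -0.  27. -27.  -0. -35.   5.] w 0.276 F [-2.3  0.7  5.1]
[[1,0,0,-0.027,0,0,0],[1,0,0,-0.055,0,0,0],[1,0,0,-0.082,0,0,0],[1,0,0,-0.11,0,0,0],[1,0,0,-0.11,0,0,0],[1,0,0,-0.11,0,0,0],[1,0.036,0.007,-0.11,0,0,-0.087],[1,0.072,0.014,-0.11,0,0,-0.173],[1,0.109,0.021,-0.11,0.001,0,-0.26],[1,0.145,0.028,-0.11,0.001,0,-0.346]]
[[1,0.032,0.018,0,0,0.001,-0.087],[1,0.064,0.037,0,0,0.001,-0.173],[1,0.096,0.056,0,0.001,0.001,-0.26],[1,0.096,0.056,0,0.001,0.001,-0.26],[1,0.096,0.056,0,0.001,0.001,-0.26],[1,0.096,0.056,0,0.001,0.001,-0.26],[1,0.096,0.056,0,0.001,0.001,-0.26],[1,0.096,0.056,0,0.001,0.001,-0.26],[1,0.096,0.056,0,0.001,0.001,-0.26],[1,0.096,0.056,0,0.001,0.001,-0.26]]
```

>>> jog_arm([
  [1,0,0,-0.027,0,0,0],
  [1,0,0,-0.055,0,0,0],
  [1,0,0,-0.082,0,0,0],
  [1,0,0,-0.11,0,0,0],
  [1,0,0,-0.11,0,0,0],
  [1,0,0,-0.11,0,0,0],
  [1,0.036,0.007,-0.11,0,0,-0.087],
  [1,0.072,0.014,-0.11,0,0,-0.173],
  [1,0.109,0.021,-0.11,0.001,0,-0.26],
  [1,0.145,0.028,-0.11,0.001,0,-0.346],
])

```text
time_s: 43.43
tcp_pos: [0.4881, -0.3084, 0.1181]
ee_rot: [[0.427, -0.904, -0.004], [-0.904, -0.427, 0.003], [-0.004, 0.003, -1.0]]
wrist_force: [1.1, 0.9, -3.7]
gripper_width: 0.274
```

>>> jog_arm([
  [1,0.032,0.018,0,0,0.001,-0.087],
  [1,0.064,0.037,0,0,0.001,-0.173],
  [1,0.096,0.056,0,0.001,0.001,-0.26],
  [1,0.096,0.056,0,0.001,0.001,-0.26],
  [1,0.096,0.056,0,0.001,0.001,-0.26],
  [1,0.096,0.056,0,0.001,0.001,-0.26],
  [1,0.096,0.056,0,0.001,0.001,-0.26],
  [1,0.096,0.056,0,0.001,0.001,-0.26],
  [1,0.096,0.056,0,0.001,0.001,-0.26],
  [1,0.096,0.056,0,0.001,0.001,-0.26],
])

```text
time_s: 44.27
tcp_pos: [0.48, -0.4176, 0.1213]
ee_rot: [[0.642, -0.766, 0.002], [-0.766, -0.642, -0.0], [0.001, -0.001, -1.0]]
wrist_force: [0.5, -0.3, -4.8]
gripper_width: 0.273
```

Run:
```python
from h import *
s=sense();p=s["tcp_pos"];Q=s["ee_rot"];ST=(.4875,-.411,39.9)
yaw=np.degrees(np.arctan2(-Q[1,1],-Q[0,1]));print(p,tr(-.011,0,p[2],ST),yaw,Q[2].round(3),s["wrist_force"].round(1))
a=np.radians(yaw);o=tr(.011,0,p[2]-.0113,(p[0],p[1],yaw))
S=cap("scene");L=box(o,a,-.09,.068,-.062,.062,.018,.042,(0,255,0))+box(ST[:2],np.radians(39.9),-.09,.068,-.062,.062,0,.024)
crop(S,30,200,130,135,5,"s33",L)
T=cap("top");crop(T,360,170,110,100,7,"t33",L)
```

```text
[ 0.47998385 -0.41763896  0.12125807] [ 0.47906118 -0.41805595  0.12125807] 39.97347960285339 [ 0.001 -0.001 -1.   ] [ 0.5 -0.3 -4.8]
```

View pics/s33.png

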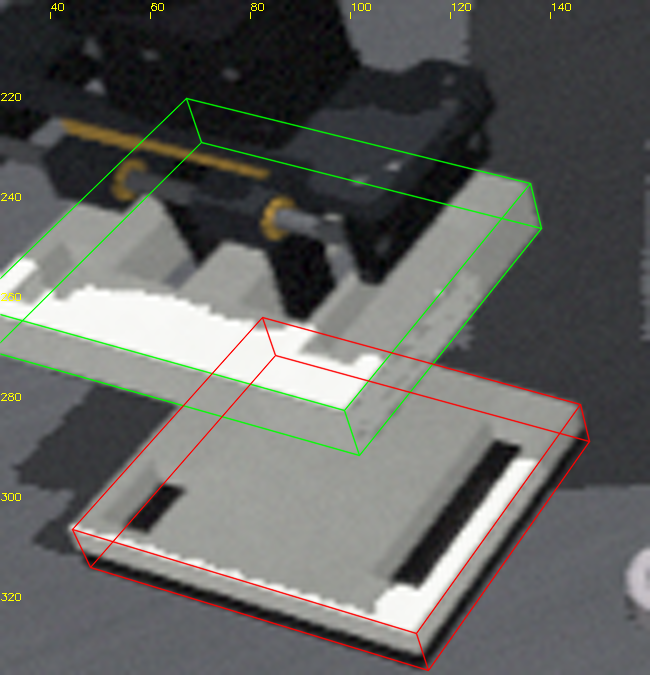

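View pics/t33.png

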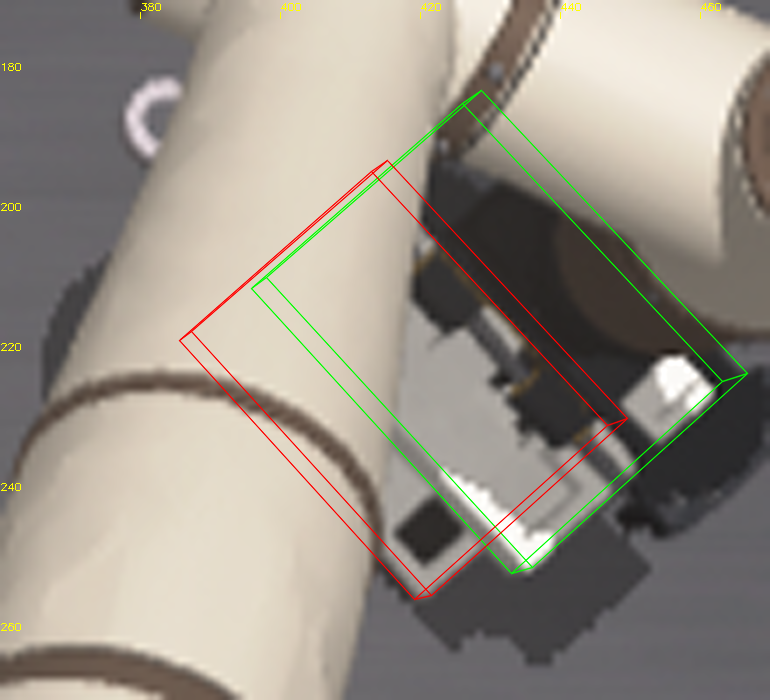

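Run:
```python
from h import *
s=sense();save(s["tcp_pos"],s["ee_rot"]);ST=(.4875,-.411,39.9)
plan([(1,tr(-.011,0,.044,ST),Rt(219.9),7,.026)])
```

```text
rows 10 t 44.37 err mm [0. 0. 0.] ang [0. 0. 0.] j [-27.  28.  -6.  -0. -56.  67.] w 0.278 F [ 0.4 -0.4 -5.1]
[[1,0,0,0.026,0,0,0],[1,0,0.001,0.052,-0.001,-0.001,0],[1,-0.001,0.001,0.077,-0.001,-0.001,0.001],[1,-0.001,0.001,0.077,-0.001,-0.001,0.001],[1,-0.001,0.001,0.077,-0.001,-0.001,0.001],[1,-0.001,0.001,0.077,-0.001,-0.001,0.001],[1,-0.001,0.001,0.077,-0.001,-0.001,0.001],[1,-0.001,0.001,0.077,-0.001,-0.001,0.001],[1,-0.001,0.001,0.077,-0.001,-0.001,0.001],[1,-0.001,0.001,0.077,-0.001,-0.001,0.001]]
```

>>> jog_arm([
  [1,0,0,0.026,0,0,0],
  [1,0,0.001,0.052,-0.001,-0.001,0],
  [1,-0.001,0.001,0.077,-0.001,-0.001,0.001],
  [1,-0.001,0.001,0.077,-0.001,-0.001,0.001],
  [1,-0.001,0.001,0.077,-0.001,-0.001,0.001],
  [1,-0.001,0.001,0.077,-0.001,-0.001,0.001],
  [1,-0.001,0.001,0.077,-0.001,-0.001,0.001],
  [1,-0.001,0.001,0.077,-0.001,-0.001,0.001],
  [1,-0.001,0.001,0.077,-0.001,-0.001,0.001],
  [1,-0.001,0.001,0.077,-0.001,-0.001,0.001],
])

```text
time_s: 45.2
tcp_pos: [0.4787, -0.4186, 0.0451]
ee_rot: [[0.641, -0.768, 0.002], [-0.768, -0.641, -0.001], [0.002, -0.001, -1.0]]
wrist_force: [-0.1, 0.3, -3.6]
gripper_width: 0.271
```

Run:
```python
from h import *
s=sense();p=s["tcp_pos"];Q=s["ee_rot"];ST=(.4875,-.411,39.9)
yaw=np.degrees(np.arctan2(-Q[1,1],-Q[0,1]));print(p,tr(-.011,0,p[2],ST),yaw,Q[2].round(3),s["wrist_force"].round(1))
a=np.radians(yaw);o=tr(.011,0,p[2]-.0113,(p[0],p[1],yaw))
S=cap("scene");L=box(o,a,-.09,.068,-.062,.062,.018,.042,(0,255,0))+box(ST[:2],np.radians(39.9),-.09,.068,-.062,.062,0,.024)
crop(S,30,225,130,110,6,"s34",L);crop(S,30,225,130,110,6,"s34b")
save(p,Q);plan([(1,tr(-.011,0,.022,ST),Rt(219.9),5,.006)])
```

```text
[ 0.47867134 -0.41863361  0.04509303] [ 0.47906118 -0.41805595  0.04509303] 39.83883625598744 [ 0.002 -0.001 -1.   ] [-0.1  0.3 -3.6]
rows 9 t 45.25 err mm [-0.2  0.1 -0.3] ang [-0. -0.  0.] j [-27.  33. -10.  -0. -47.  66.] w 0.27 F [ 1.   0.5 -4.3]
[[1,0,0,0.006,0,0,0],[1,0,0,0.012,0,-0.001,-0.001],[1,0,0,0.017,-0.001,-0.001,-0.001],[1,0,-0.001,0.023,-0.001,-0.002,-0.001],[1,0,-0.001,0.023,-0.001,-0.002,-0.001],[1,0,-0.001,0.023,-0.001,-0.002,-0.001],[1,0,-0.001,0.023,-0.001,-0.002,-0.001],[1,0,-0.001,0.023,-0.001,-0.002,-0.001],[1,0,-0.001,0.023,-0.001,-0.002,-0.001],[1,0,-0.001,0.023,-0.001,-0.002,-0.001]]
```

View pics/s34.png

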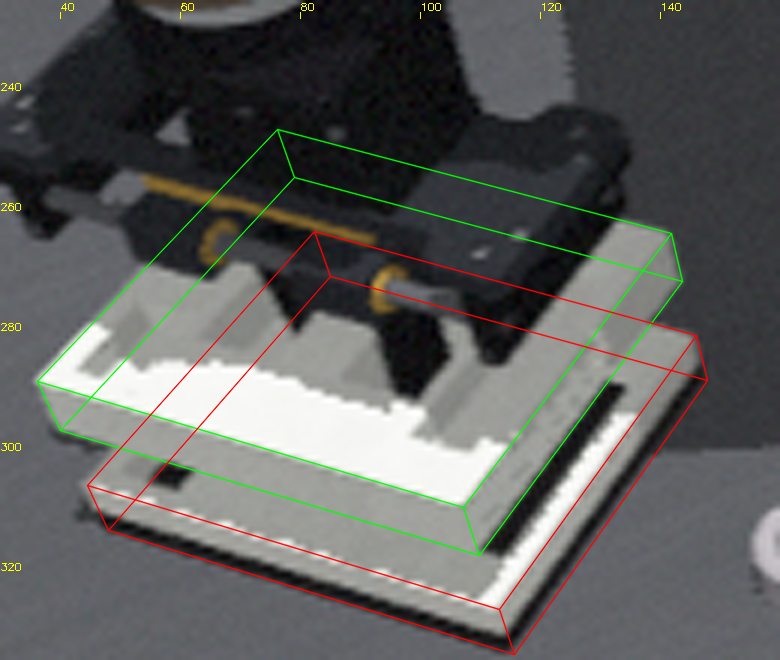

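View pics/s34b.png

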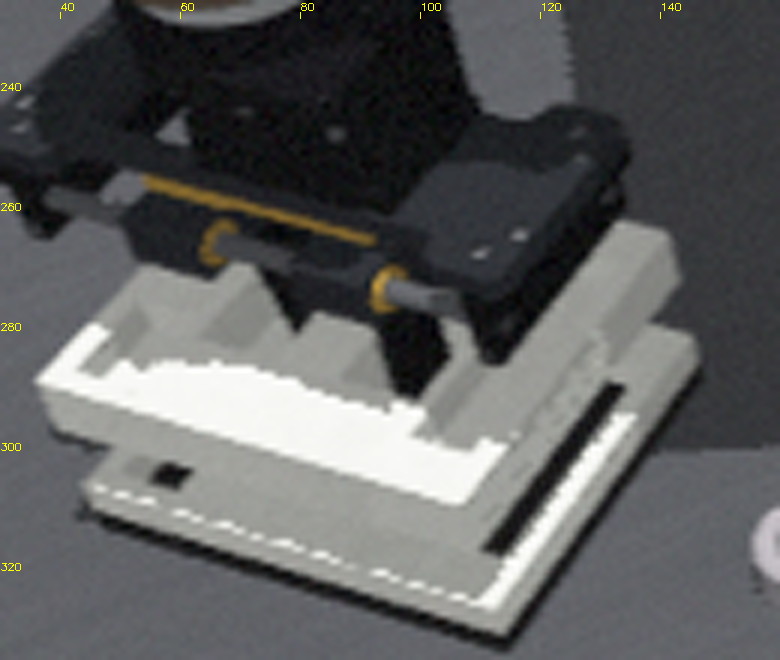

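>>> jog_arm([
  [1,0,0,0.006,0,0,0],
  [1,0,0,0.012,0,-0.001,-0.001],
  [1,0,0,0.017,-0.001,-0.001,-0.001],
  [1,0,-0.001,0.023,-0.001,-0.002,-0.001],
  [1,0,-0.001,0.023,-0.001,-0.002,-0.001],
  [1,0,-0.001,0.023,-0.001,-0.002,-0.001],
  [1,0,-0.001,0.023,-0.001,-0.002,-0.001],
  [1,0,-0.001,0.023,-0.001,-0.002,-0.001],
  [1,0,-0.001,0.023,-0.001,-0.002,-0.001],
  [1,0,-0.001,0.023,-0.001,-0.002,-0.001],
])

```text
time_s: 46.08
tcp_pos: [0.4781, -0.4182, 0.0244]
ee_rot: [[0.643, -0.766, -0.004], [-0.766, -0.643, 0.0], [-0.003, 0.003, -1.0]]
wrist_force: [-6.5, 4.2, 15.7]
gripper_width: 0.27
```

Run:
```python
from h import *
s=sense();p=s["tcp_pos"];print(p,s["wrist_force"].round(1),s["moment"].round(2))
S=cap("scene");crop(S,30,225,130,110,6,"s35")
```

```text
[ 0.47806706 -0.41817258  0.0244112 ] [-6.5  4.2 15.7] [1.23 2.06 0.1 ]
```

View pics/s35.png

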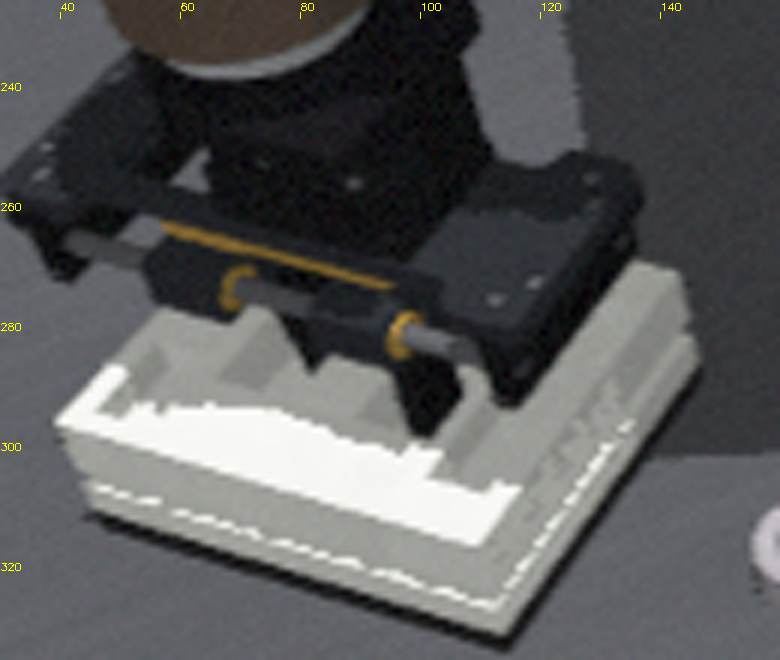

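>>> jog_arm([
  [0.13,0,0,0,0,0,0],
  [0.13,0,0,0,0,0,0],
  [0.13,0,0,0,0,0,0],
  [0.13,0,0,0,0,0,0],
  [0.13,0,0,0,0,0,0],
  [0.13,0,0,0,0,0,0],
  [0.13,0,0,-0.02,0,0,0],
  [0.13,0,0,-0.04,0,0,0],
  [0.13,0,0,-0.08,0,0,0],
  [0.13,0,0,-0.12,0,0,0],
])

```text
time_s: 46.97
tcp_pos: [0.4787, -0.4179, 0.1415]
ee_rot: [[0.642, -0.767, -0.004], [-0.767, -0.642, 0.002], [-0.004, 0.002, -1.0]]
wrist_force: [0.8, 0.2, -0.3]
gripper_width: 0.43
```

Run:
```python
from h import *
s=sense();p=s["tcp_pos"];print(p,s["wrist_force"].round(1),s["moment"].round(2))
S=cap("scene");crop(S,30,225,130,110,6,"s36");ST=(.4875,-.411,39.9)
crop(S,30,225,130,110,6,"s36b",box((*ST[:2],.01),np.radians(39.9),-.09,.068,-.062,.062,.018,.042,(0,255,0)))
```

```text
[ 0.47869555 -0.41786926  0.14146061] [ 0.8  0.2 -0.3] [-0.16 -0.01  0.01]
```

View pics/s36.png

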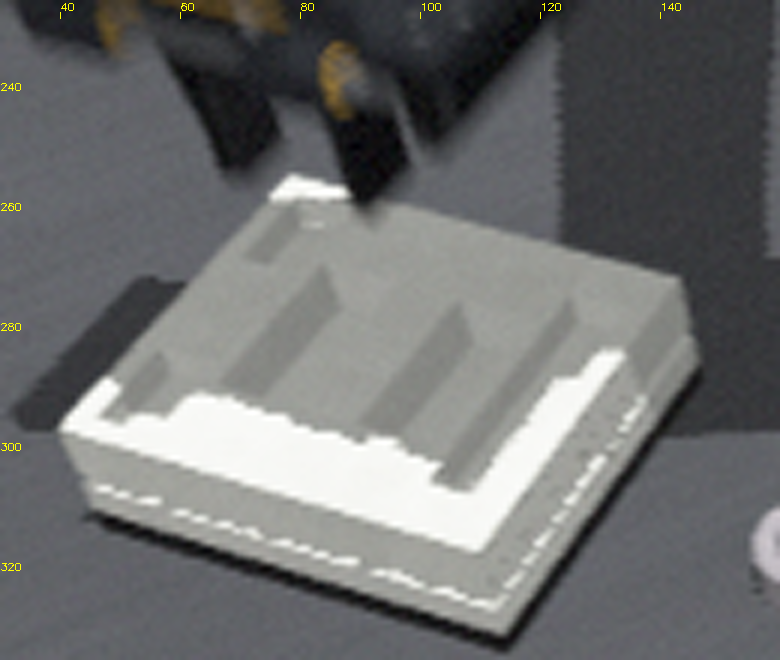

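View pics/s36b.png

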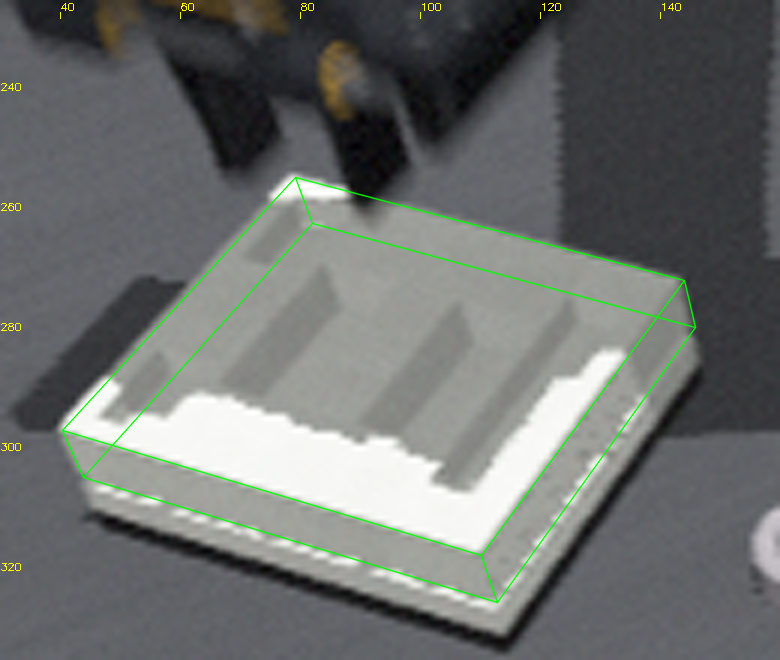

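Run:
```python
from fit0 import *
M=[(68,62,52),(68,-62,52),(-90,-62,52),(-90,62,52)]
show("riser",M,None,px(6,30,225,[(680,277),(479,550),(61,430),(292,177)]))
s=sense();save(s["tcp_pos"],s["ee_rot"])
TR=(.4868,.0755,75.15)
p=s["tcp_pos"]
plan([(-.1,(p[0],p[1],.2),None,0),(-.1,(TR[0],TR[1],.17),Rt(255.15),5)])
```

```text
riser scn [ 486.1 -411.4] 40.3 rms 0.2
riser both [ 486.1 -411.4] 40.3 rms 0.2
rows 20 t 47.12 err mm [0. 0. 0.] ang [0. 0. 0.] j [-27.  27.  -4.   0. -59.  66.] w 0.434 F [-1.   0.7 -0.3]
[[-0.1,0,0,-0.027,0,0,0],[-0.1,0,0,-0.054,0,0,0],[-0.1,-0.029,-0.025,-0.052,0,-0.001,-0.047],[-0.1,-0.058,-0.05,-0.05,0,-0.001,-0.095],[-0.1,-0.087,-0.074,-0.047,0,-0.002,-0.142],[-0.1,-0.115,-0.099,-0.045,0,-0.003,-0.189],[-0.1,-0.144,-0.124,-0.043,0,-0.003,-0.236],[-0.1,-0.173,-0.149,-0.041,0,-0.004,-0.284],[-0.1,-0.202,-0.173,-0.039,0,-0.005,-0.331],[-0.1,-0.231,-0.198,-0.037,0,-0.005,-0.378]]
[[-0.1,-0.018,-0.034,0.002,0,-0.001,-0.047],[-0.1,-0.036,-0.068,0.005,0,-0.002,-0.095],[-0.1,-0.054,-0.101,0.007,0,-0.002,-0.142],[-0.1,-0.072,-0.135,0.009,0,-0.003,-0.189],[-0.1,-0.089,-0.169,0.011,0.001,-0.004,-0.236],[-0.1,-0.089,-0.169,0.011,0.001,-0.004,-0.236],[-0.1,-0.089,-0.169,0.011,0.001,-0.004,-0.236],[-0.1,-0.089,-0.169,0.011,0.001,-0.004,-0.236],[-0.1,-0.089,-0.169,0.011,0.001,-0.004,-0.236],[-0.1,-0.089,-0.169,0.011,0.001,-0.004,-0.236]]
```

>>> jog_arm([
  [-0.1,0,0,-0.027,0,0,0],
  [-0.1,0,0,-0.054,0,0,0],
  [-0.1,-0.029,-0.025,-0.052,0,-0.001,-0.047],
  [-0.1,-0.058,-0.05,-0.05,0,-0.001,-0.095],
  [-0.1,-0.087,-0.074,-0.047,0,-0.002,-0.142],
  [-0.1,-0.115,-0.099,-0.045,0,-0.003,-0.189],
  [-0.1,-0.144,-0.124,-0.043,0,-0.003,-0.236],
  [-0.1,-0.173,-0.149,-0.041,0,-0.004,-0.284],
  [-0.1,-0.202,-0.173,-0.039,0,-0.005,-0.331],
  [-0.1,-0.231,-0.198,-0.037,0,-0.005,-0.378],
])

```text
time_s: 47.95
tcp_pos: [0.4825, -0.1121, 0.1776]
ee_rot: [[0.88, -0.474, -0.007], [-0.474, -0.88, 0.004], [-0.008, -0.0, -1.0]]
wrist_force: [-0.1, 0.1, -0.6]
gripper_width: 0.549
```

>>> jog_arm([
  [-0.1,-0.018,-0.034,0.002,0,-0.001,-0.047],
  [-0.1,-0.036,-0.068,0.005,0,-0.002,-0.095],
  [-0.1,-0.054,-0.101,0.007,0,-0.002,-0.142],
  [-0.1,-0.072,-0.135,0.009,0,-0.003,-0.189],
  [-0.1,-0.089,-0.169,0.011,0.001,-0.004,-0.236],
  [-0.1,-0.089,-0.169,0.011,0.001,-0.004,-0.236],
  [-0.1,-0.089,-0.169,0.011,0.001,-0.004,-0.236],
  [-0.1,-0.089,-0.169,0.011,0.001,-0.004,-0.236],
  [-0.1,-0.089,-0.169,0.011,0.001,-0.004,-0.236],
  [-0.1,-0.089,-0.169,0.011,0.001,-0.004,-0.236],
])

```text
time_s: 48.78
tcp_pos: [0.4852, 0.0762, 0.168]
ee_rot: [[0.966, -0.259, -0.01], [-0.259, -0.966, 0.006], [-0.011, -0.004, -1.0]]
wrist_force: [0.4, 0.0, -0.5]
gripper_width: 0.551
```

Run:
```python
from h import *
s=sense();p=s["tcp_pos"];print(p,s["joints"].round(0),s["gripper_width"]);TR=(.4868,.0755,75.15)
S=cap("scene");G=(0,255,0);crop(S,230,130,130,120,6,"s37",box(TR[:2],np.radians(75.15),-.095,.095,-.075,.075,.02,.046,G))
crop(S,30,220,130,110,6,"s37b",box((.4864,-.4113,.01),np.radians(40.1),-.09,.068,-.062,.062,.018,.042,G))
T=cap("top");crop(T,360,170,110,100,7,"t37",box((.4864,-.4113,.01),np.radians(40.1),-.09,.068,-.062,.062,.018,.042,G))
```

```text
[0.485153   0.07617451 0.16797479] [ 28.  12. -22.  -1. -56.  48.] 0.5508255743956165
```

View pics/s37.png

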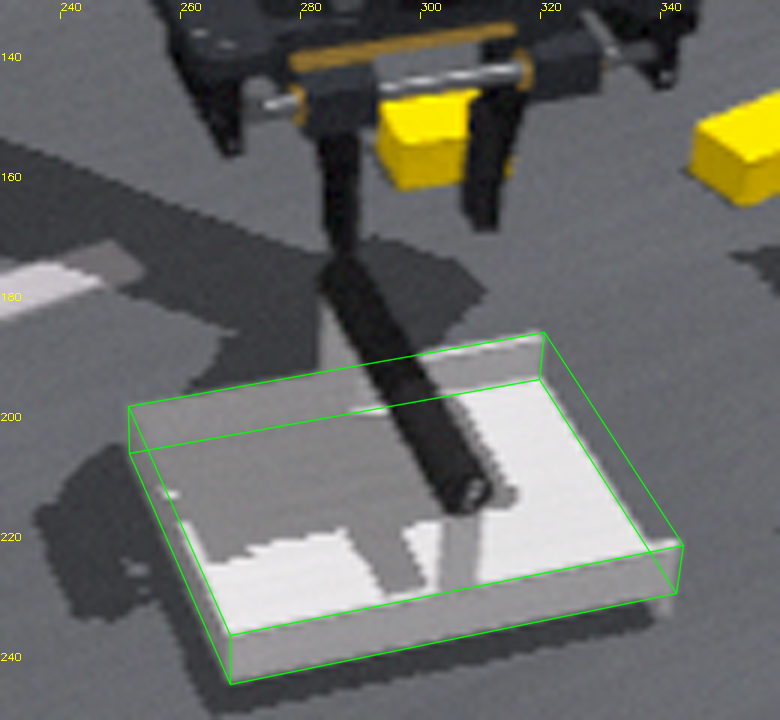

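View pics/s37b.png

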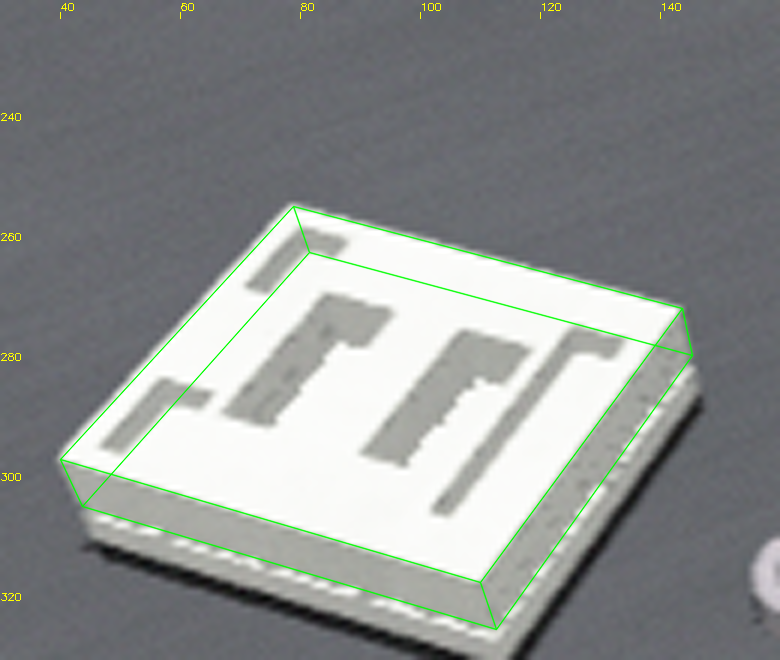

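View pics/t37.png

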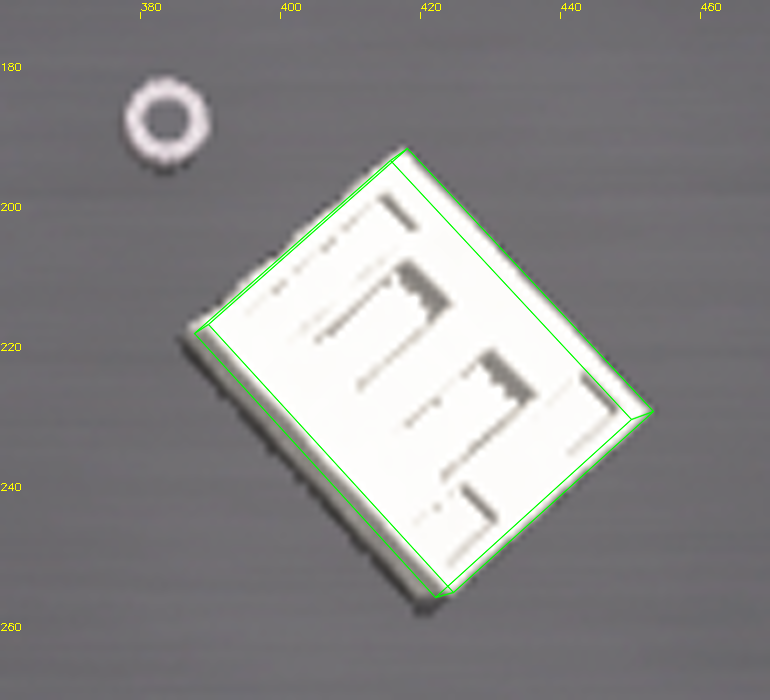

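Run:
```python
from h import *
s=sense();save(s["tcp_pos"],s["ee_rot"]);TR=(.4868,.0755,75.15)
plan([(-.1,(*TR[:2],.0755),Rt(255.15),5,.025),(1,None,None,11)])
```

```text
rows 20 t 48.88 err mm [0. 0. 0.] ang [0. 0. 0.] j [ 28.  12. -22.  -1. -56.  48.] w 0.549 F [-0.7 -0.2 -0.5]
[[-0.1,0.001,0,0.023,-0.001,0.003,-0.001],[-0.1,0.001,0,0.046,-0.002,0.005,-0.002],[-0.1,0.002,0.001,0.069,-0.003,0.008,-0.002],[-0.1,0.003,0.001,0.093,-0.004,0.011,-0.003],[-0.1,0.003,0.001,0.093,-0.004,0.011,-0.003],[-0.1,0.003,0.001,0.093,-0.004,0.011,-0.003],[-0.1,0.003,0.001,0.093,-0.004,0.011,-0.003],[-0.1,0.003,0.001,0.093,-0.004,0.011,-0.003],[-0.1,0.003,0.001,0.093,-0.004,0.011,-0.003],[1,0.003,0.001,0.093,-0.004,0.011,-0.003]]
[[1,0,0,0,0,0,0],[1,0,0,0,0,0,0],[1,0,0,0,0,0,0],[1,0,0,0,0,0,0],[1,0,0,0,0,0,0],[1,0,0,0,0,0,0],[1,0,0,0,0,0,0],[1,0,0,0,0,0,0],[1,0,0,0,0,0,0],[1,0,0,0,0,0,0]]
```

>>> jog_arm([
  [-0.1,0.001,0,0.023,-0.001,0.003,-0.001],
  [-0.1,0.001,0,0.046,-0.002,0.005,-0.002],
  [-0.1,0.002,0.001,0.069,-0.003,0.008,-0.002],
  [-0.1,0.003,0.001,0.093,-0.004,0.011,-0.003],
  [-0.1,0.003,0.001,0.093,-0.004,0.011,-0.003],
  [-0.1,0.003,0.001,0.093,-0.004,0.011,-0.003],
  [-0.1,0.003,0.001,0.093,-0.004,0.011,-0.003],
  [-0.1,0.003,0.001,0.093,-0.004,0.011,-0.003],
  [-0.1,0.003,0.001,0.093,-0.004,0.011,-0.003],
  [1,0.003,0.001,0.093,-0.004,0.011,-0.003],
])

```text
time_s: 49.72
tcp_pos: [0.4877, 0.0765, 0.0763]
ee_rot: [[0.967, -0.255, 0.003], [-0.255, -0.967, 0.001], [0.002, -0.002, -1.0]]
wrist_force: [-0.1, -0.3, -0.2]
gripper_width: 0.524
```

>>> jog_arm([
  [1,0,0,0,0,0,0],
  [1,0,0,0,0,0,0],
  [1,0,0,0,0,0,0],
  [1,0,0,0,0,0,0],
  [1,0,0,0,0,0,0],
  [1,0,0,0,0,0,0],
  [1,0,0,0,0,0,0],
  [1,0,0,0,0,0,0],
  [1,0,0,0,0,0,0],
  [1,0,0,0,0,0,0],
])

```text
time_s: 50.55
tcp_pos: [0.487, 0.0762, 0.0752]
ee_rot: [[0.967, -0.255, 0.0], [-0.255, -0.967, -0.0], [0.0, 0.0, -1.0]]
wrist_force: [-1.0, -0.6, 1.5]
gripper_width: 0.238
```

Run:
```python
from h import *
s=sense();p=s["tcp_pos"];print(p,s["joints"].round(0),s["gripper_width"],s["wrist_force"].round(1),s["ee_rot"][2].round(4))
TR=(.4868,.0755,75.15)
S=cap("scene");G=(0,255,0);crop(S,230,170,130,80,6,"s38",box(TR[:2],np.radians(75.15),-.095,.095,-.075,.075,.02,.046,G))
save(p,s["ee_rot"])
RS=(.4864,-.4113,40.1)
plan([(1,p+[0,0,.14],None,2,.03),(1,(*RS[:2],p[2]+.14),Rt(220.1),8,.036)])
```

```text
[0.48702237 0.07615515 0.07519003] [ 28.  19. -29.   0. -42.  47.] 0.23752662893206364 [-1.  -0.6  1.5] [ 4.e-04  1.e-04 -1.e+00]
rows 29 t 50.6 err mm [ 0. -0. -0.] ang [0. 0. 0.] j [ 28.  19. -29.   0. -42.  47.] w 0.24 F [-1.   0.9  1.5]
[[1,0,0,-0.028,0,0,0],[1,0,0,-0.056,0,0,0],[1,0,0,-0.084,0,0,0],[1,0,0,-0.112,0,0,0],[1,0,0,-0.14,0,0,0],[1,0,0,-0.14,0,0,0],[1,0,0,-0.14,0,0,0],[1,0.009,0.034,-0.14,0,0,0.044],[1,0.018,0.067,-0.14,0,0,0.088],[1,0.027,0.101,-0.14,0,0,0.131]]
[[1,0.013,0.032,0,0,0,0.044],[1,0.026,0.065,0,0,0,0.088],[1,0.039,0.097,0,0,0,0.132],[1,0.052,0.129,0,0,0,0.176],[1,0.065,0.161,0,0,0,0.22],[1,0.078,0.194,0,0,0,0.263],[1,0.092,0.226,0,0,0,0.307],[1,0.105,0.258,0,0,0,0.351],[1,0.118,0.29,0,0,0,0.395],[1,0.131,0.323,0,0,0,0.439]]
[[1,0.025,0.023,0,0,0,0.044],[1,0.025,0.023,0,0,0,0.044],[1,0.025,0.023,0,0,0,0.044],[1,0.025,0.023,0,0,0,0.044],[1,0.025,0.023,0,0,0,0.044],[1,0.025,0.023,0,0,0,0.044],[1,0.025,0.023,0,0,0,0.044],[1,0.025,0.023,0,0,0,0.044],[1,0.025,0.023,0,0,0,0.044],[1,0.025,0.023,0,0,0,0.044]]
```

View pics/s38.png

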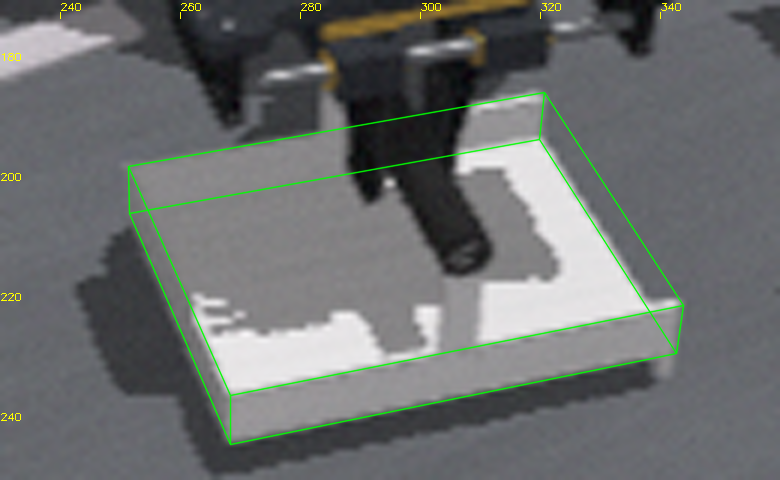

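>>> jog_arm([
  [1,0,0,-0.028,0,0,0],
  [1,0,0,-0.056,0,0,0],
  [1,0,0,-0.084,0,0,0],
  [1,0,0,-0.112,0,0,0],
  [1,0,0,-0.14,0,0,0],
  [1,0,0,-0.14,0,0,0],
  [1,0,0,-0.14,0,0,0],
  [1,0.009,0.034,-0.14,0,0,0.044],
  [1,0.018,0.067,-0.14,0,0,0.088],
  [1,0.027,0.101,-0.14,0,0,0.131],
])

```text
time_s: 51.43
tcp_pos: [0.4853, -0.029, 0.212]
ee_rot: [[0.925, -0.38, -0.006], [-0.38, -0.925, -0.0], [-0.005, 0.002, -1.0]]
wrist_force: [1.5, 0.1, -3.8]
gripper_width: 0.244
```

>>> jog_arm([
  [1,0.013,0.032,0,0,0,0.044],
  [1,0.026,0.065,0,0,0,0.088],
  [1,0.039,0.097,0,0,0,0.132],
  [1,0.052,0.129,0,0,0,0.176],
  [1,0.065,0.161,0,0,0,0.22],
  [1,0.078,0.194,0,0,0,0.263],
  [1,0.092,0.226,0,0,0,0.307],
  [1,0.105,0.258,0,0,0,0.351],
  [1,0.118,0.29,0,0,0,0.395],
  [1,0.131,0.323,0,0,0,0.439],
])

```text
time_s: 52.27
tcp_pos: [0.4846, -0.3774, 0.2111]
ee_rot: [[0.675, -0.738, -0.005], [-0.738, -0.675, 0.004], [-0.006, 0.001, -1.0]]
wrist_force: [1.2, 1.5, -4.0]
gripper_width: 0.24
```

>>> jog_arm([
  [1,0.025,0.023,0,0,0,0.044],
  [1,0.025,0.023,0,0,0,0.044],
  [1,0.025,0.023,0,0,0,0.044],
  [1,0.025,0.023,0,0,0,0.044],
  [1,0.025,0.023,0,0,0,0.044],
  [1,0.025,0.023,0,0,0,0.044],
  [1,0.025,0.023,0,0,0,0.044],
  [1,0.025,0.023,0,0,0,0.044],
  [1,0.025,0.023,0,0,0,0.044],
  [1,0.025,0.023,0,0,0,0.044],
])

```text
time_s: 53.1
tcp_pos: [0.4864, -0.4105, 0.2154]
ee_rot: [[0.644, -0.765, 0.001], [-0.765, -0.644, -0.0], [0.001, -0.001, -1.0]]
wrist_force: [1.0, -1.1, -4.4]
gripper_width: 0.242
```

```bash
cat > hold.py <<'E'
from h import *
s=sense();p=s["tcp_pos"];Q=s["ee_rot"];RS=(.4864,-.4113,40.1)
yaw=np.degrees(np.arctan2(-Q[1,1],-Q[0,1]));print(p,yaw,Q[2].round(4),s["wrist_force"].round(1))
b=p-.019*Q[:,2];o=b-[0,0,.094]
S=cap("scene");G=(0,255,0);L=box(o,np.radians(yaw),-.095,.095,-.075,.075,.02,.046,G)+box((*RS[:2],.01),np.radians(40.1),-.09,.068,-.062,.062,.018,.042)
import sys
crop(S,20,175,150,140,5,sys.argv[1],L);crop(S,20,175,150,140,5,sys.argv[1]+"b")
T=cap("top");crop(T,360,160,120,110,6,sys.argv[1]+"t",L)
E
python3 hold.py s40
```

```text
[ 0.48641648 -0.41047927  0.21542361] 40.10209096759696 [ 7.e-04 -5.e-04 -1.e+00] [ 1.  -1.1 -4.4]
```

View pics/s40.png

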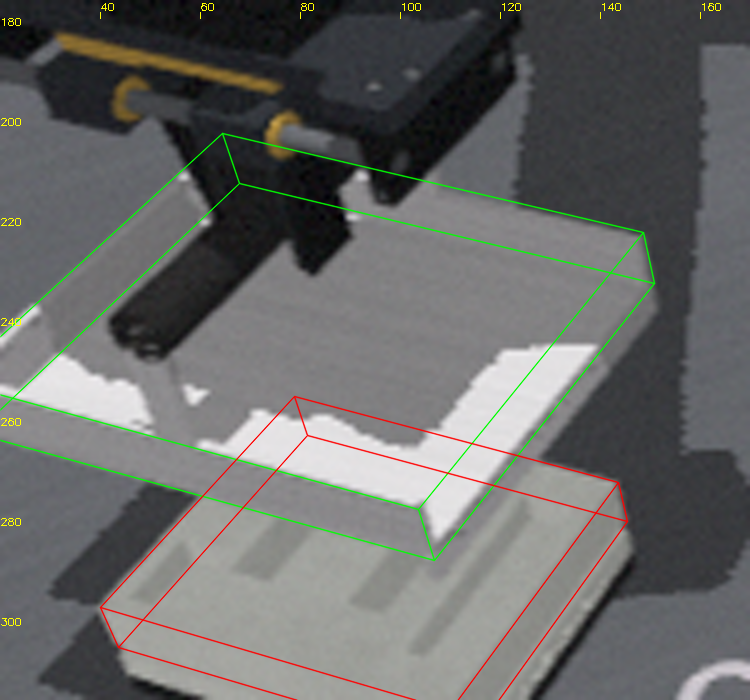

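View pics/s40t.png

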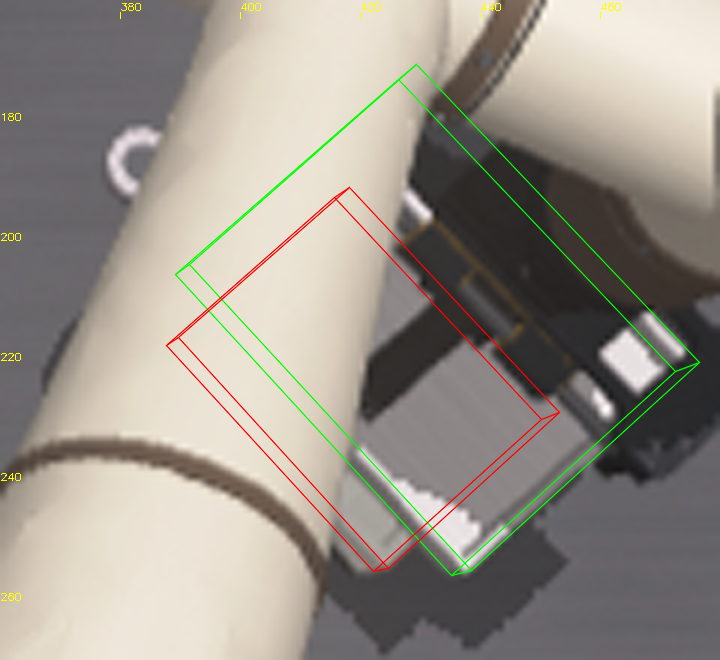

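Run:
```python
from h import *
s=sense();save(s["tcp_pos"],s["ee_rot"]);RS=(.4864,-.4113,40.1)
plan([(1,(*RS[:2],.136),Rt(220.1),6,.026)])
```

```text
rows 10 t 53.2 err mm [0. 0. 0.] ang [0. 0. 0.] j [-26.  23.   2.  -0. -68.  66.] w 0.243 F [-0.5  0.2 -4.4]
[[1,0,0,0.02,0,0,0],[1,0,0,0.04,0,0,0],[1,0,0,0.059,0,0,0],[1,0,0,0.079,0,-0.001,0],[1,0,0,0.079,0,-0.001,0],[1,0,0,0.079,0,-0.001,0],[1,0,0,0.079,0,-0.001,0],[1,0,0,0.079,0,-0.001,0],[1,0,0,0.079,0,-0.001,0],[1,0,0,0.079,0,-0.001,0]]
```

>>> jog_arm([
  [1,0,0,0.02,0,0,0],
  [1,0,0,0.04,0,0,0],
  [1,0,0,0.059,0,0,0],
  [1,0,0,0.079,0,-0.001,0],
  [1,0,0,0.079,0,-0.001,0],
  [1,0,0,0.079,0,-0.001,0],
  [1,0,0,0.079,0,-0.001,0],
  [1,0,0,0.079,0,-0.001,0],
  [1,0,0,0.079,0,-0.001,0],
  [1,0,0,0.079,0,-0.001,0],
])

```text
time_s: 54.03
tcp_pos: [0.4868, -0.4111, 0.1374]
ee_rot: [[0.644, -0.765, 0.002], [-0.765, -0.644, -0.0], [0.001, -0.001, -1.0]]
wrist_force: [-0.6, -0.3, -4.0]
gripper_width: 0.243
```

```bash
python3 hold.py s41
python3 - <<'E'
from h import *
s=sense();save(s["tcp_pos"],s["ee_rot"]);RS=(.4864,-.4113,40.1)
plan([(1,(*RS[:2],.1135),Rt(220.1),5,.006)])
E
```

```text
[ 0.48679019 -0.41114027  0.13743675] 40.07484825216192 [ 0.0014 -0.0011 -1.    ] [-0.6 -0.3 -4. ]
rows 9 t 54.13 err mm [0. 0. 0.] ang [0. 0. 0.] j [-26.  27.  -4.  -0. -58.  66.] w 0.243 F [ 0.6  0.5 -4.4]
[[1,0,0,0.006,0,0,0],[1,0,0,0.012,0,0,0],[1,0,0,0.018,-0.001,0,0],[1,0,0,0.023,-0.001,0,-0.001],[1,0,0,0.023,-0.001,0,-0.001],[1,0,0,0.023,-0.001,0,-0.001],[1,0,0,0.023,-0.001,0,-0.001],[1,0,0,0.023,-0.001,0,-0.001],[1,0,0,0.023,-0.001,0,-0.001],[1,0,0,0.023,-0.001,0,-0.001]]
```

View pics/s41.png

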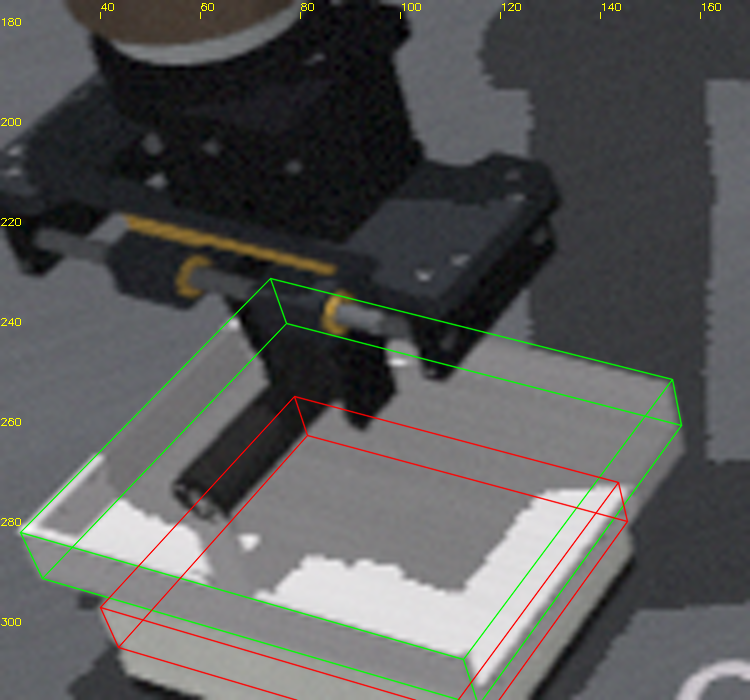

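Good match; lower.

>>> jog_arm([
  [1,0,0,0.006,0,0,0],
  [1,0,0,0.012,0,0,0],
  [1,0,0,0.018,-0.001,0,0],
  [1,0,0,0.023,-0.001,0,-0.001],
  [1,0,0,0.023,-0.001,0,-0.001],
  [1,0,0,0.023,-0.001,0,-0.001],
  [1,0,0,0.023,-0.001,0,-0.001],
  [1,0,0,0.023,-0.001,0,-0.001],
  [1,0,0,0.023,-0.001,0,-0.001],
  [1,0,0,0.023,-0.001,0,-0.001],
])

```text
time_s: 54.97
tcp_pos: [0.4865, -0.4113, 0.1137]
ee_rot: [[0.645, -0.765, -0.0], [-0.765, -0.645, -0.001], [0.001, 0.001, -1.0]]
wrist_force: [-0.3, -3.4, 1.3]
gripper_width: 0.238
```

```bash
python3 hold.py s42
```

```text
[ 0.48653386 -0.41131274  0.11365446] 40.136704468880325 [ 6.e-04  7.e-04 -1.e+00] [-0.3 -3.4  1.3]
```

View pics/s42b.png

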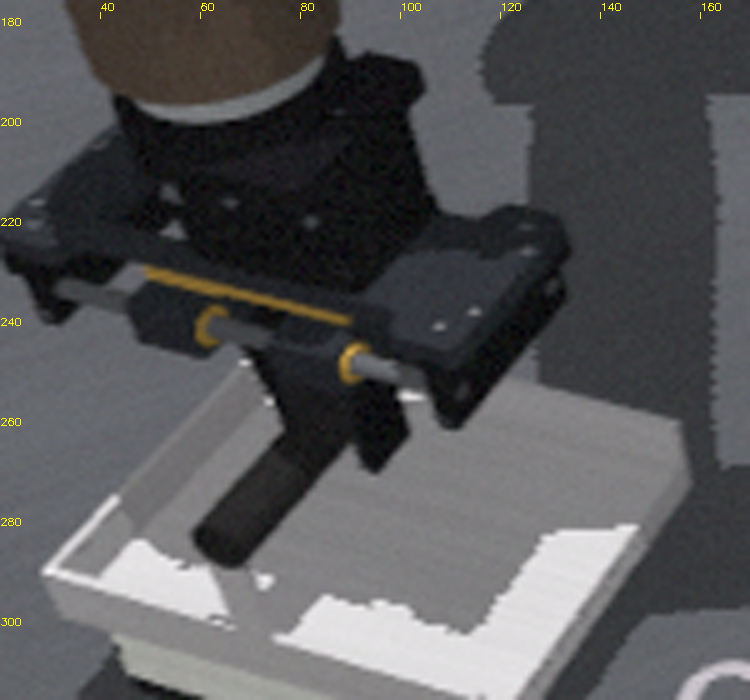

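>>> jog_arm([
  [-0.1,0,0,0,0,0,0],
  [-0.1,0,0,0,0,0,0],
  [-0.1,0,0,0,0,0,0],
  [-0.1,0,0,0,0,0,0],
  [-0.1,0,0,0,0,0,0],
  [-0.1,0,0,-0.02,0,0,0],
  [-0.1,0,0,-0.05,0,0,0],
  [-0.1,0,0,-0.09,0,0,0],
  [-0.1,0,0,-0.12,0,0,0],
  [-0.1,0,0,-0.12,0,0,0],
])

```text
time_s: 55.9
tcp_pos: [0.4894, -0.4131, 0.2416]
ee_rot: [[0.645, -0.764, 0.011], [-0.764, -0.645, -0.009], [0.014, -0.003, -1.0]]
wrist_force: [0.6, -0.1, 1.7]
gripper_width: 0.548
```

Run:
```python
from h import *
s=sense();save(s["tcp_pos"],s["ee_rot"]);print(s["tcp_pos"])
plan([(-.1,(.46,-.13,.26),None,2)])
```

```text
[ 0.48936138 -0.41314757  0.24159561]
rows 10 t 55.9 err mm [0. 0. 0.] ang [0. 0. 0.] j [-26.  22.   4.   0. -71.  66.] w 0.548 F [ 0.6 -0.1  1.7]
[[-0.1,-0.029,-0.02,-0.003,0,0,0],[-0.1,-0.059,-0.04,-0.005,0,0,0],[-0.1,-0.088,-0.06,-0.008,0,0,0],[-0.1,-0.117,-0.08,-0.011,0,0,0],[-0.1,-0.147,-0.1,-0.013,0,0,0],[-0.1,-0.176,-0.12,-0.016,0,0,0],[-0.1,-0.206,-0.14,-0.019,0,0,0],[-0.1,-0.235,-0.16,-0.021,0,0,0],[-0.1,-0.235,-0.16,-0.021,0,0,0],[-0.1,-0.235,-0.16,-0.021,0,0,0]]
```

>>> jog_arm([
  [-0.1,-0.029,-0.02,-0.003,0,0,0],
  [-0.1,-0.059,-0.04,-0.005,0,0,0],
  [-0.1,-0.088,-0.06,-0.008,0,0,0],
  [-0.1,-0.117,-0.08,-0.011,0,0,0],
  [-0.1,-0.147,-0.1,-0.013,0,0,0],
  [-0.1,-0.176,-0.12,-0.016,0,0,0],
  [-0.1,-0.206,-0.14,-0.019,0,0,0],
  [-0.1,-0.235,-0.16,-0.021,0,0,0],
  [-0.1,-0.235,-0.16,-0.021,0,0,0],
  [-0.1,-0.235,-0.16,-0.021,0,0,0],
])

```text
time_s: 56.73
tcp_pos: [0.4573, -0.1264, 0.2546]
ee_rot: [[0.647, -0.762, 0.0], [-0.762, -0.647, 0.0], [-0.0, -0.0, -1.0]]
wrist_force: [0.1, -0.1, 1.2]
gripper_width: 0.548
```

Run:
```python
from h import *
RS=(.4864,-.4113,40.1);a=np.radians(40.1);G=(0,255,0)
L=box((*RS[:2],.038),a,-.095,.095,-.075,.075,.02,.046,G)
S=cap("scene");crop(S,20,215,150,125,5,"s43",L);crop(S,20,215,150,125,5,"s43b")
T=cap("top");crop(T,360,160,120,110,6,"t43",L)
for n,c in(("scene",S),("top",T)): cv2.imwrite(f"pics/{n}43.png",cv2.cvtColor(c["frame"],cv2.COLOR_RGB2BGR))
```

```text
(no output)
```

View pics/s43.png

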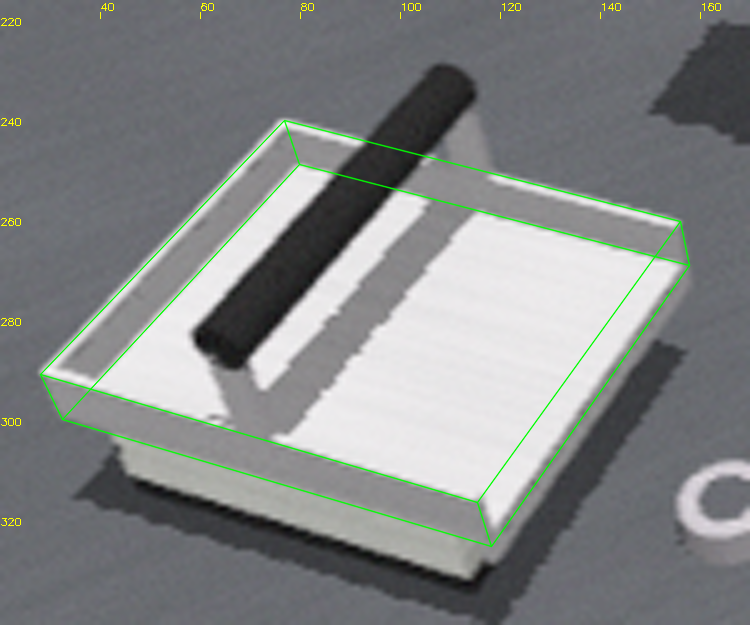

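View pics/s43b.png

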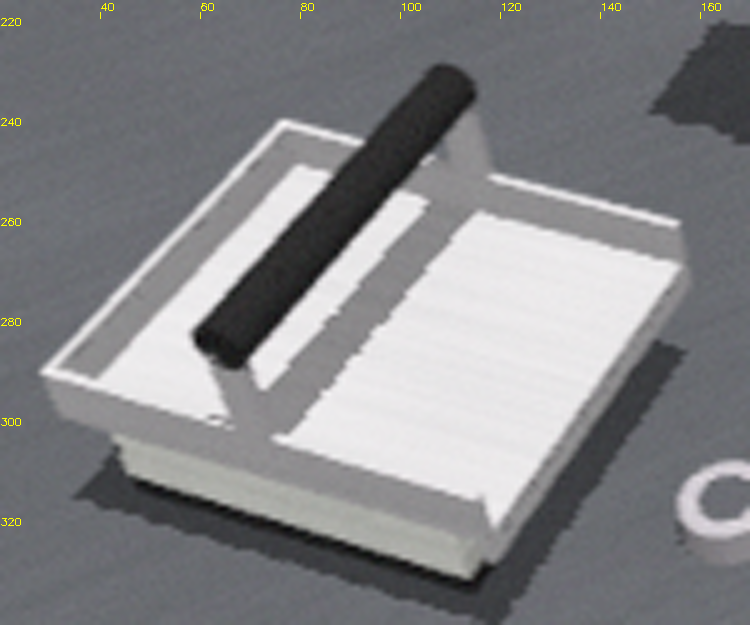

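View pics/t43.png

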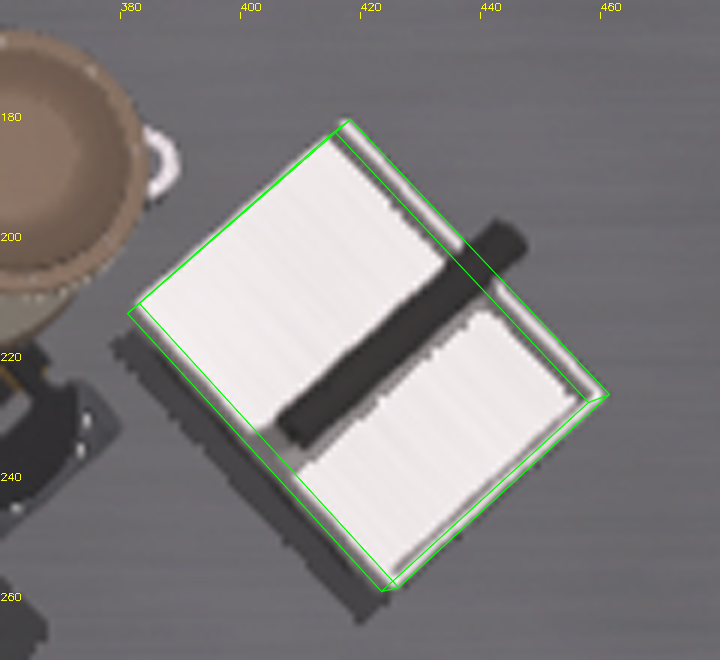

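View pics/scene43.png

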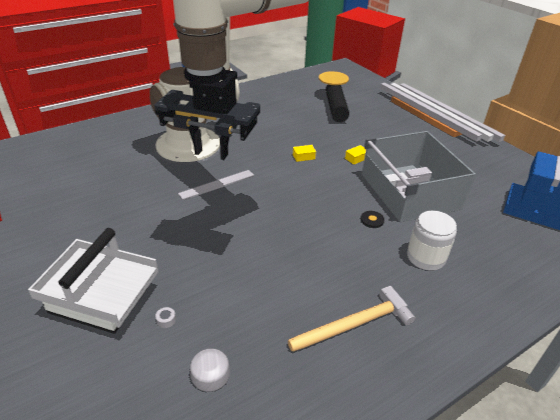

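View pics/top43.png

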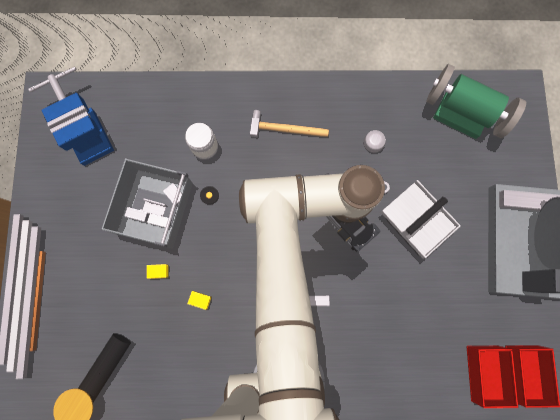

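Run:
```python
from station import *
print(finish_job())
```

```text
the job is handed in; nothing more can be done
None
```

The job is done and handed in at about 57 s of the 210 s allowed; `finish_job()` gave no verdict, as expected.

- **Offcuts:** I found four offcuts (1, 2, 3 and 6) and placed them all in the tray. I saw no fifth or sixth in either camera.
- **Tipping:** I carried the tray level and hooked its lip over the rail; the wrist load fell from about 7.6 N to zero as the rail took the weight. I then swung it to about 66°. The load dropped to 4 N, the weight of the empty tray, and the top camera shows all four pieces inside the bin.
- **Rebuild:** I put the tray down, seated the riser on the stand, then seated the tray on the riser.
- **Last checks:** Both cameras show the riser and tray level and within about 1 pixel (2–3 mm) of their fully seated outlines. The tray came to rest within 0.5 mm of the expected height. The other tools and the yellow look-alikes look unmoved.

Some readings did not agree fully:
- **Camera disagreement:** The two cameras differed by 2–3 mm. I relied mainly on the scene camera, because it matched the robot's own readings.
- **Riser seating:** The riser sat about 3 mm high with 16 N upward force while still gripped. It dropped into place when I released it, and the images afterwards show it seated.
- **Return swing:** On the way back from tipping, with the tray already empty, it rode up to 5 mm above the rail.

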